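# Load, index and lock the rotary blasting fixture

## Robot

A 7-joint arm with a two-finger parallel gripper is mounted at the origin on the work surface. World frame = base frame: x ahead of the robot, y to its left, z up, the work surface at z = 0. Lengths are in mm, angles in rad, forces in N, time in s.
With the tool pointing down it reaches from about 400 to 875 mm from the base axis. Payload 4.4 kg.
Tool frame: the origin (TCP) lies at the very end of the fingers, on their centre line; the grasp point (between the pads) lies 19 mm behind it; y points along the fingers, z is the direction in which the jaws open and shut, and the axes are right-handed (so a half turn about y gives the same grasp; the last joint's range is limited). The gripper opens to 85 mm and grips with 20 to 120 N. Pads are 22 mm wide; open, the fingers measure 114 mm over their backs; the gripper's body (76 mm by 85 mm) begins 54 mm behind the grasp point. The pads swing forward as they close: fully open they stand 13 mm farther back than shut.
Start: joints at [1.2, 0.628, 0.038, 1.517, -0.027, 0.996, -0.02], TCP at [195.096, -620.045, 197.013] pointing down, gripper open.
Joint ranges: [-3.06, 3.06], [-0.37, 2.12], [-1.25, 1.32], [0.18, 2.47], [-1.1, 4.24], [0.23, 1.98], [-2.94, 2.94]. Speed limits (rad/s): [2.57, 2.57, 3.14, 3.14, 3.14, 3.14, 3.14].

## Interface

Orientations are given as [roll, pitch, yaw] about the fixed x, y, z axes, in that order (R = Rz(yaw) Ry(pitch) Rx(roll)).
In Python, from cell import read_state, get_image, finish_job gives the robot as it stands. The module is installed in compiled form; this text tells all that it offers.
- The arm moves only by the tool servo_tool, never from a script. Its argument "increments" is a list of rows, each an object of numbers: "dx", "dy", "dz": the shift along the world's x, y, z in cm; "ax", "ay", "az": the turn, a rotation vector about the world's x, y, z in rad; "claw": the closure, from -1 (fully open) to 1 (shut). A call has 1 to 8 rows; each row is the pose to reach, as a shift and turn from the pose commanded when the call began; what a row does not reach only later rows make up. A row lasts 1/12 s, in which the tool goes at most 41.7 mm and 7.16 degrees, less where a joint would pass 70% of its speed; a pose out of reach is approached as far as the arm can. A call with a gripper value outside its range is refused whole. The fingers move at their own pace and stop on an object; the grip force is fixed at half the most. Time passes only in rows, so rows that repeat a pose let the fingers close. It gives the time, the measured TCP pose, the force and the opening at its end, in the units of the state.
- read_state(): the state, without advancing time (a new reading comes with each control period).
- get_image(name): name is "scene" or "top" or "wrist"; returns a dict with "color" (420x560x3 uint8, red, green, blue), "fov_y" (degrees; the focal length in pixels is half the picture's height over the tangent of half this angle, whatever the lens; pixels are square), "cx", "cy" (the principal point, pixels), "k1" (the pictures are not rectified: a ray, as slopes to the right and down, at radius r is drawn at 1 + k1 r^2 times it, then the intrinsics apply), "R" (3x3) and "t" (3): a world point X has camera coordinates R X + t. Camera axes: x right, y down, z forward; pixel columns grow to the right and rows downward; lengths in mm; the calibration is good to about 2 mm. A picture is of the moment at which its call begins. There is no depth.
- finish_job(): hands the job in, once; it reports no verdict.
The state is a dict: "clock": time; "qpos": joint angles; "qd": joint speeds; "tau": joint torques, N m; "eef_pos": TCP position; "tool_rot": TCP orientation; "force": force on the tool from outside, world axes, zero at the start; "torque": the same for the moment, N m; "width": finger opening in mm.
Only numpy, scipy, OpenCV 4.12 (cv2) and the standard library are available. Lean on these libraries where they do the work, as an engineer would, in place of code of your own. Each camera call takes 0.05 s, during which the arm holds its last target.

## Task

Set every bronze casting lying on the bench flat into the nest of its own shape on the rotary fixture. Then take the turntable by its black post and turn it about a quarter turn counter-clockwise (seen from above) until the black mark stands at the yellow mark and the detent holds it; then knock both yellow lock pins fully home with the held mallet, touching the pins with nothing but the mallet. Finally lay the mallet back flat on its rubber mat, with the castings still in their nests, and leave the other things on the bench where they are.

Things in the scene. Friction and masses are not known exactly. Their poses are not given: they have to be found in the camera images.
- cast_round: a bronze casting in the shape of a round disc, 56 mm across, 36 mm high, with a dark round bore mark on both faces (the same either way up). Origin: centre of the underside; z is the axis of the bore
- cast_square: a bronze casting with a square outline, 48 x 48 mm (x, y across the flats), 36 mm high, with a dark round bore mark on both faces (the same either way up). Origin: centre of the underside; z is the axis of the bore
- cast_hex: a bronze casting with a regular hexagonal outline, 48 mm across the flats; x points to the middle of a flat, 36 mm high, with a dark round bore mark on both faces (the same either way up). Origin: centre of the underside; z is the axis of the bore; the flats face 0, 60, 120.. degrees from x
- cast_oblong: a bronze casting with a rectangular outline, 68 mm along x, 42 mm along y, 36 mm high, with a dark round bore mark on both faces (the same either way up). Origin: centre of the underside; z is the axis of the bore
- nest_round (a point): the middle of the floor of the round nest on the turntable: a pocket inside a low blue wall 10 mm high and 5 mm thick, 62 mm inside (twelve-sided), i.e. 3 mm of play all round its casting. z is up, x and y are the turntable's own (they turn with it)
- nest_square (a point): the middle of the floor of the square nest on the turntable: a pocket inside a low blue wall 10 mm high and 5 mm thick, 54 x 54 mm inside, sides along x and y, i.e. 3 mm of play all round its casting. z is up, x and y are the turntable's own (they turn with it)
- nest_hex (a point): the middle of the floor of the hexagonal nest on the turntable: a pocket inside a low blue wall 10 mm high and 5 mm thick, 54 mm across the flats inside, whose flats face 0, 60, 120.. degrees from x, i.e. 3 mm of play all round its casting. z is up, x and y are the turntable's own (they turn with it)
- nest_oblong (a point): the middle of the floor of the oblong nest on the turntable: a pocket inside a low blue wall 10 mm high and 5 mm thick, 74 mm along x, 48 mm along y inside, i.e. 3 mm of play all round its casting. z is up, x and y are the turntable's own (they turn with it)
- turntable (a joint): angle of the turntable (rad), an aluminium disc 272 mm across on a red base; grows counter-clockwise seen from above. The sprung detent is at 1.571 and pulls in from about 0.05 rad either side; stops at -0.6 and 2.0. It stays where left; turning takes 1 to 2 N at the post, the detent up to 10 N. At the detent the black mark on the rim stands at the yellow mark on the base, on the robot's side
- axis (a point): the turntable's axis on the plane of the nest floors (44 mm above the bench); the axes are those of the fixed base. The four nests lie on a circle of 85 mm radius about it
- post_top (a point): top centre of the upright black post by which the turntable is turned: 20 mm in diameter, 60 mm high, standing on the disc 115 mm from the axis. Same axes as the turntable
- pin_a (a joint): how far the yellow lock pin nearer the robot is driven in (m): 0 up, 0.025 fully home, with its head resting on the dark steel block; it moves straight down, takes about 8 N, and stays where it is left
- pin_b (a joint): how far the yellow lock pin farther from the robot is driven in (m): 0 up, 0.025 fully home, with its head resting on the dark steel block; it moves straight down, takes about 8 N, and stays where it is left
- pin_a_top (a point): top centre of the head of lock pin a, a yellow disc 34 mm across and 8 mm thick; 95 mm above the bench when up, 70 mm when home (the block's top is at 62 mm). It moves with the pin; the two pins stand 110 mm apart
- pin_b_top (a point): top centre of the head of lock pin b, a yellow disc 34 mm across and 8 mm thick; 95 mm above the bench when up, 70 mm when home (the block's top is at 62 mm). It moves with the pin; the two pins stand 110 mm apart
- mallet: a wooden mallet, 0.32 kg, lying with its handle level: block head 56 mm along x, 52 along y, 64 along z, red striking faces at +z and -z; a square handle 22 x 22 mm, 120 mm long, comes out of the middle of its -x face. Origin: centre of the head's -z face. Any side of the head may strike
- mallet_head (a point): centre of the mallet's head, same axes as the mallet
- mallet_grip (a point): point on the middle line of the mallet's handle, 28 mm from the head, where it balances well enough to be held; same axes as the mallet
- mat: the black rubber mat of the mallet, fixed, 250 mm along x, 170 mm along y, 4 mm thick. Origin: centre of its underside
- brick_bit: the cream piece of kiln brick, to be left alone; 50 x 44 x 40 mm high, origin under its centre
- wire_brush: the brush, to be left alone (200 mm long)
- spanner: the spanner, to be left alone (180 mm long)
Mind the look-alikes: they are no part of the job. Leave any green or pink look-alike of the cast_square alone.

How it is judged:
By the outcome, as a careful person would: the job done as asked, in the order asked, and still so for the second after the job is handed in, with the robot touching nothing.
Of cast_round, cast_square, cast_hex, cast_oblong only 3 to 4 are there at a start; the rules pass over those that are not, and their reading is None.
At some moment in a run one of cast_round, cast_square, cast_hex, cast_oblong, mallet may be knocked a few centimetres aside while the robot is not near it.
Once in a run the grip may slacken for a moment while it holds something.
It also fails if it takes over 192 s, if anything falls off the work surface, if the arm or the gripper's body presses on something with over 40 N, if the wrist force passes 120 N, or if a joint passes its speed limit or range.

## Working session

There is one attempt and no reset: what is moved stays moved. The work goes in short steps, Python scripts to look and compute and a tool call to move; the robot and the scene stay as the last step left them, time stands still between calls to the robot, and variables do not carry over. Pictures are saved under pics/ and viewed, and the job is handed in when it is done.

Besides the shell and the picture viewer there is one more tool, called after "Emit:" by a JSON object that holds its "name" and its "arguments". servo_tool: Moves the arm, as the interface text tells. Its arguments: {"type":"object","properties":{"increments":{"type":"array","items":{"type":"object","properties":{"dx":{"type":"number"},"dy":{"type":"number"},"dz":{"type":"number"},"ax":{"type":"number"},"ay":{"type":"number"},"az":{"type":"number"},"claw":{"type":"number"}}}}},"required":["increments"]}

```bash
mkdir -p pics; ls; cat > h.py <<'E'
import numpy as np, cv2
from cell import read_state, get_image, finish_job
def save(name, fn, box=None, scale=1, im=None):
    im = im or get_image(name)
    c = im["color"][:,:,::-1].copy()
    if box: c=c[box[1]:box[3],box[0]:box[2]]
    if scale!=1: c=cv2.resize(c,None,fx=scale,fy=scale,interpolation=cv2.INTER_CUBIC)
    cv2.imwrite("pics/"+fn,c); return im
def intr(im):
    f=im["color"].shape[0]/2/np.tan(np.radians(im["fov_y"])/2)
    return f
def px2w(im,u,v,z):
    f=intr(im); K=np.array([[f,0,im["cx"]],[0,f,im["cy"]],[0,0,1.]])
    p=np.array([(u-im["cx"])/f,(v-im["cy"])/f]); k=im["k1"]; q=p.copy()
    for _ in range(50): q=p/(1+k*(q@q))
    R=np.array(im["R"]);t=np.array(im["t"])
    d=R.T@np.array([q[0],q[1],1]); o=-R.T@t
    s=(z-o[2])/d[2]; return o+s*d
def w2px(im,X):
    c=np.array(im["R"])@np.array(X,float)+np.array(im["t"]); q=c[:2]/c[2]
    q=q*(1+im["k1"]*(q@q)); f=intr(im)
    return np.array([im["cx"],im["cy"]])+f*q
def st():
    s=read_state(); print({k:np.round(s[k],3).tolist() for k in ["clock","eef_pos","tool_rot","force","width","qpos"]})
    return s
E
python3 - <<'E'
from h import *
st()
for n in ["scene","top","wrist"]:
    im=save(n,n+"0.png"); print(n,im["fov_y"],im["k1"],im["cx"],im["cy"],(-np.array(im["R"]).T@np.array(im["t"])).round(1)); 
E
```

```text
pics
{'clock': 0.0, 'eef_pos': [194.913, -619.358, 196.086], 'tool_rot': [-1.573, -0.0, -2.837], 'force': [-1.076, -0.139, -0.017], 'width': 85.203, 'qpos': [1.2, 0.629, 0.038, 1.518, -0.027, 0.996, -0.02]}
scene 49.65577158648718 -0.08525962764754261 278.5277853780799 210.26992461975402 [1492.3   15.   770.9]
top 44.10508328916925 0.04653515083805606 277.9870866922484 207.89364588725994 [ 198.7   12.9 1555.7]
wrist 67.48300381714431 -0.05096801945528796 279.30238432885665 203.3923701738986 [ 261.2 -598.9  372.5]
```

View pics/scene0.png

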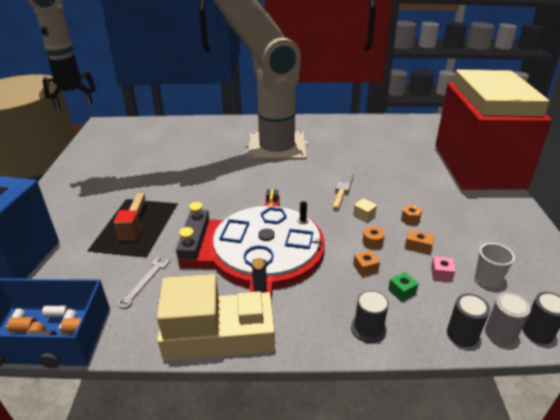

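View pics/top0.png

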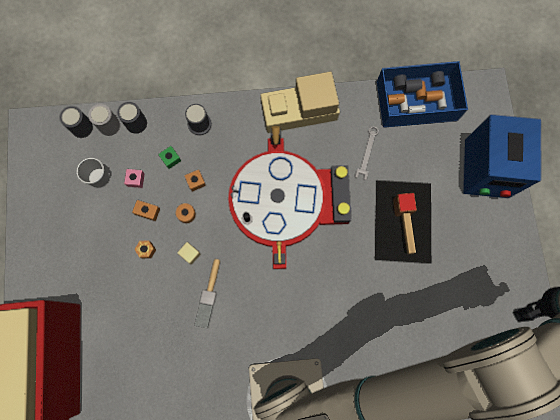

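View pics/wrist0.png

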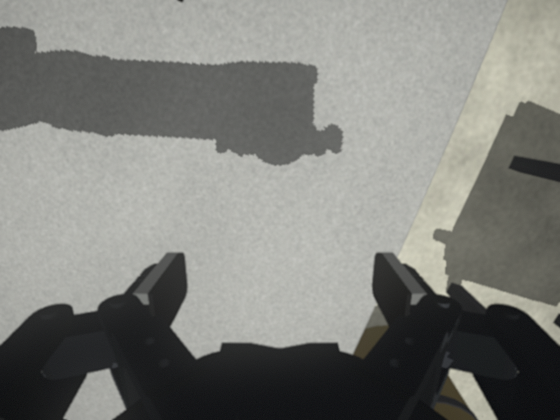

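```bash
python3 - <<'E'
from h import *
im=save("top","t_cast.png",(115,140,215,270),5)
save("top","t_tab.png",(225,140,365,275),5,im=im)
save("top","t_mal.png",(370,175,440,270),6,im=im)
for n,u,v in [("sq",195,180),("obl",146,210),("rnd",186,212),("hex",145,249)]: print(n,px2w(im,u,v,36).round(1))
print(px2w(im,278,196,44))
E
```

```text
sq [654.8 218.7  36. ]
obl [574.9 369.7  36. ]
rnd [557.8 251.3  36. ]
hex [457.5 376.8  36. ]
[579.55097192 -27.58861399  44.        ]
```

View pics/t_cast.png

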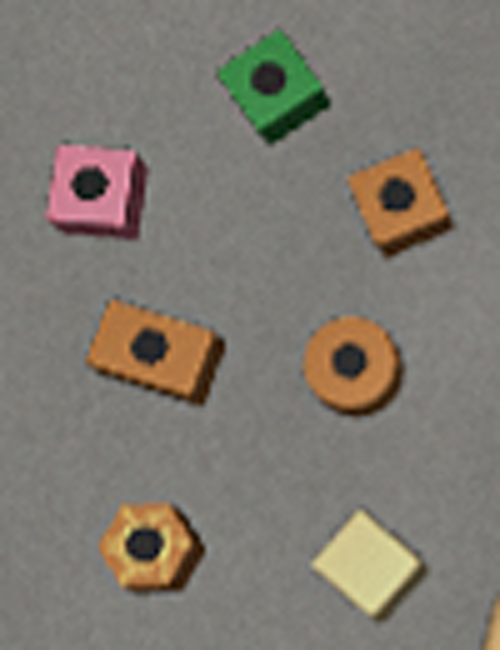

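View pics/t_tab.png

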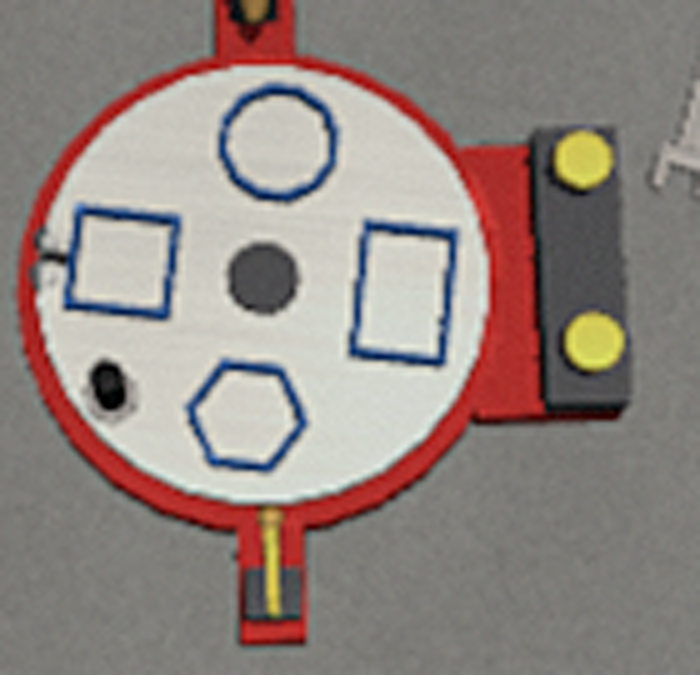

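View pics/t_mal.png

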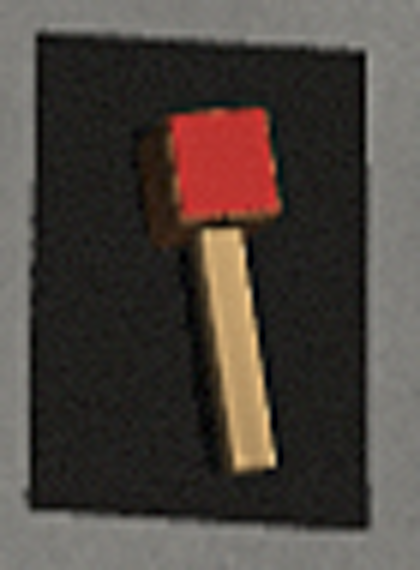

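```bash
python3 - <<'E'
from h import *
im=get_image("top")
c=im["color"]; hsv=cv2.cvtColor(c,cv2.COLOR_RGB2HSV)
# castings: top face minAreaRect via bright bronze mask + bore
m=cv2.inRange(hsv,(5,90,150),(20,255,255))
m2=np.zeros_like(m); m2[140:275,115:225]=m[140:275,115:225]
m2=cv2.morphologyEx(m2,cv2.MORPH_CLOSE,np.ones((9,9)))
cs,_=cv2.findContours(m2,cv2.RETR_EXTERNAL,cv2.CHAIN_APPROX_NONE)
for k in cs:
    if cv2.contourArea(k)<60: continue
    W=np.array([px2w(im,*p[0],36)[:2] for p in k],np.float32)
    r=cv2.minAreaRect(W); print("cast",k[:,0].mean(0).round(0),np.round(r[0],1),np.round(r[1],1),round(r[2],1))
    x,y,w,h=cv2.boundingRect(k)
    g=cv2.cvtColor(c,cv2.COLOR_RGB2GRAY)[y:y+h,x:x+w]; d=(g<75); d&= cv2.erode(np.pad(m2[y:y+h,x:x+w],1),np.ones((5,5)))[1:-1,1:-1]>0
    ys,xs=np.nonzero(d); print("   bore",len(xs),px2w(im,xs.mean()+x,ys.mean()+y,36).round(1))
def cp(u,v,z): return px2w(im,225+(u+.5)/5-.5,140+(v+.5)/5-.5,z).round(1)
for n,p in dict(round=(278,143),square=(122,262),hex=(247,415),oblong=(404,293)).items(): print(n,cp(*p,54))
A=np.mean([cp(*p,54) for p in [(278,143),(122,262),(247,415),(404,293)]],0); print("axis",A,cp(263,278,44))
print("pin a",cp(595,342,95),"pin b",cp(583,158,95),"post",cp(107,378,104),"mark",cp(55,256,44),"yel",cp(271,515,50), cp(275,610,50))
print("sq corners",[np.degrees(np.arctan2(*(cp(*b,54)-cp(*a,54))[[1,0]])) for a,b in [((80,208),(180,217)),((66,306),(166,316)),((80,208),(66,306)),((180,217),(166,316)),((367,224),(456,231)),((352,354),(442,363)),((367,224),(352,354)),((456,231),(442,363))]])
def mp(u,v,z): return px2w(im,370+(u+.5)/6-.5,175+(v+.5)/6-.5,z).round(1)
print("mallet head",mp(225,162,68),"handle end",mp(252,468,47),"handle start",mp(222,232,47),"mat",[mp(*p,4) for p in [(37,34),(367,50),(370,527),(30,508)]])
E
```

```text
cast [143. 248.] [459.5 381.1] [49.9 44.5] 84.6
   bore 36 [459.6 381.2  36. ]
cast [184. 212.] [559.7 255.6] [50.8 52.6] 86.8
   bore 34 [559.2 255.8  36. ]
cast [145. 209.] [579.  373.6] [65.3 39.5] 67.1
   bore 38 [578.6 374.4  36. ]
cast [194. 179.] [659.4 222.1] [46.  45.5] 18.6
   bore 33 [659.5 221.7  36. ]
round [662.7 -42.   54. ]
square [597.3  57.9  54. ]
hex [497.5  -8.   54. ]
oblong [ 562.7 -108.1   54. ]
axis [580.05 -25.05  54.  ] [582.2 -25.4  44. ]
pin a [ 513.6 -211.6   95. ] pin b [ 624.3 -218.    95. ] post [516.5  70.5 104. ] mark [607.4  98.1  44. ] yel [437.4 -16.6  50. ] [381.6 -13.7  50. ]
sq corners [np.float64(-100.60215325668739), np.float64(-101.15994386503279), np.float64(167.7153056208301), np.float64(167.36038835467772), np.float64(-99.90250853435772), np.float64(-101.18419212099057), np.float64(167.8108103392762), np.float64(167.91993540394967)]
mallet head [ 521.4 -404.    68. ] handle end [ 373.  -400.1   47. ] handle start [ 490.7 -403.2   47. ] mat [array([ 611.7, -335.6,    4. ]), array([ 587.4, -503.3,    4. ]), array([ 343.4, -465.5,    4. ]), array([ 368.1, -298.8,    4. ])]
```

Emit:
{"name": "servo_tool", "arguments": {"increments": [{"dx": 30, "dy": 32, "dz": 12, "az": 0.7}, {"dx": 30, "dy": 32, "dz": 12, "az": 0.7}, {"dx": 30, "dy": 32, "dz": 12, "az": 0.7}, {"dx": 30, "dy": 32, "dz": 12, "az": 0.7}, {"dx": 30, "dy": 32, "dz": 12, "az": 0.7}, {"dx": 30, "dy": 32, "dz": 12, "az": 0.7}, {"dx": 30, "dy": 32, "dz": 12, "az": 0.7}, {"dx": 30, "dy": 32, "dz": 12, "az": 0.7}]}}

```text
invalid input at $.increments[0]: expected keys dx, dy, dz, ax, ay, az, claw
```

```bash
python3 -c "
from h import *
st()"
```

```text
{'clock': 0.25, 'eef_pos': [194.997, -619.744, 196.584], 'tool_rot': [-1.572, -0.0, -2.837], 'force': [-0.884, 0.1, -0.071], 'width': 85.732, 'qpos': [1.2, 0.629, 0.038, 1.518, -0.027, 0.996, -0.02]}
```

Emit:
{"name": "servo_tool", "arguments": {"increments": [{"dx": 30, "dy": 32, "dz": 12, "ax": 0, "ay": 0, "az": 0.7, "claw": -1}, {"dx": 30, "dy": 32, "dz": 12, "ax": 0, "ay": 0, "az": 0.7, "claw": -1}, {"dx": 30, "dy": 32, "dz": 12, "ax": 0, "ay": 0, "az": 0.7, "claw": -1}, {"dx": 30, "dy": 32, "dz": 12, "ax": 0, "ay": 0, "az": 0.7, "claw": -1}, {"dx": 30, "dy": 32, "dz": 12, "ax": 0, "ay": 0, "az": 0.7, "claw": -1}, {"dx": 30, "dy": 32, "dz": 12, "ax": 0, "ay": 0, "az": 0.7, "claw": -1}, {"dx": 30, "dy": 32, "dz": 12, "ax": 0, "ay": 0, "az": 0.7, "claw": -1}, {"dx": 30, "dy": 32, "dz": 12, "ax": 0, "ay": 0, "az": 0.7, "claw": -1}]}}

```text
clock: 0.92
eef_pos: [415.9, -383.9, 285.6]
tool_rot: [-1.571, 0.0, -2.137]
force: [1.3, -0.6, 0.4]
width: 85.5
```

```bash
python3 -c "
from h import *
st()"
```

```text
{'clock': 0.917, 'eef_pos': [415.858, -383.933, 285.62], 'tool_rot': [-1.571, 0.0, -2.137], 'force': [1.261, -0.552, 0.409], 'width': 85.538, 'qpos': [0.821, 0.422, -0.186, 1.632, 0.085, 1.095, 0.046]}
```

Emit:
{"name": "servo_tool", "arguments": {"increments": [{"dx": 12, "dy": 29, "dz": 4, "ax": 0, "ay": 0, "az": 0.5, "claw": -1}, {"dx": 12, "dy": 29, "dz": 4, "ax": 0, "ay": 0, "az": 0.5, "claw": -1}, {"dx": 12, "dy": 29, "dz": 4, "ax": 0, "ay": 0, "az": 0.5, "claw": -1}, {"dx": 12, "dy": 29, "dz": 4, "ax": 0, "ay": 0, "az": 0.5, "claw": -1}, {"dx": 12, "dy": 29, "dz": 4, "ax": 0, "ay": 0, "az": 0.5, "claw": -1}, {"dx": 12, "dy": 29, "dz": 4, "ax": 0, "ay": 0, "az": 0.5, "claw": -1}, {"dx": 12, "dy": 29, "dz": 4, "ax": 0, "ay": 0, "az": 0.5, "claw": -1}, {"dx": 12, "dy": 29, "dz": 4, "ax": 0, "ay": 0, "az": 0.5, "claw": -1}]}}

```text
clock: 1.58
eef_pos: [536.4, -89.9, 325.9]
tool_rot: [-1.569, 0.003, -1.632]
force: [1.2, 0.9, 1.1]
width: 85.3
```

Emit:
{"name": "servo_tool", "arguments": {"increments": [{"dx": 0, "dy": 29, "dz": 1, "ax": 0, "ay": 0, "az": 0.44, "claw": -1}, {"dx": 0, "dy": 29, "dz": 1, "ax": 0, "ay": 0, "az": 0.44, "claw": -1}, {"dx": 0, "dy": 29, "dz": 1, "ax": 0, "ay": 0, "az": 0.44, "claw": -1}, {"dx": 0, "dy": 29, "dz": 1, "ax": 0, "ay": 0, "az": 0.44, "claw": -1}, {"dx": 0, "dy": 29, "dz": 1, "ax": 0, "ay": 0, "az": 0.44, "claw": -1}, {"dx": 0, "dy": 29, "dz": 1, "ax": 0, "ay": 0, "az": 0.44, "claw": -1}, {"dx": 0, "dy": 29, "dz": 1, "ax": 0, "ay": 0, "az": 0.44, "claw": -1}, {"dx": 0, "dy": 29, "dz": 1, "ax": 0, "ay": 0, "az": 0.44, "claw": -1}]}}

```text
clock: 2.25
eef_pos: [532.5, 205.7, 335.6]
tool_rot: [-1.568, 0.008, -1.184]
force: [-0.6, 0.5, 1.1]
width: 85.5
```

```bash
python3 -c "
from h import *
st(); save('wrist','w1.png')"
```

```text
{'clock': 2.25, 'eef_pos': [532.463, 205.707, 335.604], 'tool_rot': [-1.568, 0.008, -1.184], 'force': [-0.57, 0.548, 1.058], 'width': 85.453, 'qpos': [-0.044, 0.431, -0.566, 1.531, 0.231, 1.245, -0.254]}
```

View pics/w1.png

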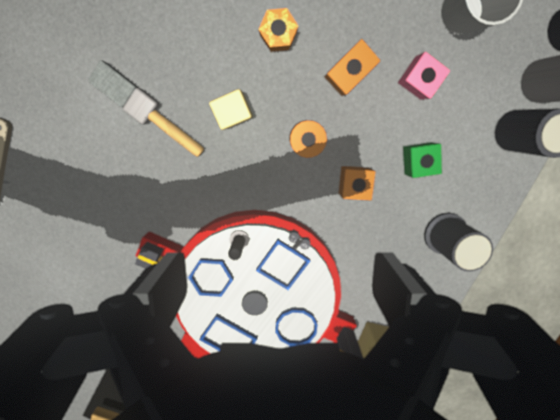

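```bash
cat > m.py <<'E'
from h import *
import sys
im=get_image("wrist"); st()
save("wrist","wz.png",(250,0,450,210),4,im=im)
for n,p in dict(hexc=(278,27),obl=(354,67),rnd=(308,139),sq=(358.5,184)).items(): print(n,px2w(im,*p,36).round(1))
for n,p in dict(nsq=(284,263.5),nhex=(211,278),nrnd=(296,326),hub=(254,302)).items(): print(n,px2w(im,*p,54).round(1))
E
python3 m.py
```

```text
{'clock': 2.35, 'eef_pos': [534.248, 196.641, 334.81], 'tool_rot': [-1.571, 0.0, -1.192], 'force': [0.399, -1.683, -0.537], 'width': 85.49, 'qpos': [-0.037, 0.43, -0.559, 1.533, 0.235, 1.246, -0.251]}
hexc [462.3 375.2  36. ]
obl [581.6 367.7  36. ]
rnd [561.  250.2  36. ]
sq [660.7 216.9  36. ]
nsq [601.2  57.1  54. ]
nhex [501.2 -11.6  54. ]
nrnd [664.7 -43.9  54. ]
hub [581.7 -26.8  54. ]
```

View pics/wz.png

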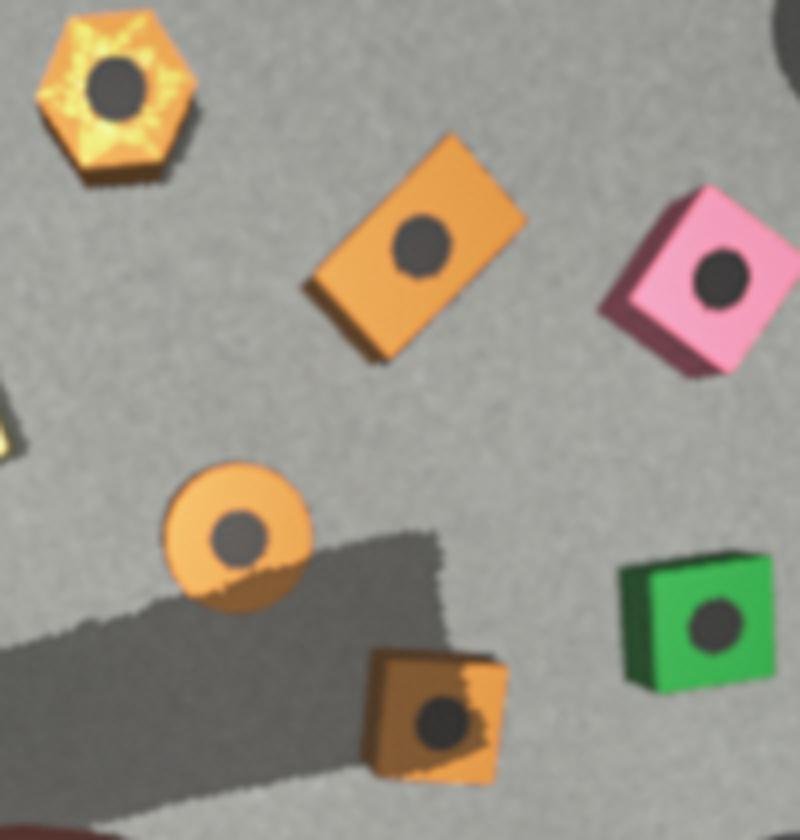

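```bash
cat > m.py <<'E'
from h import *
im=get_image("wrist"); st()
save("wrist","wz.png",(250,0,450,210),4,im=im)
save("wrist","wn.png",(170,200,380,350),3.8,im=im)
print((-np.array(im["R"]).T@np.array(im["t"])).round(1))
cr=lambda u,v:(250+(u+.5)/4-.5,(v+.5)/4-.5)
P=lambda u,v:px2w(im,*cr(u,v),36).round(1)
for n,p in dict(hexc=(117,88),obl=(421,246),rnd=(239,539),sq=(442,723)).items(): print(n,P(*p))
ang=lambda a,b: round(float(np.degrees(np.arctan2(*(P(*b)-P(*a))[[1,0]]))),1)
print("obl",ang((388,362),(528,218)),ang((303,285),(451,132)), "sq",ang((375,655),(508,665)),ang((375,775),(494,785)),ang((494,785),(508,665)),"hex",ang((38,97),(196,84)),ang((72,18),(152,10)),ang((152,10),(196,84)),ang((38,97),(84,168)),ang((84,168),(163,160)),ang((38,97),(72,18)))
E
python3 m.py
```

```text
{'clock': 2.4, 'eef_pos': [534.868, 194.241, 334.65], 'tool_rot': [-1.572, -0.001, -1.196], 'force': [-0.837, -0.67, -0.247], 'width': 85.526, 'qpos': [-0.034, 0.429, -0.557, 1.534, 0.235, 1.246, -0.251]}
[510.8 260.1 511.2]
hexc [462.7 377.3  36. ]
obl [581.  370.1  36. ]
rnd [561.3 252.3  36. ]
sq [661.4 217.6  36. ]
obl 67.9 67.3 sq 17.7 17.0 109.7 hex 26.0 27.0 -34.9 -33.7 27.0 86.2
```

View pics/wn.png

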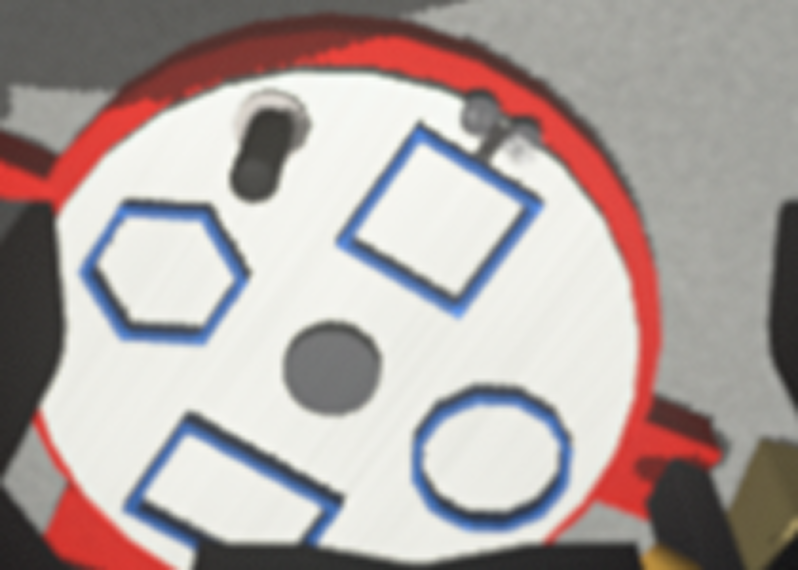

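View pics/wz.png

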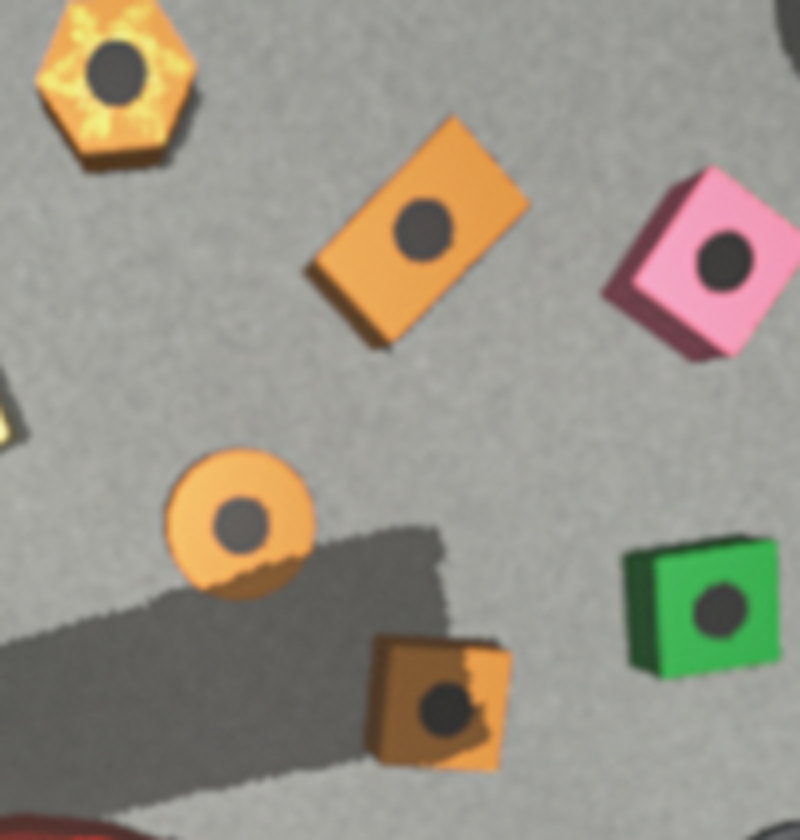

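Emit:
{"name": "servo_tool", "arguments": {"increments": [{"dx": 0, "dy": 0, "dz": 0, "ax": 0, "ay": 0, "az": 0, "claw": -1}, {"dx": 0, "dy": 0, "dz": 0, "ax": 0, "ay": 0, "az": 0, "claw": -1}, {"dx": 0, "dy": 0, "dz": 0, "ax": 0, "ay": 0, "az": 0, "claw": -1}, {"dx": 0, "dy": 0, "dz": 0, "ax": 0, "ay": 0, "az": 0, "claw": -1}]}}

```text
clock: 2.73
eef_pos: [535.3, 193.2, 335.0]
tool_rot: [-1.571, -0.0, -1.199]
force: [-0.3, 0.1, 0.2]
width: 85.2
```

```bash
python3 - <<'E'
from h import *
im=get_image("wrist"); st()
c=im["color"]; hsv=cv2.cvtColor(c,cv2.COLOR_RGB2HSV); g=cv2.cvtColor(c,cv2.COLOR_RGB2GRAY)
print((-np.array(im["R"]).T@np.array(im["t"])).round(1), np.array(im["R"]).round(3).tolist())
save("wrist","wz2.png",(250,0,450,210),4,im=im)
save("wrist","wn2.png",(170,200,380,350),3.8,im=im)
for n,p in dict(hexc=(279,18),obl=(356,57),rnd=(310,131),sq=(361,177)).items():
    x,y=p; x0=x-9;y0=max(0,y-9); w=g[y0:y+10,x0:x+10]
    t=(int(w.min())+int(np.percentile(w,90)))/2-12
    n_,lab,stt,cen=cv2.connectedComponentsWithStats((w<t).astype(np.uint8))
    k=lab[y-y0,x-x0]; print(n,stt[k][4],cen[k]+[x0,y0],px2w(im,*(cen[k]+[x0,y0]),36).round(1))
E
```

```text
{'clock': 2.783, 'eef_pos': [535.24, 193.525, 335.029], 'tool_rot': [-1.571, -0.0, -1.199], 'force': [-0.203, 0.134, 0.537], 'width': 85.083, 'qpos': [-0.032, 0.429, -0.557, 1.534, 0.234, 1.246, -0.251]}
[512.1 257.  511.3] [[0.931, 0.365, -0.001], [0.352, -0.897, 0.269], [0.097, -0.251, -0.963]]
hexc 187 [277.94117647  15.35828877] [461.  381.1  36. ]
obl 166 [355.1626506   54.04819277] [579.8 374.9  36. ]
rnd 150 [310.         128.20666667] [560.2 257.1  36. ]
sq 129 [361.27906977 174.07751938] [660.2 222.7  36. ]
```

View pics/wn2.png

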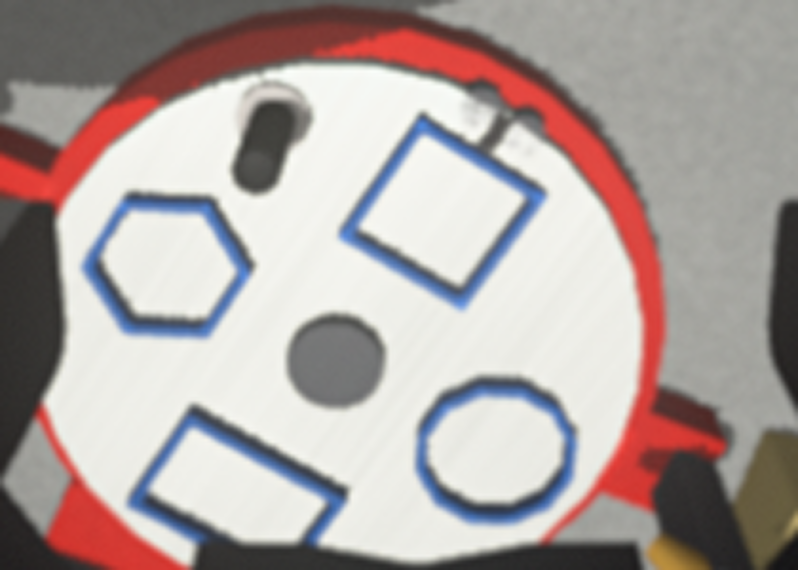

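View pics/wz2.png

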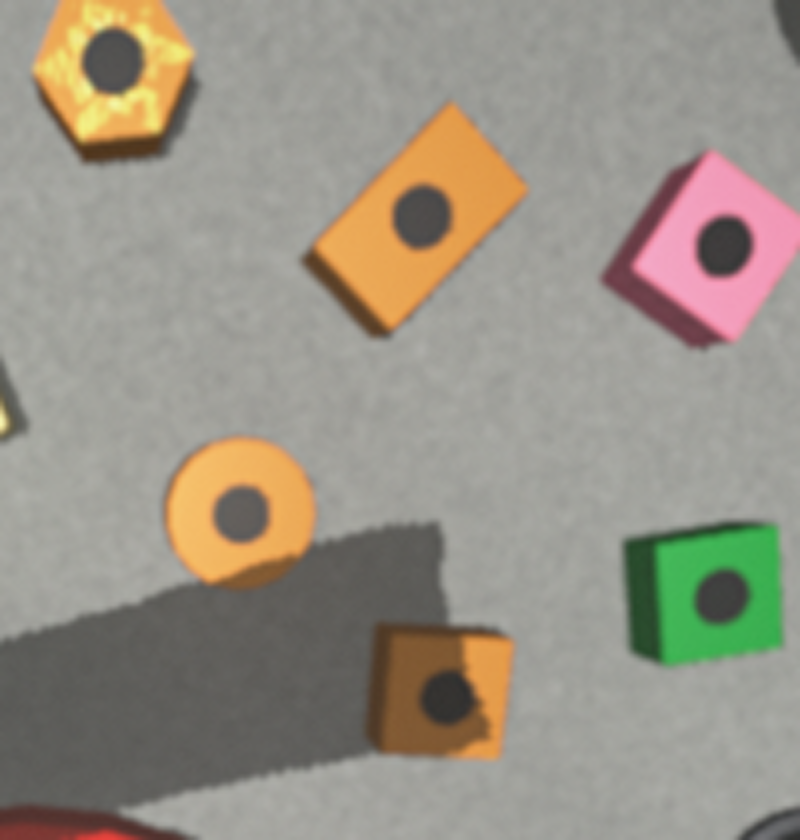

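```bash
python3 - <<'E'
from h import *
im=get_image("wrist")
P=lambda u,v,z=54:px2w(im,170+(u+.5)/3.8-.5,200+(v+.5)/3.8-.5,z)
hx=np.array([P(*p) for p in [(90,268),(130,200),(210,203),(247,268),(208,330),(130,328)]]); print("hex",hx.mean(0).round(1),[round(float(np.degrees(np.arctan2(*(hx[(i+1)%6]-hx[i])[[1,0]])))%60,1) for i in range(6)])
s=np.array([P(*p) for p in [(421,120),(541,195),(463,303),(346,235)]]); print("sq",s.mean(0).round(1),[round(float(np.degrees(np.arctan2(*(s[(i+1)%4]-s[i])[[1,0]])))%90,1) for i in range(4)])
print("rnd",P(497,451).round(1),"hub",P(336,361,44).round(1),P(336,361,48).round(1),"post",P(258,172,104).round(1),"mark",P(492,135,44).round(1))
E
```

```text
hex [501.   -3.8  54. ] [20.0, 19.3, 16.8, 20.1, 20.2, 19.2]
sq [600.   61.5  54. ] [77.8, 79.0, 78.6, 80.0]
rnd [665.4 -36.9  54. ] hub [584.3 -26.2  44. ] [583.6 -23.8  48. ] post [520.8  73.8 104. ] mark [607.7  98.4  44. ]
```

Emit:
{"name": "servo_tool", "arguments": {"increments": [{"dx": 7, "dy": -28, "dz": -6, "ax": 0, "ay": 0, "az": 0, "claw": -1}, {"dx": 7, "dy": -28, "dz": -6, "ax": 0, "ay": 0, "az": 0, "claw": -1}, {"dx": 7, "dy": -28, "dz": -6, "ax": 0, "ay": 0, "az": 0, "claw": -1}, {"dx": 7, "dy": -28, "dz": -6, "ax": 0, "ay": 0, "az": 0, "claw": -1}, {"dx": 7, "dy": -28, "dz": -6, "ax": 0, "ay": 0, "az": 0, "claw": -1}, {"dx": 7, "dy": -28, "dz": -6, "ax": 0, "ay": 0, "az": 0, "claw": -1}, {"dx": 7, "dy": -28, "dz": -6, "ax": 0, "ay": 0, "az": 0, "claw": -1}, {"dx": 7, "dy": -28, "dz": -6, "ax": 0, "ay": 0, "az": 0, "claw": -1}]}}

```text
clock: 3.5
eef_pos: [604.7, -97.6, 272.3]
tool_rot: [-1.576, -0.005, -1.21]
force: [0.6, -1.5, -0.7]
width: 85.5
```

Emit:
{"name": "servo_tool", "arguments": {"increments": [{"dx": 0, "dy": 0, "dz": 0, "ax": 0, "ay": 0, "az": 0, "claw": -1}, {"dx": 0, "dy": 0, "dz": 0, "ax": 0, "ay": 0, "az": 0, "claw": -1}, {"dx": 0, "dy": 0, "dz": 0, "ax": 0, "ay": 0, "az": 0, "claw": -1}, {"dx": 0, "dy": 0, "dz": 0, "ax": 0, "ay": 0, "az": 0, "claw": -1}, {"dx": 0, "dy": 0, "dz": 0, "ax": 0, "ay": 0, "az": 0, "claw": -1}]}}

```text
clock: 3.92
eef_pos: [605.1, -83.8, 275.6]
tool_rot: [-1.57, -0.0, -1.194]
force: [0.6, -0.7, -0.1]
width: 85.3
```

```bash
python3 - <<'E'
from h import *
im=get_image("wrist"); st(); import pickle; pickle.dump(im,open("wn3.pkl","wb"))
print((-np.array(im["R"]).T@np.array(im["t"])).round(1))
save("wrist","wn3.png",(140,0,420,210),2.85,im=im)
E
```

```text
{'clock': 3.967, 'eef_pos': [605.087, -84.054, 275.49], 'tool_rot': [-1.57, -0.0, -1.195], 'force': [0.087, 0.566, -0.141], 'width': 85.37, 'qpos': [0.394, 0.534, -0.493, 1.519, 0.266, 1.156, 0.228]}
[581.5 -20.3 451.9]
```

View pics/wn3.png

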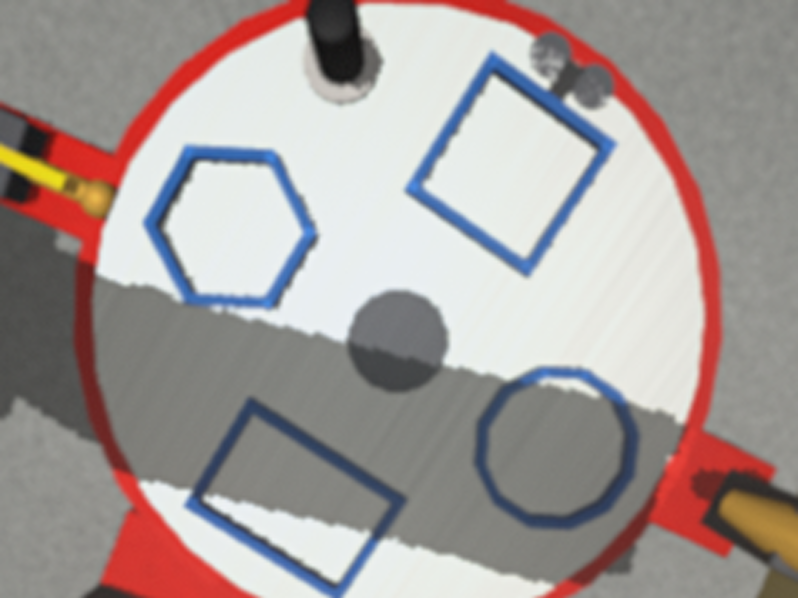

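```bash
cat > tab.py <<'E'
from h import *
import pickle
from scipy.optimize import least_squares
im=pickle.load(open("wn3.pkl","rb"))
C=lambda p:np.array([140+(p[0]+.5)/2.85-.5,(p[1]+.5)/2.85-.5])
obs=[]
loc=[]
for q,p in zip([(29.5,29.5),(29.5,-29.5),(-29.5,-29.5),(-29.5,29.5)],[(608,146),(529,268),(413,187),(492,60)]): loc.append((q[0],85+q[1]));obs.append(C(p))
for q,p in zip([(-39.5,26.5),(39.5,26.5),(39.5,-26.5),(-39.5,-26.5)],[(252,406),(402,500),(337,592),(193,503)]): loc.append((q[0],-85+q[1]));obs.append(C(p))
for k,p in zip([3,2,1,0,5,4],[(0,0)]*6): pass
hv=[(190,153),(273,156),(312,235),(271,302),(193,298),(152,222)]
loc.append((85,0)); obs.append(C((557,448)))
loc.append((-85,0)); obs.append(C(np.mean(hv,0)))
loc=np.array(loc);obs=np.array(obs)
def pr(x,l=loc,z=54):
    c,s=np.cos(x[2]),np.sin(x[2]); return np.array([w2px(im,(x[0]+c*a-s*b,x[1]+s*a+c*b,z)) for a,b in l])
r=least_squares(lambda x:(pr(x)-obs).ravel(),[582,-25,-0.2])
if __name__=="__main__":
    print(r.x.round(2),np.degrees(r.x[2]),(pr(r.x)-obs).round(1).tolist())
    P=lambda p,z:px2w(im,*C(p),z).round(1)
    print("hub",P((398,341),44),"post base",P((340,75),44), "mark",P((570,76),44))
    for n,l in dict(round=(85,0),square=(0,85),hex=(-85,0),oblong=(0,-85)).items():
        c,s=np.cos(r.x[2]),np.sin(r.x[2]);print(n,np.round([r.x[0]+c*l[0]-s*l[1],r.x[1]+s*l[0]+c*l[1]],1))
E
python3 tab.py
```

```text
[ 5.8322e+02 -2.3650e+01 -2.0000e-01] -11.606720620051 [[1.2, -0.8], [0.0, -0.1], [-0.1, -0.3], [0.6, -1.1], [-0.6, -0.3], [-0.4, 0.8], [0.4, 1.7], [-1.0, 0.6], [0.6, 0.5], [-0.9, -0.2]]
hub [582.9 -23.9  44. ] post base [520.8  67.4  44. ] mark [609.5 102.6  44. ]
round [666.5 -40.7]
square [600.3  59.6]
hex [500.   -6.5]
oblong [ 566.1 -106.9]
```

Emit:
{"name": "servo_tool", "arguments": {"increments": [{"dx": 5.5, "dy": 30.7, "dz": -5, "ax": 0, "ay": 0, "az": -0.06, "claw": -1}, {"dx": 5.5, "dy": 30.7, "dz": -5, "ax": 0, "ay": 0, "az": -0.06, "claw": -1}, {"dx": 5.5, "dy": 30.7, "dz": -5, "ax": 0, "ay": 0, "az": -0.06, "claw": -1}, {"dx": 5.5, "dy": 30.7, "dz": -5, "ax": 0, "ay": 0, "az": -0.06, "claw": -1}, {"dx": 5.5, "dy": 30.7, "dz": -5, "ax": 0, "ay": 0, "az": -0.06, "claw": -1}, {"dx": 5.5, "dy": 30.7, "dz": -5, "ax": 0, "ay": 0, "az": -0.06, "claw": -1}, {"dx": 5.5, "dy": 30.7, "dz": -5, "ax": 0, "ay": 0, "az": -0.06, "claw": -1}, {"dx": 5.5, "dy": 30.7, "dz": -5, "ax": 0, "ay": 0, "az": -0.06, "claw": -1}]}}

```text
clock: 4.63
eef_pos: [658.5, 228.8, 224.4]
tool_rot: [-1.571, 0.004, -1.251]
force: [0.7, 1.0, -1.1]
width: 85.6
```

Emit:
{"name": "servo_tool", "arguments": {"increments": [{"dx": 0, "dy": 0, "dz": -8, "ax": 0, "ay": 0, "az": 0, "claw": -1}, {"dx": 0, "dy": 0, "dz": -8, "ax": 0, "ay": 0, "az": 0, "claw": -1}, {"dx": 0, "dy": 0, "dz": -8, "ax": 0, "ay": 0, "az": 0, "claw": -1}, {"dx": 0, "dy": 0, "dz": -8, "ax": 0, "ay": 0, "az": 0, "claw": -1}, {"dx": 0, "dy": 0, "dz": -8, "ax": 0, "ay": 0, "az": 0, "claw": -1}, {"dx": 0, "dy": 0, "dz": -8, "ax": 0, "ay": 0, "az": 0, "claw": -1}]}}

```text
clock: 5.13
eef_pos: [661.9, 222.2, 148.2]
tool_rot: [-1.566, 0.001, -1.258]
force: [-0.7, -0.5, -0.5]
width: 85.3
```

```bash
python3 - <<'E'
from h import *
im=save("wrist","w4.png"); st()
E
```

```text
{'clock': 5.183, 'eef_pos': [661.859, 222.14, 148.188], 'tool_rot': [-1.566, 0.0, -1.257], 'force': [0.583, 0.154, -0.528], 'width': 85.356, 'qpos': [-0.134, 0.777, -0.432, 1.413, 0.351, 1.022, -0.325]}
```

View pics/w4.png

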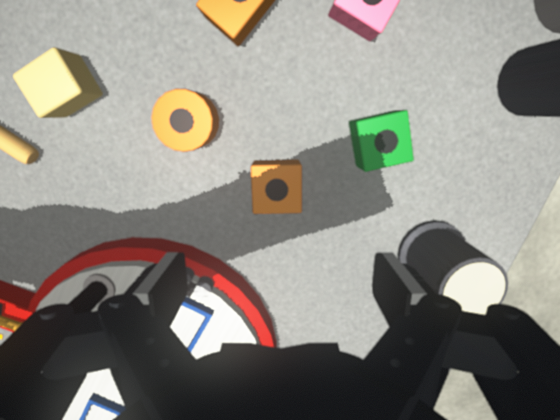

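```bash
python3 - <<'E'
from h import *
im=get_image("wrist")
print(w2px(im,(661.9,222.1,36)), px2w(im,276.5,189.5,36))
E
```

```text
[277.27296978 190.57814667] [660.88714812 222.86648016  36.        ]
```

Emit:
{"name": "servo_tool", "arguments": {"increments": [{"dx": -0.1, "dy": 0.05, "dz": -4, "ax": 0, "ay": 0, "az": 0, "claw": -1}, {"dx": -0.1, "dy": 0.05, "dz": -8, "ax": 0, "ay": 0, "az": 0, "claw": -1}, {"dx": -0.1, "dy": 0.05, "dz": -11, "ax": 0, "ay": 0, "az": 0, "claw": -1}, {"dx": -0.1, "dy": 0.05, "dz": -12.8, "ax": 0, "ay": 0, "az": 0, "claw": -1}, {"dx": -0.1, "dy": 0.05, "dz": -13.6, "ax": 0, "ay": 0, "az": 0, "claw": -1}, {"dx": -0.1, "dy": 0.05, "dz": -13.6, "ax": 0, "ay": 0, "az": 0, "claw": -1}, {"dx": -0.1, "dy": 0.05, "dz": -13.6, "ax": 0, "ay": 0, "az": 0, "claw": 0}, {"dx": -0.1, "dy": 0.05, "dz": -13.6, "ax": 0, "ay": 0, "az": 0, "claw": 1}]}}

```text
clock: 5.9
eef_pos: [660.8, 222.8, 11.4]
tool_rot: [-1.567, 0.0, -1.257]
force: [-0.2, 0.2, 0.2]
width: 64.2
```

Emit:
{"name": "servo_tool", "arguments": {"increments": [{"dx": 0, "dy": 0, "dz": 0, "ax": 0, "ay": 0, "az": 0, "claw": 1}, {"dx": 0, "dy": 0, "dz": 0, "ax": 0, "ay": 0, "az": 0, "claw": 1}, {"dx": 0, "dy": 0, "dz": 0, "ax": 0, "ay": 0, "az": 0, "claw": 1}, {"dx": 0, "dy": 0, "dz": 0, "ax": 0, "ay": 0, "az": 0, "claw": 1}]}}

```text
clock: 6.23
eef_pos: [659.3, 222.1, 9.6]
tool_rot: [-1.57, -0.0, -1.257]
force: [0.3, -0.4, 0.5]
width: 12.1
```

```bash
python3 - <<'E'
from h import *
im=save("wrist","w5.png"); st(); save("top","t5.png",(115,140,255,270),5)
E
```

```text
{'clock': 6.283, 'eef_pos': [659.195, 222.108, 9.426], 'tool_rot': [-1.57, 0.0, -1.257], 'force': [-0.584, -0.115, -0.068], 'width': 5.08, 'qpos': [-0.164, 0.936, -0.372, 1.499, 0.426, 0.787, -0.387]}
```

View pics/w5.png

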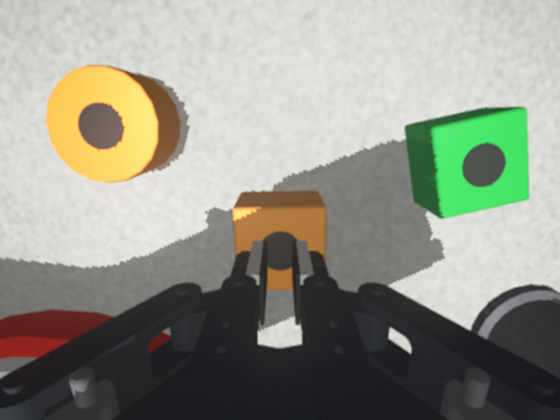

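View pics/t5.png

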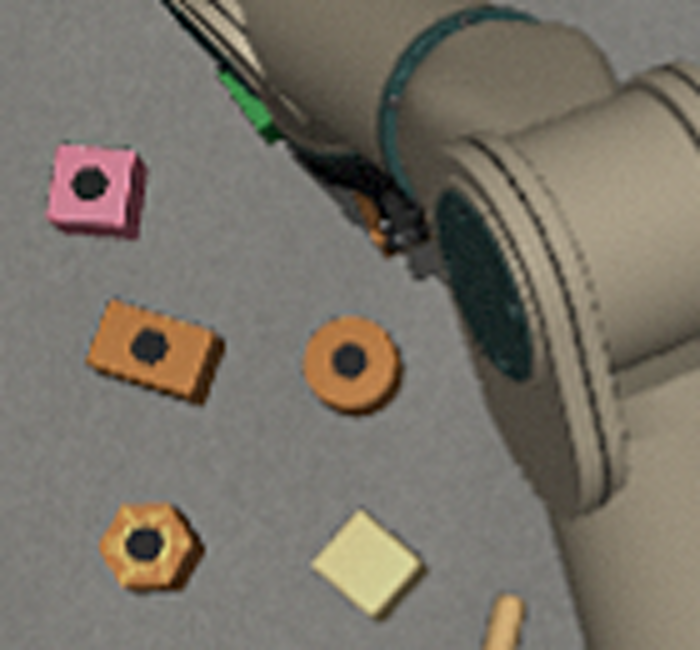

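```bash
python3 - <<'E'
from h import *
im=get_image("wrist"); s=st(); p=np.array(s["eef_pos"])
for dz in (0,10,19,40,60,73): 
    X=p+[0,0,dz]; print(dz,w2px(im,X).round(1),(np.array(im["R"])@X+im["t"]).round(1))
from scipy.spatial.transform import Rotation as Ro
print((-np.array(im["R"]).T@np.array(im["t"])).round(1))
save("wrist","w6.png",(200,170,360,370),3.5,im=im)
E
```

```text
{'clock': 6.383, 'eef_pos': [659.025, 222.047, 9.087], 'tool_rot': [-1.571, 0.0, -1.257], 'force': [0.046, -0.563, -0.605], 'width': 0.453, 'qpos': [-0.164, 0.936, -0.372, 1.499, 0.426, 0.787, -0.387]}
0 [276.7 233.3] [ -1.6  17.9 188.2]
10 [276.6 239.6] [ -1.6  20.6 178.6]
19 [276.4 245.9] [ -1.6  23.  169.9]
40 [276.  263.4] [ -1.6  28.6 149.7]
60 [275.5 285.1] [ -1.6  34.  130.4]
73 [275.1 302.9] [ -1.6  37.5 117.9]
[639.6 287.  185.6]
```

View pics/w6.png

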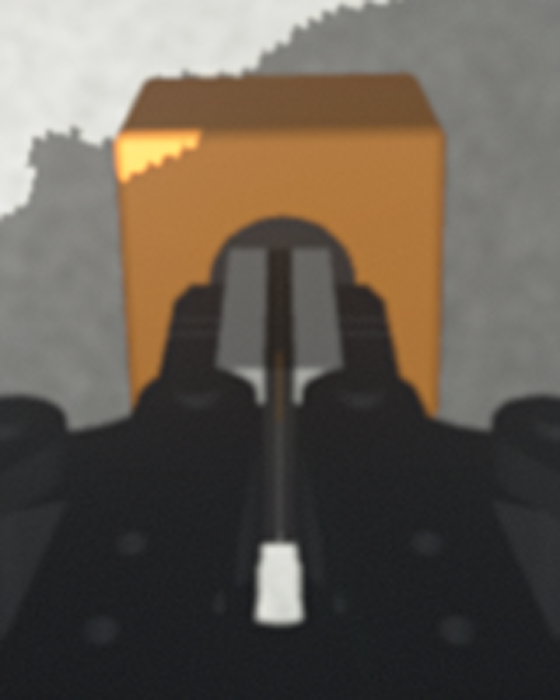

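```bash
python3 - <<'E'
from h import *
im=get_image("scene"); s=st(); p=np.array(s["eef_pos"])
for dz in (0,37): print(dz,w2px(im,p+[0,0,dz]))
u,v=w2px(im,p).astype(int); print(u,v)
im["color"]=im["color"].copy()
save("scene","s6.png",(u-60,v-70,u+60,v+30),6,im=im)
print(w2px(im,p)-[u-60,v-70],w2px(im,p+[0,0,37])-[u-60,v-70])
E
```

```text
{'clock': 6.433, 'eef_pos': [658.982, 221.998, 8.994], 'tool_rot': [-1.571, 0.0, -1.257], 'force': [0.561, -0.651, 0.322], 'width': 0.078, 'qpos': [-0.164, 0.936, -0.372, 1.499, 0.426, 0.787, -0.387]}
0 [364.89497563 265.57372696]
37 [366.47516516 254.25524764]
364 265
[60.89497563 70.57372696] [62.47516516 59.25524764]
```

View pics/s6.png

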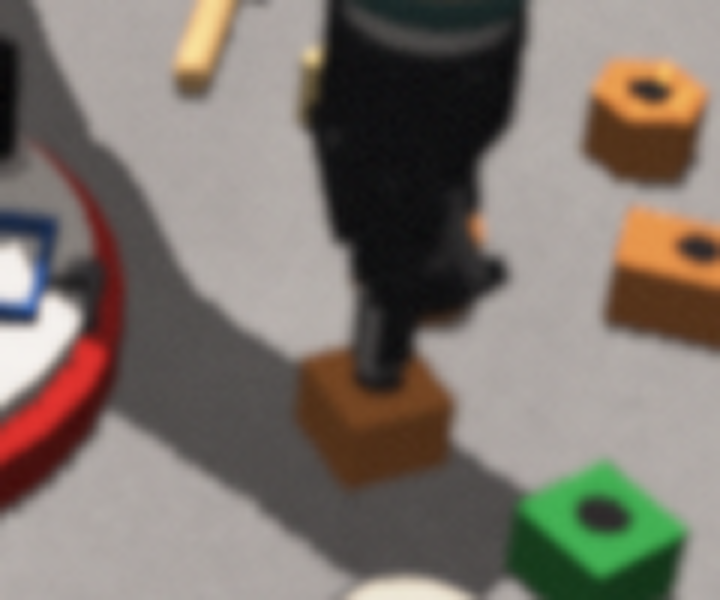

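Emit:
{"name": "servo_tool", "arguments": {"increments": [{"dx": 0, "dy": 0, "dz": -0.1, "ax": 0, "ay": 0, "az": 0, "claw": 1}, {"dx": 0, "dy": 0, "dz": -0.2, "ax": 0, "ay": 0, "az": 0, "claw": 1}, {"dx": 0, "dy": 0, "dz": -0.3, "ax": 0, "ay": 0, "az": 0, "claw": 1}, {"dx": 0, "dy": 0, "dz": -0.3, "ax": 0, "ay": 0, "az": 0, "claw": 1}]}}

```text
clock: 6.77
eef_pos: [658.7, 221.9, 5.6]
tool_rot: [-1.571, 0.0, -1.257]
force: [-0.3, -0.4, 0.0]
width: -0.2
```

Emit:
{"name": "servo_tool", "arguments": {"increments": [{"dx": 0, "dy": 0, "dz": -0.1, "ax": 0, "ay": 0, "az": 0, "claw": 1}, {"dx": 0, "dy": 0, "dz": -0.3, "ax": 0, "ay": 0, "az": 0, "claw": 1}, {"dx": 0, "dy": 0, "dz": -0.5, "ax": 0, "ay": 0, "az": 0, "claw": 1}, {"dx": 0, "dy": 0, "dz": -0.5, "ax": 0, "ay": 0, "az": 0, "claw": 1}]}}

```text
clock: 7.1
eef_pos: [659.2, 222.1, 1.9]
tool_rot: [-1.57, -0.0, -1.257]
force: [-1.2, -0.9, 6.6]
width: 0.2
```

Emit:
{"name": "servo_tool", "arguments": {"increments": [{"dx": 0, "dy": 0, "dz": 2, "ax": 0, "ay": 0, "az": 0, "claw": 1}, {"dx": 0, "dy": 0, "dz": 2, "ax": 0, "ay": 0, "az": 0, "claw": -1}, {"dx": 0, "dy": 0, "dz": 2, "ax": 0, "ay": 0, "az": 0, "claw": -1}, {"dx": 0, "dy": 0, "dz": 2, "ax": 0, "ay": 0, "az": 0, "claw": -1}, {"dx": 0, "dy": 0, "dz": 2, "ax": 0, "ay": 0, "az": 0, "claw": -1}, {"dx": 0, "dy": 0, "dz": 2, "ax": 0, "ay": 0, "az": 0, "claw": -1}, {"dx": 0, "dy": 0, "dz": 2, "ax": 0, "ay": 0, "az": 0, "claw": -1}, {"dx": 0, "dy": 0, "dz": 2, "ax": 0, "ay": 0, "az": 0, "claw": -1}]}}

```text
clock: 7.77
eef_pos: [658.7, 221.9, 20.5]
tool_rot: [-1.571, 0.0, -1.257]
force: [-0.1, 0.1, 0.8]
width: 83.1
```

```bash
python3 - <<'E'
from h import *
im=save("wrist","w7.png"); st()
E
```

```text
{'clock': 7.817, 'eef_pos': [658.802, 222.005, 20.604], 'tool_rot': [-1.571, 0.0, -1.257], 'force': [0.316, -0.052, 0.159], 'width': 85.531, 'qpos': [-0.16, 0.921, -0.378, 1.496, 0.42, 0.806, -0.382]}
```

View pics/w7.png

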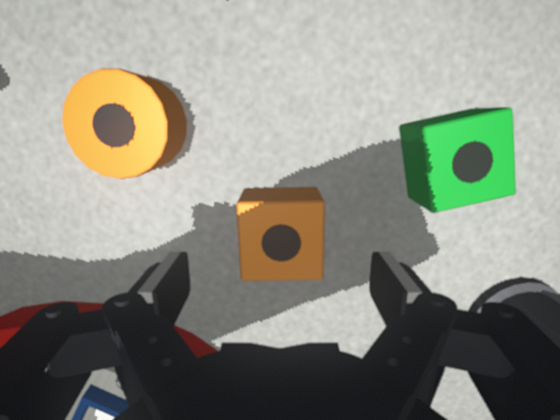

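Emit:
{"name": "servo_tool", "arguments": {"increments": [{"dx": 0, "dy": 0, "dz": -2.5, "ax": 0, "ay": 0, "az": 0, "claw": -1}, {"dx": 0, "dy": 0, "dz": -4, "ax": 0, "ay": 0, "az": 0, "claw": -1}, {"dx": 0, "dy": 0, "dz": -4.7, "ax": 0, "ay": 0, "az": 0, "claw": -1}, {"dx": 0, "dy": 0, "dz": -4.7, "ax": 0, "ay": 0, "az": 0, "claw": -1}, {"dx": 0, "dy": 0, "dz": -4.7, "ax": 0, "ay": 0, "az": 0, "claw": 1}, {"dx": 0, "dy": 0, "dz": -4.7, "ax": 0, "ay": 0, "az": 0, "claw": 1}, {"dx": 0, "dy": 0, "dz": -4.7, "ax": 0, "ay": 0, "az": 0, "claw": 1}, {"dx": 0, "dy": 0, "dz": -4.7, "ax": 0, "ay": 0, "az": 0, "claw": 1}]}}

```text
clock: 8.48
eef_pos: [660.1, 222.6, -24.5]
tool_rot: [-1.568, 0.0, -1.257]
force: [1.4, 0.4, -1.6]
width: 47.0
```

Emit:
{"name": "servo_tool", "arguments": {"increments": [{"dx": 0, "dy": 0, "dz": 0, "ax": 0, "ay": 0, "az": 0, "claw": 1}, {"dx": 0, "dy": 0, "dz": 0, "ax": 0, "ay": 0, "az": 0, "claw": 1}]}}

```text
clock: 8.65
eef_pos: [660.0, 222.6, -24.6]
tool_rot: [-1.568, 0.0, -1.257]
force: [0.3, -0.7, 6.1]
width: 46.9
```

Emit:
{"name": "servo_tool", "arguments": {"increments": [{"dx": 0, "dy": 0, "dz": 3, "ax": 0, "ay": 0, "az": 0, "claw": 1}, {"dx": 0, "dy": 0, "dz": 6, "ax": 0, "ay": 0, "az": 0, "claw": 1}, {"dx": 0, "dy": 0, "dz": 9.5, "ax": 0, "ay": 0, "az": 0, "claw": 1}, {"dx": -1.5, "dy": -4, "dz": 10, "ax": 0, "ay": 0, "az": -0.12, "claw": 1}, {"dx": -3, "dy": -8, "dz": 10, "ax": 0, "ay": 0, "az": -0.24, "claw": 1}, {"dx": -4.5, "dy": -12, "dz": 10, "ax": 0, "ay": 0, "az": -0.36, "claw": 1}, {"dx": -5.5, "dy": -14.6, "dz": 10, "ax": 0, "ay": 0, "az": -0.46, "claw": 1}, {"dx": -6.1, "dy": -16.3, "dz": 10, "ax": 0, "ay": 0, "az": -0.516, "claw": 1}]}}

```text
clock: 9.32
eef_pos: [595.4, 52.8, 73.6]
tool_rot: [-1.573, -0.005, -1.782]
force: [0.2, -1.0, -2.7]
width: 47.3
```

Emit:
{"name": "servo_tool", "arguments": {"increments": [{"dx": 0, "dy": 0, "dz": 0, "ax": 0, "ay": 0, "az": 0, "claw": 1}, {"dx": 0, "dy": 0, "dz": 0, "ax": 0, "ay": 0, "az": 0, "claw": 1}, {"dx": 0, "dy": 0, "dz": 0, "ax": 0, "ay": 0, "az": 0, "claw": 1}, {"dx": 0, "dy": 0, "dz": 0, "ax": 0, "ay": 0, "az": 0, "claw": 1}]}}

```text
clock: 9.65
eef_pos: [598.5, 61.6, 73.9]
tool_rot: [-1.571, 0.002, -1.77]
force: [-0.2, 0.2, -1.9]
width: 47.0
```

```bash
python3 - <<'E'
from h import *
im=save("wrist","w8.png"); st()
E
```

```text
{'clock': 9.7, 'eef_pos': [598.356, 61.393, 73.859], 'tool_rot': [-1.571, 0.002, -1.77], 'force': [-0.615, 0.774, -2.676], 'width': 47.03, 'qpos': [0.027, 0.726, -0.281, 1.761, 0.289, 0.695, -0.61]}
```

View pics/w8.png

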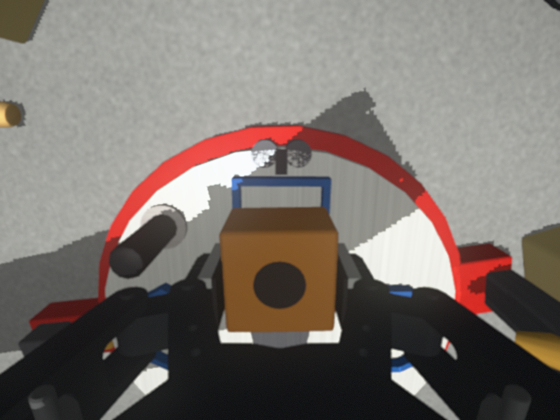

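Emit:
{"name": "servo_tool", "arguments": {"increments": [{"dx": 0, "dy": -0.2, "dz": -2, "ax": 0, "ay": 0, "az": 0, "claw": 1}, {"dx": 0, "dy": -0.2, "dz": -3.5, "ax": 0, "ay": 0, "az": 0, "claw": 1}, {"dx": 0, "dy": -0.2, "dz": -4.5, "ax": 0, "ay": 0, "az": 0, "claw": 1}, {"dx": 0, "dy": -0.2, "dz": -5, "ax": 0, "ay": 0, "az": 0, "claw": 1}, {"dx": 0, "dy": -0.2, "dz": -5.3, "ax": 0, "ay": 0, "az": 0, "claw": 1}, {"dx": 0, "dy": -0.2, "dz": -5.3, "ax": 0, "ay": 0, "az": 0, "claw": 1}, {"dx": 0, "dy": -0.2, "dz": -5.3, "ax": 0, "ay": 0, "az": 0, "claw": 1}]}}

```text
clock: 10.28
eef_pos: [598.5, 57.4, 21.4]
tool_rot: [-1.57, 0.0, -1.772]
force: [-0.7, -0.2, -3.1]
width: 47.0
```

```bash
python3 - <<'E'
from h import *
im=save("wrist","w9.png",(150,100,430,310),2.8); st()
im=get_image("scene"); u,v=w2px(im,(599,60,60)).astype(int); save("scene","s9.png",(u-60,v-50,u+60,v+40),6,im=im)
E
```

```text
{'clock': 10.333, 'eef_pos': [598.665, 57.335, 21.631], 'tool_rot': [-1.57, 0.001, -1.773], 'force': [-0.425, -0.17, -2.056], 'width': 47.005, 'qpos': [0.011, 0.801, -0.248, 1.787, 0.321, 0.592, -0.633]}
```

View pics/w9.png

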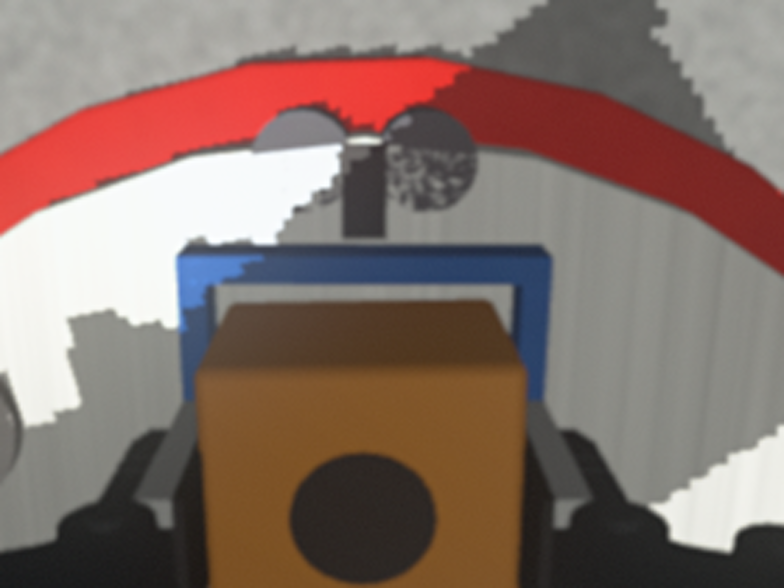

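View pics/s9.png

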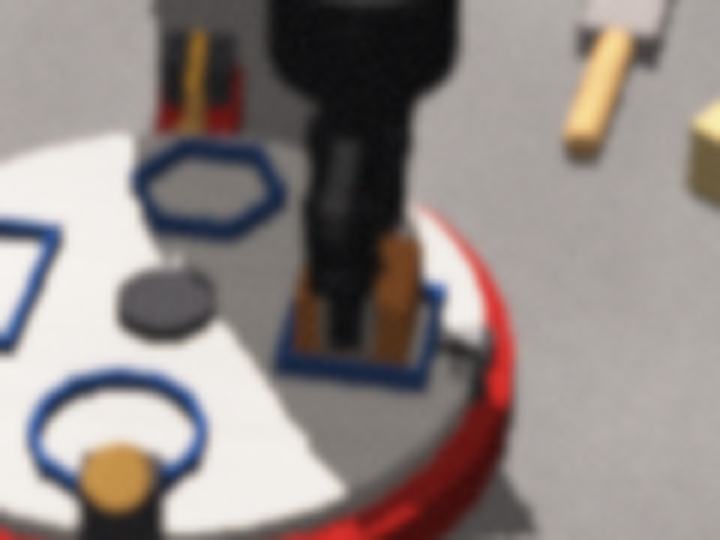

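Emit:
{"name": "servo_tool", "arguments": {"increments": [{"dx": 0, "dy": 0.15, "dz": 0, "ax": 0, "ay": 0, "az": 0, "claw": 1}, {"dx": 0, "dy": 0.15, "dz": -0.15, "ax": 0, "ay": 0, "az": 0, "claw": 1}, {"dx": 0, "dy": 0.15, "dz": -0.15, "ax": 0, "ay": 0, "az": 0, "claw": 1}, {"dx": 0, "dy": 0.15, "dz": -0.15, "ax": 0, "ay": 0, "az": 0, "claw": -0.5}, {"dx": 0, "dy": 0.15, "dz": -0.15, "ax": 0, "ay": 0, "az": 0, "claw": -0.5}, {"dx": 0, "dy": 0.15, "dz": -0.15, "ax": 0, "ay": 0, "az": 0, "claw": -0.5}, {"dx": 0, "dy": 0.15, "dz": -0.15, "ax": 0, "ay": 0, "az": 0, "claw": -0.5}]}}

```text
clock: 10.97
eef_pos: [598.2, 58.5, 19.7]
tool_rot: [-1.57, 0.0, -1.773]
force: [0.0, -0.1, -0.7]
width: 64.2
```

Emit:
{"name": "servo_tool", "arguments": {"increments": [{"dx": 0, "dy": 0, "dz": 3, "ax": 0, "ay": 0, "az": 0, "claw": -0.5}, {"dx": 0, "dy": 0, "dz": 7, "ax": 0, "ay": 0, "az": 0, "claw": -0.5}, {"dx": 0, "dy": 0, "dz": 11, "ax": 0, "ay": 0, "az": 0, "claw": -0.7}, {"dx": 0, "dy": 0, "dz": 12, "ax": 0, "ay": 0, "az": 0, "claw": -1}]}}

```text
clock: 11.3
eef_pos: [601.9, 59.5, 145.7]
tool_rot: [-1.561, 0.004, -1.773]
force: [1.0, 0.2, 0.9]
width: 82.8
```

```bash
python3 - <<'E'
from h import *
im=save("wrist","w10.png",(150,0,430,310),1.9); st()
im=get_image("scene"); u,v=w2px(im,(599,60,60)).astype(int); save("scene","s10.png",(u-60,v-50,u+60,v+40),6,im=im)
E
```

```text
{'clock': 11.35, 'eef_pos': [601.952, 59.359, 145.414], 'tool_rot': [-1.561, 0.004, -1.773], 'force': [0.553, 0.059, 0.464], 'width': 85.147, 'qpos': [0.053, 0.632, -0.315, 1.708, 0.252, 0.831, -0.577]}
```

View pics/w10.png

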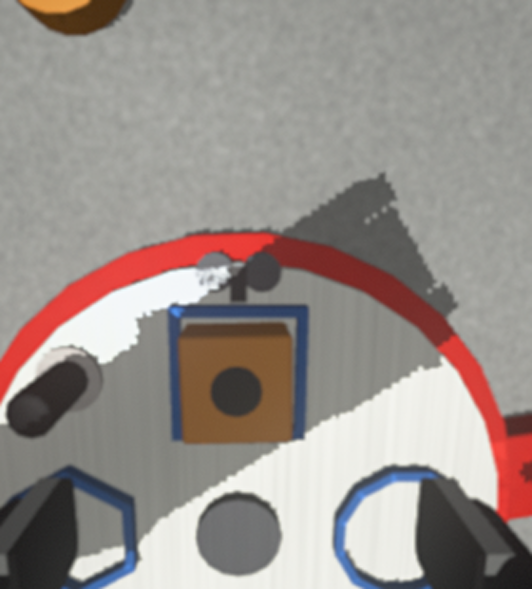

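View pics/s10.png

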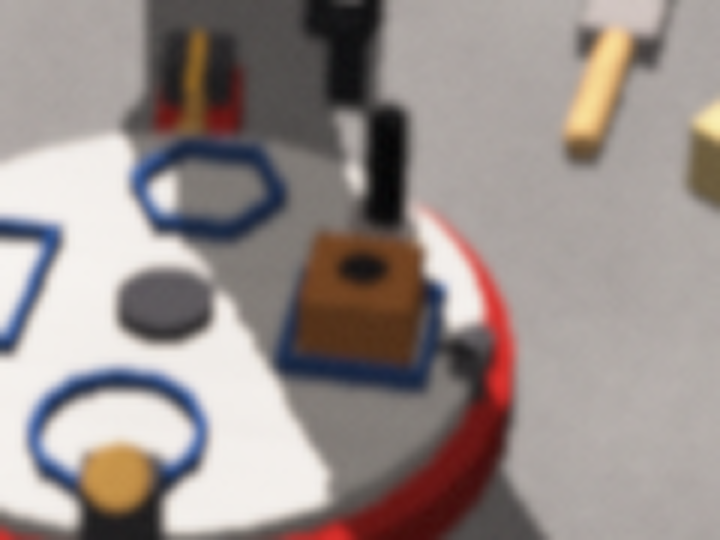

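Emit:
{"name": "servo_tool", "arguments": {"increments": [{"dx": -14, "dy": 32.3, "dz": -2, "ax": 0, "ay": 0, "az": 0.127, "claw": -1}, {"dx": -14, "dy": 32.3, "dz": -2, "ax": 0, "ay": 0, "az": 0.127, "claw": -1}, {"dx": -14, "dy": 32.3, "dz": -2, "ax": 0, "ay": 0, "az": 0.127, "claw": -1}, {"dx": -14, "dy": 32.3, "dz": -2, "ax": 0, "ay": 0, "az": 0.127, "claw": -1}, {"dx": -14, "dy": 32.3, "dz": -2, "ax": 0, "ay": 0, "az": 0.127, "claw": -1}, {"dx": -14, "dy": 32.3, "dz": -2, "ax": 0, "ay": 0, "az": 0.127, "claw": -1}, {"dx": -14, "dy": 32.3, "dz": -2, "ax": 0, "ay": 0, "az": 0.127, "claw": -1}, {"dx": -14, "dy": 32.3, "dz": -2, "ax": 0, "ay": 0, "az": 0.127, "claw": -1}]}}

```text
clock: 12.07
eef_pos: [463.7, 364.6, 118.7]
tool_rot: [-1.573, -0.002, -1.646]
force: [0.7, 0.4, 0.3]
width: 85.4
```

Emit:
{"name": "servo_tool", "arguments": {"increments": [{"dx": 0, "dy": 1.8, "dz": -2, "ax": 0, "ay": 0, "az": 0, "claw": -1}, {"dx": 0, "dy": 1.8, "dz": -2, "ax": 0, "ay": 0, "az": 0, "claw": -1}, {"dx": 0, "dy": 1.8, "dz": -2, "ax": 0, "ay": 0, "az": 0, "claw": -1}, {"dx": 0, "dy": 1.8, "dz": -2, "ax": 0, "ay": 0, "az": 0, "claw": -1}, {"dx": 0, "dy": 1.8, "dz": -2, "ax": 0, "ay": 0, "az": 0, "claw": -1}]}}

```text
clock: 12.48
eef_pos: [466.6, 379.6, 100.2]
tool_rot: [-1.571, -0.002, -1.648]
force: [0.2, -0.5, 0.6]
width: 85.3
```

```bash
python3 - <<'E'
from h import *
im=save("wrist","w11.png"); s=st(); print(w2px(im,(460.7,381.2,36)))
E
```

```text
{'clock': 12.533, 'eef_pos': [466.752, 379.874, 100.601], 'tool_rot': [-1.57, -0.001, -1.649], 'force': [-0.308, -0.028, 0.741], 'width': 85.4, 'qpos': [-0.543, 0.691, -0.301, 1.741, 0.282, 0.752, -1.064]}
[269.99981014 203.42426299]
```

View pics/w11.png

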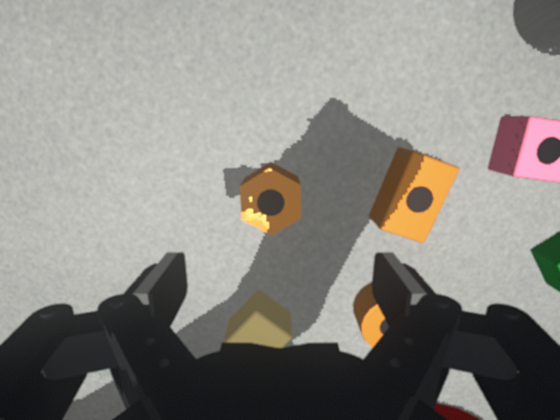

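Emit:
{"name": "servo_tool", "arguments": {"increments": [{"dx": -0.75, "dy": 0.2, "dz": -4, "ax": 0, "ay": 0, "az": 0, "claw": -1}, {"dx": -0.75, "dy": 0.2, "dz": -8, "ax": 0, "ay": 0, "az": 0, "claw": -1}, {"dx": -0.75, "dy": 0.2, "dz": -11, "ax": 0, "ay": 0, "az": 0, "claw": -1}, {"dx": -0.75, "dy": 0.2, "dz": -12.5, "ax": 0, "ay": 0, "az": 0, "claw": -1}, {"dx": -0.75, "dy": 0.2, "dz": -12.5, "ax": 0, "ay": 0, "az": 0, "claw": -1}, {"dx": -0.75, "dy": 0.2, "dz": -12.5, "ax": 0, "ay": 0, "az": 0, "claw": -1}, {"dx": -0.75, "dy": 0.2, "dz": -12.5, "ax": 0, "ay": 0, "az": 0, "claw": 1}, {"dx": -0.75, "dy": 0.2, "dz": -12.5, "ax": 0, "ay": 0, "az": 0, "claw": 1}]}}

```text
clock: 13.2
eef_pos: [459.6, 384.6, -22.5]
tool_rot: [-1.568, 0.003, -1.647]
force: [-1.0, 0.5, -0.3]
width: 63.9
```

Emit:
{"name": "servo_tool", "arguments": {"increments": [{"dx": 0, "dy": 0, "dz": 0, "ax": 0, "ay": 0, "az": 0, "claw": 1}, {"dx": 0, "dy": 0, "dz": 0, "ax": 0, "ay": 0, "az": 0, "claw": 1}, {"dx": 0, "dy": 0, "dz": 0, "ax": 0, "ay": 0, "az": 0, "claw": 1}, {"dx": 0, "dy": 0, "dz": 0, "ax": 0, "ay": 0, "az": 0, "claw": 1}]}}

```text
clock: 13.53
eef_pos: [459.3, 384.6, -22.5]
tool_rot: [-1.568, 0.002, -1.646]
force: [0.0, -2.0, 7.0]
width: 46.9
```

Emit:
{"name": "servo_tool", "arguments": {"increments": [{"dx": 0, "dy": 0, "dz": 4, "ax": 0, "ay": 0, "az": 0, "claw": 1}, {"dx": 0, "dy": 0, "dz": 8, "ax": 0, "ay": 0, "az": 0, "claw": 1}, {"dx": 0, "dy": -1, "dz": 12, "ax": 0, "ay": 0, "az": 0, "claw": 1}, {"dx": 0.4, "dy": -4.5, "dz": 13, "ax": 0, "ay": 0, "az": -0.02, "claw": 1}, {"dx": 0.8, "dy": -8.5, "dz": 13, "ax": 0, "ay": 0, "az": -0.04, "claw": 1}, {"dx": 1.2, "dy": -12.5, "dz": 13, "ax": 0, "ay": 0, "az": -0.06, "claw": 1}, {"dx": 1.6, "dy": -16.5, "dz": 13, "ax": 0, "ay": 0, "az": -0.08, "claw": 1}, {"dx": 2, "dy": -20.5, "dz": 13, "ax": 0, "ay": 0, "az": -0.1, "claw": 1}]}}

```text
clock: 14.2
eef_pos: [478.1, 177.0, 106.4]
tool_rot: [-1.569, 0.0, -1.746]
force: [1.6, -0.3, -0.5]
width: 46.8
```

Emit:
{"name": "servo_tool", "arguments": {"increments": [{"dx": 0.4, "dy": -4, "dz": 0, "ax": 0, "ay": 0, "az": -0.02, "claw": 1}, {"dx": 0.8, "dy": -8, "dz": 0, "ax": 0, "ay": 0, "az": -0.027, "claw": 1}, {"dx": 1.2, "dy": -12, "dz": 0, "ax": 0, "ay": 0, "az": -0.027, "claw": 1}, {"dx": 1.6, "dy": -15, "dz": 0, "ax": 0, "ay": 0, "az": -0.027, "claw": 1}, {"dx": 1.9, "dy": -17.5, "dz": 0, "ax": 0, "ay": 0, "az": -0.027, "claw": 1}, {"dx": 1.9, "dy": -18.3, "dz": 0, "ax": 0, "ay": 0, "az": -0.027, "claw": 1}, {"dx": 1.9, "dy": -18.3, "dz": 0, "ax": 0, "ay": 0, "az": -0.027, "claw": 1}, {"dx": 1.9, "dy": -18.3, "dz": -2, "ax": 0, "ay": 0, "az": -0.027, "claw": 1}]}}

```text
clock: 14.87
eef_pos: [500.1, -3.4, 88.3]
tool_rot: [-1.564, 0.003, -1.774]
force: [1.1, -0.4, -1.5]
width: 47.5
```

Emit:
{"name": "servo_tool", "arguments": {"increments": [{"dx": 0, "dy": 0, "dz": 0, "ax": 0, "ay": 0, "az": 0, "claw": 1}, {"dx": 0, "dy": 0, "dz": 0, "ax": 0, "ay": 0, "az": 0, "claw": 1}, {"dx": 0, "dy": 0, "dz": 0, "ax": 0, "ay": 0, "az": 0, "claw": 1}]}}

```text
clock: 15.12
eef_pos: [497.2, -2.5, 86.0]
tool_rot: [-1.571, 0.001, -1.77]
force: [0.2, -0.0, -2.3]
width: 46.9
```

```bash
python3 - <<'E'
from h import *
im=save("wrist","w12.png"); s=st(); print(w2px(im,np.array(s['eef_pos'])+[0,0,59]))
E
```

```text
{'clock': 15.167, 'eef_pos': [497.478, -2.845, 86.2], 'tool_rot': [-1.57, 0.001, -1.771], 'force': [0.34, -0.931, -2.276], 'width': 47.572, 'qpos': [0.157, 0.598, -0.303, 2.037, 0.325, 0.552, -0.576]}
[276.81551183 286.20136551]
```

View pics/w12.png

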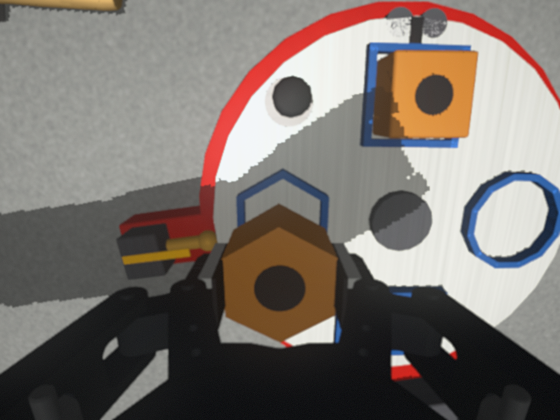

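```bash
python3 - <<'E'
from h import *
im=get_image("wrist"); s=st(); y=s["tool_rot"][2]; xt=np.array([np.cos(y),np.sin(y),0]); jd=np.array([-np.sin(y),np.cos(y),0])
save("wrist","w12c.png",(220,150,350,280),5,im=im)
v=px2w(im,283,170,54); print("vertex",v,"center",v+36.95*xt)
for p in [(238,197),(327,194)]: print(px2w(im,*p,54))
b=px2w(im,280,288,s["eef_pos"][2]+22.5+36); print("cast",b, b-s["eef_pos"])
E
```

```text
{'clock': 15.217, 'eef_pos': [497.587, -3.046, 86.256], 'tool_rot': [-1.57, 0.001, -1.771], 'force': [0.404, -1.283, -1.88], 'width': 46.782, 'qpos': [0.157, 0.598, -0.303, 2.037, 0.325, 0.551, -0.576]}
vertex [507.86718523  29.35775282  54.        ] center [500.51221152  -6.85283764  54.        ]
[474.00708289  17.1408474   54.        ]
[534.1638392    7.20378297  54.        ]
cast [498.8049095   -4.54776486 144.7561885 ] [ 1.21837565 -1.50183945 58.5       ]
```

View pics/w12c.png

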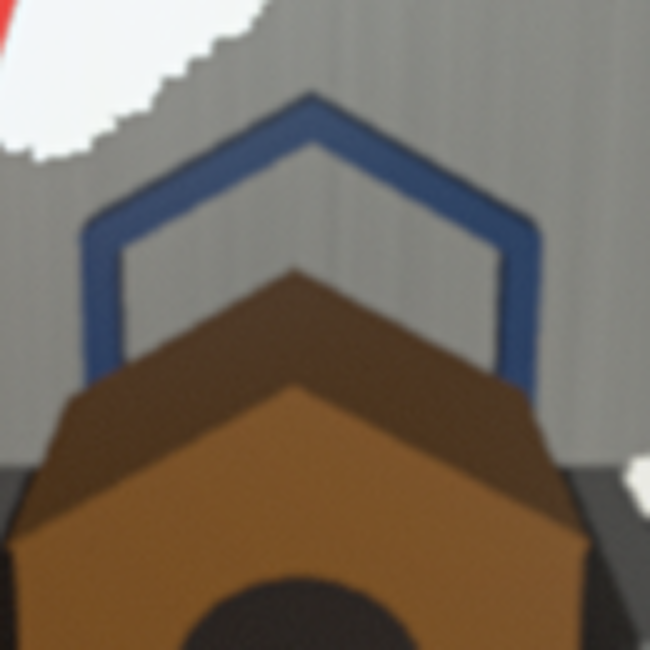

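Emit:
{"name": "servo_tool", "arguments": {"increments": [{"dx": 0.16, "dy": -0.19, "dz": -2, "ax": 0, "ay": 0, "az": 0, "claw": 1}, {"dx": 0.16, "dy": -0.19, "dz": -3.5, "ax": 0, "ay": 0, "az": 0, "claw": 1}, {"dx": 0.16, "dy": -0.19, "dz": -4.5, "ax": 0, "ay": 0, "az": 0, "claw": 1}, {"dx": 0.16, "dy": -0.19, "dz": -5.3, "ax": 0, "ay": 0, "az": 0, "claw": 1}, {"dx": 0.16, "dy": -0.19, "dz": -6, "ax": 0, "ay": 0, "az": 0, "claw": 1}, {"dx": 0.16, "dy": -0.19, "dz": -6.3, "ax": 0, "ay": 0, "az": 0, "claw": 1}, {"dx": 0.16, "dy": -0.19, "dz": -6.4, "ax": 0, "ay": 0, "az": 0, "claw": 1}, {"dx": 0.16, "dy": -0.19, "dz": -6.4, "ax": 0, "ay": 0, "az": 0, "claw": 1}]}}

```text
clock: 15.88
eef_pos: [498.9, -5.8, 21.8]
tool_rot: [-1.57, 0.0, -1.773]
force: [-0.0, -0.1, -1.3]
width: 46.9
```

```bash
python3 - <<'E'
from h import *
im=save("wrist","w13.png",(200,150,360,310),3.8); st()
im=get_image("scene"); u,v=w2px(im,(499,-6,60)).astype(int); save("scene","s13.png",(u-60,v-50,u+60,v+40),6,im=im)
E
```

```text
{'clock': 15.933, 'eef_pos': [499.132, -5.933, 21.932], 'tool_rot': [-1.57, 0.0, -1.773], 'force': [0.265, 0.673, -1.715], 'width': 46.885, 'qpos': [0.109, 0.71, -0.228, 2.069, 0.386, 0.402, -0.625]}
```

View pics/w13.png

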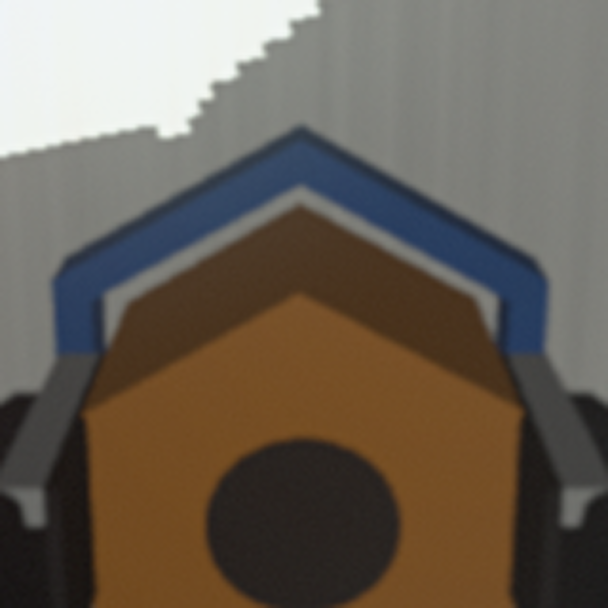

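View pics/s13.png

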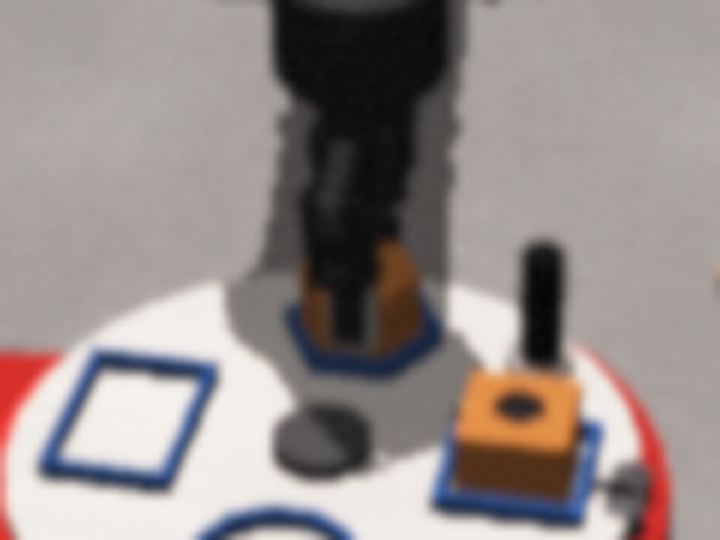

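Emit:
{"name": "servo_tool", "arguments": {"increments": [{"dx": 0, "dy": 0, "dz": -0.05, "ax": 0, "ay": 0, "az": 0, "claw": -0.5}, {"dx": 0, "dy": 0, "dz": -0.05, "ax": 0, "ay": 0, "az": 0, "claw": -0.5}, {"dx": 0, "dy": 0, "dz": -0.05, "ax": 0, "ay": 0, "az": 0, "claw": -0.5}, {"dx": 0, "dy": 0, "dz": -0.05, "ax": 0, "ay": 0, "az": 0, "claw": -0.5}, {"dx": 0, "dy": 0, "dz": 3, "ax": 0, "ay": 0, "az": 0, "claw": -0.5}, {"dx": 0, "dy": 0, "dz": 7, "ax": 0, "ay": 0, "az": 0, "claw": -0.5}, {"dx": 0, "dy": 0, "dz": 11, "ax": 0, "ay": 0, "az": 0, "claw": -0.7}, {"dx": 0, "dy": 0, "dz": 12, "ax": 0, "ay": 0, "az": 0, "claw": -1}]}}

```text
clock: 16.65
eef_pos: [502.1, -5.5, 146.7]
tool_rot: [-1.562, 0.002, -1.773]
force: [0.6, 0.2, -0.1]
width: 82.3
```

Emit:
{"name": "servo_tool", "arguments": {"increments": [{"dx": 7.9, "dy": 38.1, "dz": -1, "ax": 0, "ay": 0, "az": -0.192, "claw": -1}, {"dx": 7.9, "dy": 38.1, "dz": -1, "ax": 0, "ay": 0, "az": -0.192, "claw": -1}, {"dx": 7.9, "dy": 38.1, "dz": -1, "ax": 0, "ay": 0, "az": -0.192, "claw": -1}, {"dx": 7.9, "dy": 38.1, "dz": -1, "ax": 0, "ay": 0, "az": -0.192, "claw": -1}, {"dx": 7.9, "dy": 38.1, "dz": -1, "ax": 0, "ay": 0, "az": -0.192, "claw": -1}, {"dx": 7.9, "dy": 38.1, "dz": -1, "ax": 0, "ay": 0, "az": -0.192, "claw": -1}, {"dx": 7.9, "dy": 38.1, "dz": -1, "ax": 0, "ay": 0, "az": -0.192, "claw": -1}, {"dx": 7.9, "dy": 38.1, "dz": -1, "ax": 0, "ay": 0, "az": -0.192, "claw": -1}]}}

```text
clock: 17.32
eef_pos: [566.3, 322.1, 132.7]
tool_rot: [-1.571, -0.0, -1.965]
force: [0.4, 0.4, -0.2]
width: 85.4
```

Emit:
{"name": "servo_tool", "arguments": {"increments": [{"dx": 1.1, "dy": 5.2, "dz": -2, "ax": 0, "ay": 0, "az": 0, "claw": -1}, {"dx": 1.1, "dy": 5.2, "dz": -2, "ax": 0, "ay": 0, "az": 0, "claw": -1}, {"dx": 1.1, "dy": 5.2, "dz": -2, "ax": 0, "ay": 0, "az": 0, "claw": -1}, {"dx": 1.1, "dy": 5.2, "dz": -2, "ax": 0, "ay": 0, "az": 0, "claw": -1}, {"dx": 1.1, "dy": 5.2, "dz": -2, "ax": 0, "ay": 0, "az": 0, "claw": -1}, {"dx": 1.1, "dy": 5.2, "dz": -2, "ax": 0, "ay": 0, "az": 0, "claw": -1}]}}

```text
clock: 17.82
eef_pos: [578.2, 369.8, 113.5]
tool_rot: [-1.57, -0.001, -1.967]
force: [-0.7, -0.3, -0.0]
width: 85.3
```

```bash
python3 - <<'E'
from h import *
im=save("wrist","w14.png"); s=st(); print(w2px(im,(579.5,374.8,36)))
save("top","t14.png",(115,140,335,270),3.6)
E
```

```text
{'clock': 17.867, 'eef_pos': [578.273, 370.068, 113.639], 'tool_rot': [-1.57, -0.0, -1.967], 'force': [-0.157, -0.759, 0.698], 'width': 85.113, 'qpos': [-0.468, 0.78, -0.258, 1.477, 0.23, 0.915, -1.192]}
[276.87339467 195.09631622]
```

View pics/w14.png

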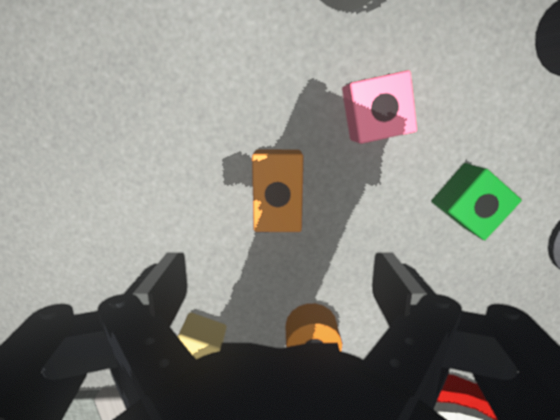

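View pics/t14.png

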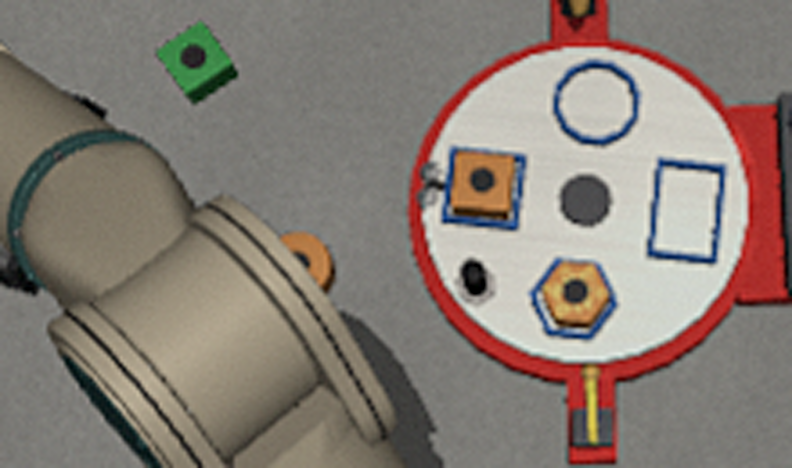

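Emit:
{"name": "servo_tool", "arguments": {"increments": [{"dx": -0.05, "dy": 0.45, "dz": -4, "ax": 0, "ay": 0, "az": 0, "claw": -1}, {"dx": -0.05, "dy": 0.45, "dz": -8, "ax": 0, "ay": 0, "az": 0, "claw": -1}, {"dx": -0.05, "dy": 0.45, "dz": -11.5, "ax": 0, "ay": 0, "az": 0, "claw": -1}, {"dx": -0.05, "dy": 0.45, "dz": -13.9, "ax": 0, "ay": 0, "az": 0, "claw": -1}, {"dx": -0.05, "dy": 0.45, "dz": -13.9, "ax": 0, "ay": 0, "az": 0, "claw": -1}, {"dx": -0.05, "dy": 0.45, "dz": -13.9, "ax": 0, "ay": 0, "az": 0, "claw": -1}, {"dx": -0.05, "dy": 0.45, "dz": -13.9, "ax": 0, "ay": 0, "az": 0, "claw": -0.5}, {"dx": -0.05, "dy": 0.45, "dz": -13.9, "ax": 0, "ay": 0, "az": 0, "claw": 1}]}}

```text
clock: 18.58
eef_pos: [578.9, 377.8, -23.1]
tool_rot: [-1.568, 0.004, -1.965]
force: [0.5, 0.4, -0.1]
width: 63.9
```

Emit:
{"name": "servo_tool", "arguments": {"increments": [{"dx": 0, "dy": 0, "dz": 0, "ax": 0, "ay": 0, "az": 0, "claw": 1}, {"dx": 0, "dy": 0, "dz": 0, "ax": 0, "ay": 0, "az": 0, "claw": 1}, {"dx": 0, "dy": 0, "dz": 0, "ax": 0, "ay": 0, "az": 0, "claw": 1}, {"dx": 0, "dy": 0, "dz": 0, "ax": 0, "ay": 0, "az": 0, "claw": 1}]}}

```text
clock: 18.92
eef_pos: [578.7, 377.6, -23.5]
tool_rot: [-1.568, 0.003, -1.965]
force: [0.6, -1.2, 8.1]
width: 41.1
```

Emit:
{"name": "servo_tool", "arguments": {"increments": [{"dx": 0, "dy": 0, "dz": 4, "ax": 0, "ay": 0, "az": 0, "claw": 1}, {"dx": 0, "dy": 0, "dz": 8, "ax": 0, "ay": 0, "az": 0, "claw": 1}, {"dx": 0, "dy": -1, "dz": 12, "ax": 0, "ay": 0, "az": 0.06, "claw": 1}, {"dx": 0, "dy": -5, "dz": 12, "ax": 0, "ay": 0, "az": 0.17, "claw": 1}, {"dx": 0, "dy": -9, "dz": 12, "ax": 0, "ay": 0, "az": 0.29, "claw": 1}, {"dx": 0, "dy": -13, "dz": 12, "ax": 0, "ay": 0, "az": 0.41, "claw": 1}, {"dx": 0, "dy": -17, "dz": 12, "ax": 0, "ay": 0, "az": 0.53, "claw": 1}, {"dx": 0, "dy": -21, "dz": 12, "ax": 0, "ay": 0, "az": 0.65, "claw": 1}]}}

```text
clock: 19.58
eef_pos: [576.1, 164.5, 94.1]
tool_rot: [-1.571, -0.001, -1.308]
force: [0.7, -0.7, -4.8]
width: 40.9
```

Emit:
{"name": "servo_tool", "arguments": {"increments": [{"dx": -0.2, "dy": -4, "dz": 0, "ax": 0, "ay": 0, "az": 0.12, "claw": 1}, {"dx": -0.4, "dy": -8, "dz": 0, "ax": 0, "ay": 0, "az": 0.24, "claw": 1}, {"dx": -0.6, "dy": -12, "dz": 0, "ax": 0, "ay": 0, "az": 0.36, "claw": 1}, {"dx": -0.8, "dy": -16, "dz": 0, "ax": 0, "ay": 0, "az": 0.48, "claw": 1}, {"dx": -1, "dy": -19.5, "dz": 0, "ax": 0, "ay": 0, "az": 0.6, "claw": 1}, {"dx": -1.2, "dy": -22.5, "dz": 0, "ax": 0, "ay": 0, "az": 0.72, "claw": 1}, {"dx": -1.3, "dy": -25, "dz": 0, "ax": 0, "ay": 0, "az": 0.84, "claw": 1}, {"dx": -1.4, "dy": -26.8, "dz": 0, "ax": 0, "ay": 0, "az": 0.96, "claw": 1}]}}

```text
clock: 20.25
eef_pos: [561.7, -105.8, 93.7]
tool_rot: [-1.574, 0.001, -0.353]
force: [0.4, 0.1, -4.0]
width: 40.9
```

Emit:
{"name": "servo_tool", "arguments": {"increments": [{"dx": 0, "dy": -0.5, "dz": 0, "ax": 0, "ay": 0, "az": 0.1, "claw": 1}, {"dx": 0, "dy": -0.8, "dz": -1, "ax": 0, "ay": 0, "az": 0.153, "claw": 1}, {"dx": 0, "dy": -0.8, "dz": -2, "ax": 0, "ay": 0, "az": 0.153, "claw": 1}, {"dx": 0, "dy": -0.8, "dz": -2, "ax": 0, "ay": 0, "az": 0.153, "claw": 1}, {"dx": 0, "dy": -0.8, "dz": -2, "ax": 0, "ay": 0, "az": 0.153, "claw": 1}, {"dx": 0, "dy": -0.8, "dz": -2, "ax": 0, "ay": 0, "az": 0.153, "claw": 1}]}}

```text
clock: 20.75
eef_pos: [563.0, -108.4, 74.2]
tool_rot: [-1.571, 0.0, -0.201]
force: [0.5, 0.3, -4.3]
width: 41.0
```

```bash
python3 - <<'E'
from h import *
im=save("wrist","w15.png"); s=st(); print(w2px(im,np.array(s['eef_pos'])+[0,0,59.5]))
E
```

```text
{'clock': 20.8, 'eef_pos': [563.239, -108.432, 74.418], 'tool_rot': [-1.571, -0.001, -0.201], 'force': [0.202, 0.848, -4.482], 'width': 40.519, 'qpos': [0.603, 0.796, -0.757, 1.831, 0.736, 0.82, 0.835]}
[277.63369843 283.12604179]
```

View pics/w15.png

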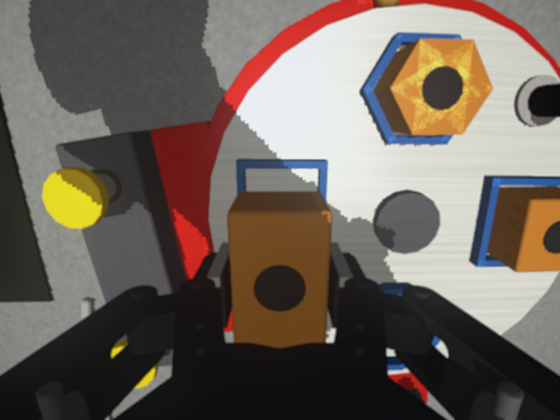

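```bash
python3 - <<'E'
from h import *
im=get_image("wrist"); s=st(); y=s["tool_rot"][2]; xt=np.array([np.cos(y),np.sin(y),0])
save("wrist","w15c.png",(220,140,350,300),4.5,im=im)
a,b=px2w(im,237.5,159.5,54),px2w(im,327,159,54); print(np.linalg.norm(a-b),np.degrees(np.arctan2(*(b-a)[[1,0]])),"center",(a+b)/2+42*xt)
c=px2w(im,280,288,s["eef_pos"][2]+23.5+36); print("cast",c, c-s["eef_pos"])
print("need",(a+b)/2+42*xt-c)
E
```

```text
{'clock': 20.85, 'eef_pos': [563.342, -108.535, 74.527], 'tool_rot': [-1.571, -0.001, -0.201], 'force': [0.559, 0.085, -4.051], 'width': 40.622, 'qpos': [0.603, 0.796, -0.757, 1.831, 0.737, 0.82, 0.835]}
56.05617838313886 78.89415094303133 center [ 565.13291694 -106.32218052   54.        ]
cast [ 565.98476458 -107.94276558  134.0271197 ] [ 2.6431274   0.59211868 59.5       ]
need [ -0.85184764   1.62058506 -80.0271197 ]
```

View pics/w15c.png

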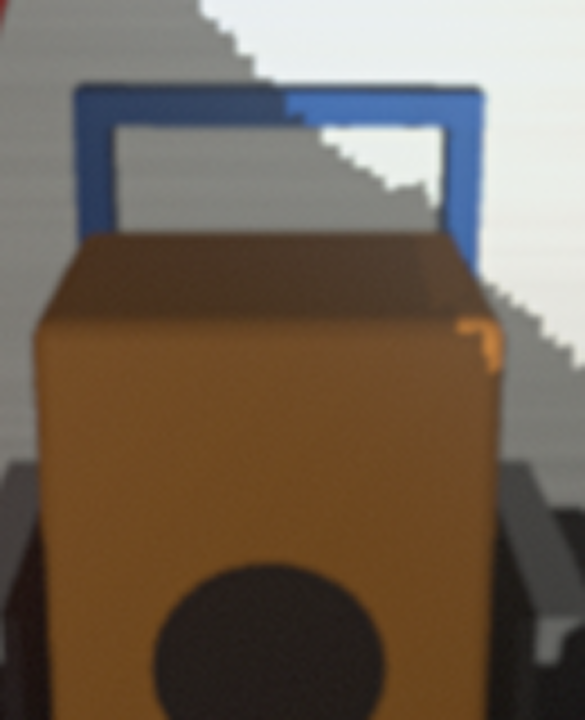

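Emit:
{"name": "servo_tool", "arguments": {"increments": [{"dx": -0.08, "dy": 0.16, "dz": -1.5, "ax": 0, "ay": 0, "az": 0, "claw": 1}, {"dx": -0.08, "dy": 0.16, "dz": -2.8, "ax": 0, "ay": 0, "az": 0, "claw": 1}, {"dx": -0.08, "dy": 0.16, "dz": -3.6, "ax": 0, "ay": 0, "az": 0, "claw": 1}, {"dx": -0.08, "dy": 0.16, "dz": -4.3, "ax": 0, "ay": 0, "az": 0, "claw": 1}, {"dx": -0.08, "dy": 0.16, "dz": -4.9, "ax": 0, "ay": 0, "az": 0, "claw": 1}, {"dx": -0.08, "dy": 0.16, "dz": -5.2, "ax": 0, "ay": 0, "az": 0, "claw": 1}, {"dx": -0.08, "dy": 0.16, "dz": -5.3, "ax": 0, "ay": 0, "az": 0, "claw": 1}, {"dx": -0.08, "dy": 0.16, "dz": -5.3, "ax": 0, "ay": 0, "az": 0, "claw": 1}]}}

```text
clock: 21.52
eef_pos: [562.1, -107.6, 20.9]
tool_rot: [-1.571, 0.0, -0.202]
force: [-0.9, 0.6, -2.7]
width: 41.0
```

```bash
python3 - <<'E'
from h import *
im=save("wrist","w16.png",(200,150,360,310),3.8); st()
im=get_image("scene"); u,v=w2px(im,(565,-106,60)).astype(int); save("scene","s16.png",(u-60,v-50,u+60,v+40),6,im=im)
E
```

```text
{'clock': 21.567, 'eef_pos': [562.368, -107.601, 21.209], 'tool_rot': [-1.571, -0.0, -0.202], 'force': [-0.623, 0.662, -3.959], 'width': 40.814, 'qpos': [0.563, 0.865, -0.69, 1.86, 0.818, 0.726, 0.767]}
```

View pics/w16.png

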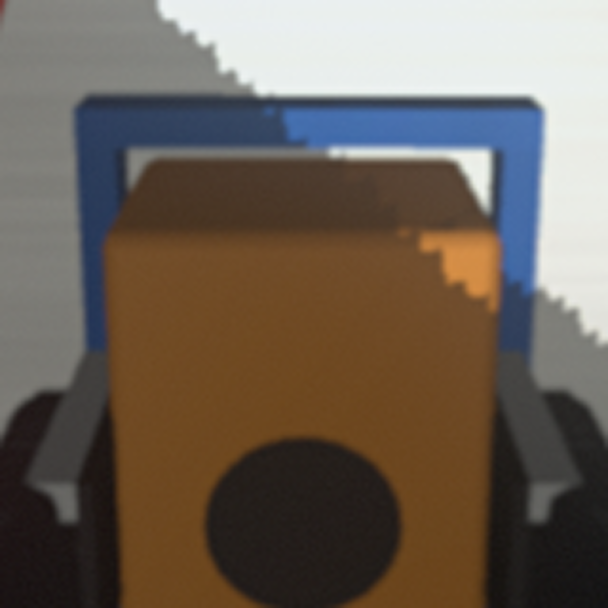

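View pics/s16.png

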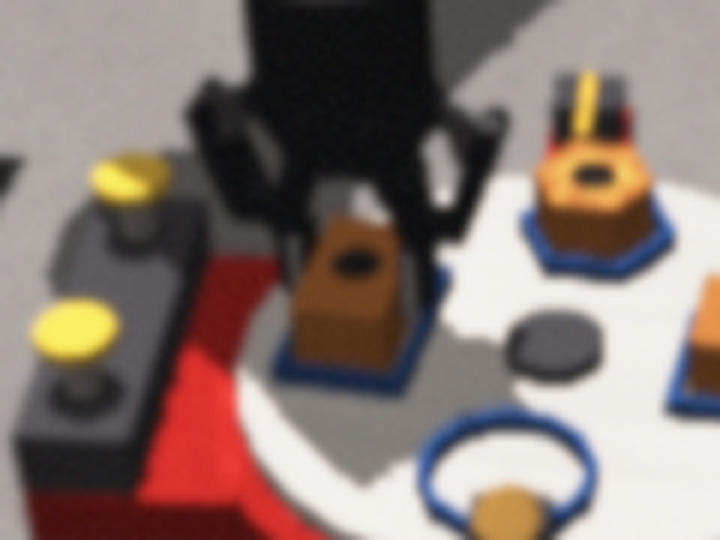

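Emit:
{"name": "servo_tool", "arguments": {"increments": [{"dx": 0, "dy": 0, "dz": -0.05, "ax": 0, "ay": 0, "az": 0, "claw": -0.4}, {"dx": 0, "dy": 0, "dz": -0.05, "ax": 0, "ay": 0, "az": 0, "claw": -0.4}, {"dx": 0, "dy": 0, "dz": -0.05, "ax": 0, "ay": 0, "az": 0, "claw": -0.4}, {"dx": 0, "dy": 0, "dz": -0.05, "ax": 0, "ay": 0, "az": 0, "claw": -0.4}, {"dx": 0, "dy": 0, "dz": 3, "ax": 0, "ay": 0, "az": 0, "claw": -0.4}, {"dx": 0, "dy": 0, "dz": 7, "ax": 0, "ay": 0, "az": 0, "claw": -0.4}, {"dx": 0, "dy": 0, "dz": 11, "ax": 0, "ay": 0, "az": 0, "claw": -0.7}, {"dx": 0, "dy": 0, "dz": 12, "ax": 0, "ay": 0, "az": 0, "claw": -1}]}}

```text
clock: 22.28
eef_pos: [565.8, -106.7, 147.0]
tool_rot: [-1.569, -0.009, -0.201]
force: [1.4, 0.4, 0.0]
width: 81.5
```

Emit:
{"name": "servo_tool", "arguments": {"increments": [{"dx": -0.3, "dy": 36.3, "dz": 1, "ax": 0, "ay": 0, "az": 0, "claw": -1}, {"dx": -0.3, "dy": 36.3, "dz": 1, "ax": 0, "ay": 0, "az": 0, "claw": -1}, {"dx": -0.3, "dy": 36.3, "dz": 1, "ax": 0, "ay": 0, "az": 0, "claw": -1}, {"dx": -0.3, "dy": 36.3, "dz": 1, "ax": 0, "ay": 0, "az": 0, "claw": -1}, {"dx": -0.3, "dy": 36.3, "dz": 1, "ax": 0, "ay": 0, "az": 0, "claw": -1}, {"dx": -0.3, "dy": 36.3, "dz": 1, "ax": 0, "ay": 0, "az": 0, "claw": -1}, {"dx": -0.3, "dy": 36.3, "dz": 1, "ax": 0, "ay": 0, "az": 0, "claw": -1}, {"dx": -0.3, "dy": 36.3, "dz": 1, "ax": 0, "ay": 0, "az": 0, "claw": -1}]}}

```text
clock: 22.95
eef_pos: [559.1, 227.4, 150.3]
tool_rot: [-1.571, -0.001, -0.202]
force: [1.6, -0.8, -0.1]
width: 85.3
```

Emit:
{"name": "servo_tool", "arguments": {"increments": [{"dx": 0, "dy": 3, "dz": -4, "ax": 0, "ay": 0, "az": 0, "claw": -1}, {"dx": 0, "dy": 3, "dz": -4, "ax": 0, "ay": 0, "az": 0, "claw": -1}, {"dx": 0, "dy": 3, "dz": -4, "ax": 0, "ay": 0, "az": 0, "claw": -1}, {"dx": 0, "dy": 3, "dz": -4, "ax": 0, "ay": 0, "az": 0, "claw": -1}, {"dx": 0, "dy": 3, "dz": -4, "ax": 0, "ay": 0, "az": 0, "claw": -1}, {"dx": 0, "dy": 3, "dz": -4, "ax": 0, "ay": 0, "az": 0, "claw": -1}]}}

```text
clock: 23.45
eef_pos: [560.6, 253.7, 111.1]
tool_rot: [-1.571, -0.002, -0.205]
force: [0.2, -0.3, 0.3]
width: 85.7
```

```bash
python3 - <<'E'
from h import *
im=save("wrist","w17.png"); s=st(); print(w2px(im,(560,256.8,36)))
save("top","t17.png",(115,100,395,275),2.8)
E
```

```text
{'clock': 23.5, 'eef_pos': [560.568, 253.822, 111.151], 'tool_rot': [-1.571, -0.002, -0.205], 'force': [0.26, 0.054, 1.036], 'width': 85.406, 'qpos': [-0.029, 0.789, -0.758, 1.689, 0.654, 0.934, 0.322]}
[282.15750663 197.93058702]
```

View pics/w17.png

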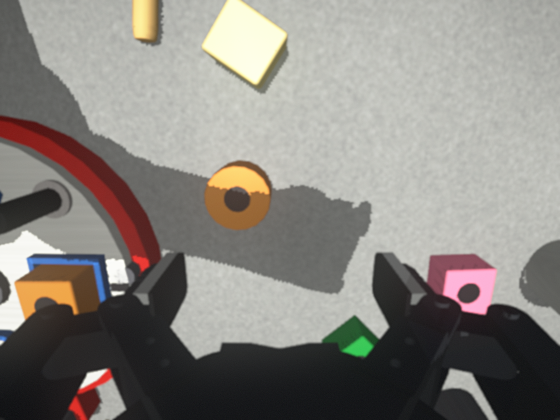

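View pics/t17.png

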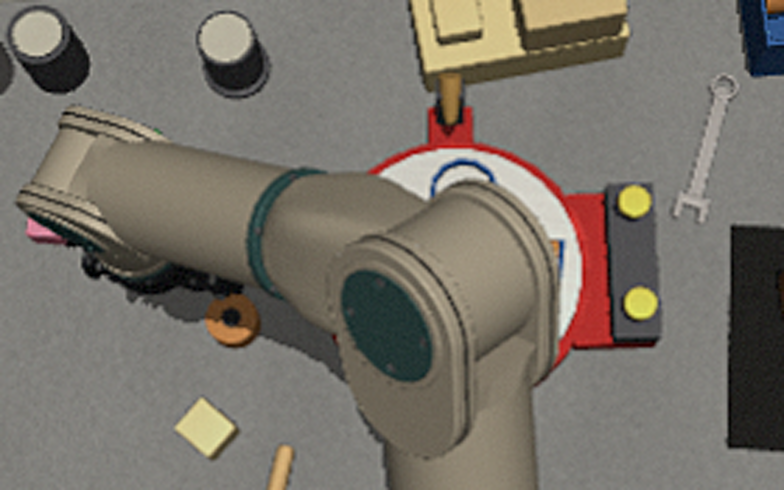

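```bash
python3 - <<'E'
from h import *
im=get_image("wrist"); s=st(); print(px2w(im,237,199.5,36)); t=get_image("top"); print(px2w(t,197.5,213.2,36))
E
```

```text
{'clock': 23.6, 'eef_pos': [560.229, 254.333, 110.983], 'tool_rot': [-1.571, -0.001, -0.204], 'force': [0.352, -1.084, -0.14], 'width': 85.688, 'qpos': [-0.03, 0.789, -0.759, 1.689, 0.653, 0.934, 0.321]}
[553.56565566 220.36160865  36.        ]
[550.89391473 217.26508589  36.        ]
```

Emit:
{"name": "servo_tool", "arguments": {"increments": [{"dx": -0.75, "dy": -3.6, "dz": -3, "ax": 0, "ay": 0, "az": 0, "claw": -1}, {"dx": -0.75, "dy": -3.6, "dz": -5, "ax": 0, "ay": 0, "az": 0, "claw": -1}, {"dx": -0.75, "dy": -3.6, "dz": -8, "ax": 0, "ay": 0, "az": 0, "claw": -1}, {"dx": -0.75, "dy": -3.6, "dz": -11.5, "ax": 0, "ay": 0, "az": 0, "claw": -1}, {"dx": -0.75, "dy": -3.6, "dz": -13.6, "ax": 0, "ay": 0, "az": 0, "claw": -1}, {"dx": -0.75, "dy": -3.6, "dz": -13.6, "ax": 0, "ay": 0, "az": 0, "claw": -1}, {"dx": -0.75, "dy": -3.6, "dz": -13.6, "ax": 0, "ay": 0, "az": 0, "claw": -1}, {"dx": -0.75, "dy": -3.6, "dz": -13.6, "ax": 0, "ay": 0, "az": 0, "claw": 1}]}}

```text
clock: 24.32
eef_pos: [552.8, 220.4, -24.3]
tool_rot: [-1.569, -0.002, -0.202]
force: [-0.8, 0.6, 0.6]
width: 75.2
```

Emit:
{"name": "servo_tool", "arguments": {"increments": [{"dx": 0, "dy": 0, "dz": 0, "ax": 0, "ay": 0, "az": 0, "claw": 1}, {"dx": 0, "dy": 0, "dz": 0, "ax": 0, "ay": 0, "az": 0, "claw": 1}, {"dx": 0, "dy": 0, "dz": 0, "ax": 0, "ay": 0, "az": 0, "claw": 1}, {"dx": 0, "dy": 0, "dz": 0, "ax": 0, "ay": 0, "az": 0, "claw": 1}]}}

```text
clock: 24.65
eef_pos: [553.2, 220.1, -23.5]
tool_rot: [-1.569, -0.003, -0.202]
force: [-1.1, -0.2, 6.0]
width: 54.3
```

Emit:
{"name": "servo_tool", "arguments": {"increments": [{"dx": 0, "dy": 0, "dz": 4, "ax": 0, "ay": 0, "az": 0, "claw": 1}, {"dx": 0, "dy": 0, "dz": 8, "ax": 0, "ay": 0, "az": 0, "claw": 1}, {"dx": 0.5, "dy": -1, "dz": 12, "ax": 0, "ay": 0, "az": 0, "claw": 1}, {"dx": 2, "dy": -4.5, "dz": 12, "ax": 0, "ay": 0, "az": 0, "claw": 1}, {"dx": 3.6, "dy": -8.3, "dz": 12, "ax": 0, "ay": 0, "az": 0, "claw": 1}, {"dx": 5.2, "dy": -12, "dz": 12, "ax": 0, "ay": 0, "az": 0, "claw": 1}, {"dx": 6.8, "dy": -15.7, "dz": 12, "ax": 0, "ay": 0, "az": 0, "claw": 1}, {"dx": 8.4, "dy": -19.4, "dz": 12, "ax": 0, "ay": 0, "az": 0, "claw": 1}]}}

```text
clock: 25.32
eef_pos: [636.2, 23.0, 95.0]
tool_rot: [-1.571, -0.001, -0.202]
force: [0.2, 0.7, -3.5]
width: 54.2
```

Emit:
{"name": "servo_tool", "arguments": {"increments": [{"dx": 1.4, "dy": -3.3, "dz": 0, "ax": 0, "ay": 0, "az": 0, "claw": 1}, {"dx": 2.3, "dy": -5.6, "dz": 0, "ax": 0, "ay": 0, "az": 0, "claw": 1}, {"dx": 2.8, "dy": -6.8, "dz": 0, "ax": 0, "ay": 0, "az": 0, "claw": 1}, {"dx": 2.8, "dy": -6.8, "dz": -1, "ax": 0, "ay": 0, "az": 0, "claw": 1}, {"dx": 2.8, "dy": -6.8, "dz": -1, "ax": 0, "ay": 0, "az": 0, "claw": 1}, {"dx": 2.8, "dy": -6.8, "dz": -1, "ax": 0, "ay": 0, "az": 0, "claw": 1}, {"dx": 2.8, "dy": -6.8, "dz": -1, "ax": 0, "ay": 0, "az": 0, "claw": 1}]}}

```text
clock: 25.9
eef_pos: [663.1, -39.4, 84.4]
tool_rot: [-1.569, 0.001, -0.198]
force: [0.0, 0.3, -3.4]
width: 54.3
```

```bash
python3 - <<'E'
from h import *
im=save("wrist","w18.png"); s=st(); print(w2px(im,np.array(s['eef_pos'])+[0,0,59.5]))
save("wrist","w18c.png",(200,130,360,320),3.8,im=im)
E
```

```text
{'clock': 25.95, 'eef_pos': [663.478, -39.726, 84.653], 'tool_rot': [-1.57, 0.0, -0.198], 'force': [0.134, -0.065, -3.759], 'width': 54.259, 'qpos': [0.432, 0.889, -0.765, 1.557, 0.699, 0.986, 0.826]}
[277.21691695 283.25848321]
```

View pics/w18.png

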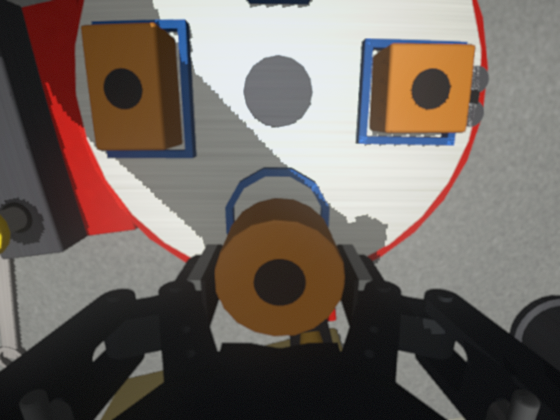

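View pics/w18c.png

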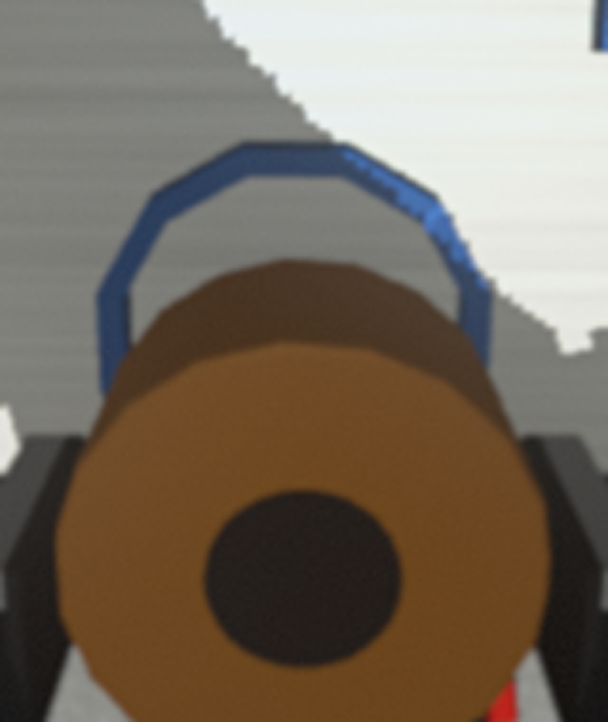

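```bash
python3 - <<'E'
from h import *
im=get_image("wrist"); s=st(); y=s["tool_rot"][2]; xt=np.array([np.cos(y),np.sin(y),0])
C=lambda u,v:(200+(u+.5)/3.8-.5,130+(v+.5)/3.8-.5)
m=px2w(im,*C(296,143),54); ce=m+36*xt
l,r=px2w(im,*C(98,295),54),px2w(im,*C(490,292),54); print(np.linalg.norm(r-l))  # expect 72 (outer flat ends)
ce2=(l+r)/2+9.65*xt
c=px2w(im,*C(303,577),s["eef_pos"][2]+23.5+36)
print(ce,ce2,"cast",c,"need",ce-c,ce2-c)
E
```

```text
{'clock': 26.0, 'eef_pos': [663.672, -40.202, 84.697], 'tool_rot': [-1.57, -0.0, -0.199], 'force': [-0.823, 0.197, -4.898], 'width': 54.134, 'qpos': [0.432, 0.889, -0.764, 1.557, 0.7, 0.986, 0.826]}
70.80368661720618
[665.42798917 -40.70830717  54.        ] [666.30723356 -41.25359752  54.        ] cast [663.21454651 -38.98966612 144.19726728] need [  2.21344266  -1.71864104 -90.19726728] [  3.09268706  -2.26393139 -90.19726728]
```

Emit:
{"name": "servo_tool", "arguments": {"increments": [{"dx": 0.11, "dy": -0.04, "dz": -2, "ax": 0, "ay": 0, "az": 0, "claw": 1}, {"dx": 0.11, "dy": -0.04, "dz": -3.5, "ax": 0, "ay": 0, "az": 0, "claw": 1}, {"dx": 0.11, "dy": -0.04, "dz": -4.5, "ax": 0, "ay": 0, "az": 0, "claw": 1}, {"dx": 0.11, "dy": -0.04, "dz": -5.3, "ax": 0, "ay": 0, "az": 0, "claw": 1}, {"dx": 0.11, "dy": -0.04, "dz": -5.9, "ax": 0, "ay": 0, "az": 0, "claw": 1}, {"dx": 0.11, "dy": -0.04, "dz": -6.2, "ax": 0, "ay": 0, "az": 0, "claw": 1}, {"dx": 0.11, "dy": -0.04, "dz": -6.3, "ax": 0, "ay": 0, "az": 0, "claw": 1}, {"dx": 0.11, "dy": -0.04, "dz": -6.3, "ax": 0, "ay": 0, "az": 0, "claw": 1}]}}

```text
clock: 26.67
eef_pos: [665.1, -42.7, 21.3]
tool_rot: [-1.571, -0.0, -0.202]
force: [0.2, -0.5, -2.8]
width: 54.4
```

```bash
python3 - <<'E'
from h import *
im=save("wrist","w19.png",(200,150,360,310),3.8); st()
im=get_image("scene"); u,v=w2px(im,(666,-41,60)).astype(int); save("scene","s19.png",(u-60,v-50,u+60,v+40),6,im=im)
E
```

```text
{'clock': 26.717, 'eef_pos': [665.331, -42.735, 21.608], 'tool_rot': [-1.57, -0.001, -0.202], 'force': [0.619, 0.311, -3.407], 'width': 54.421, 'qpos': [0.411, 0.965, -0.714, 1.582, 0.764, 0.891, 0.78]}
```

View pics/w19.png

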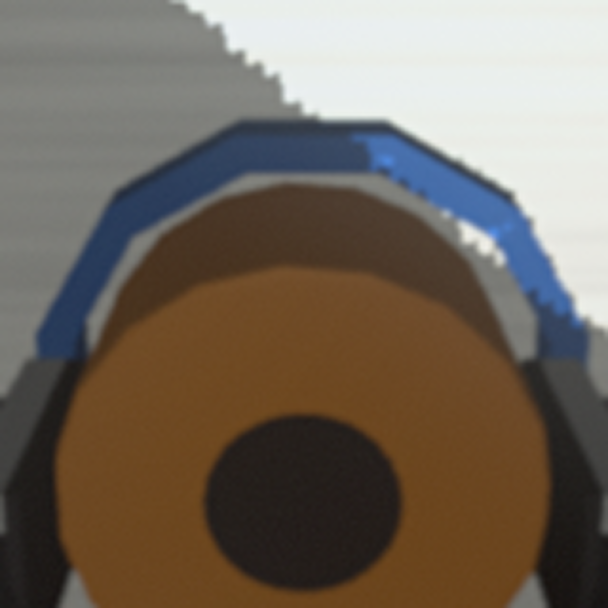

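View pics/s19.png

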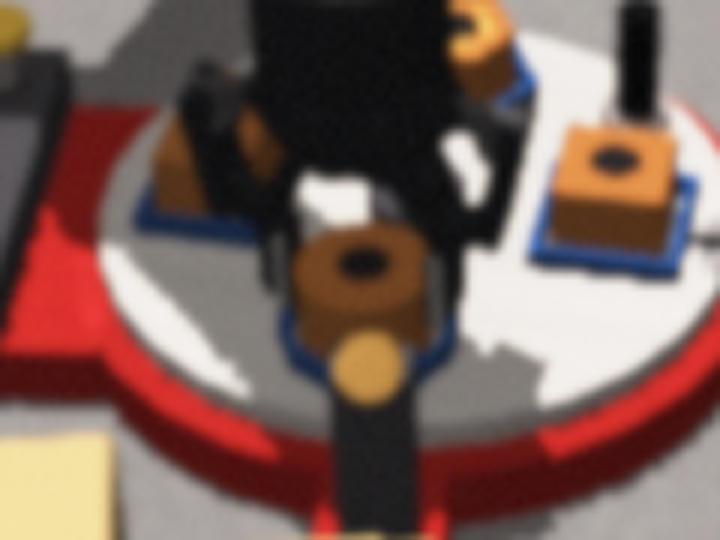

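Emit:
{"name": "servo_tool", "arguments": {"increments": [{"dx": 0, "dy": 0.1, "dz": -0.1, "ax": 0, "ay": 0, "az": 0, "claw": 1}, {"dx": 0, "dy": 0.1, "dz": -0.1, "ax": 0, "ay": 0, "az": 0, "claw": -0.65}, {"dx": 0, "dy": 0.1, "dz": -0.1, "ax": 0, "ay": 0, "az": 0, "claw": -0.65}, {"dx": 0, "dy": 0.1, "dz": -0.1, "ax": 0, "ay": 0, "az": 0, "claw": -0.65}, {"dx": 0, "dy": 0.1, "dz": -0.1, "ax": 0, "ay": 0, "az": 0, "claw": -0.65}, {"dx": 0, "dy": 0.1, "dz": 3, "ax": 0, "ay": 0, "az": 0, "claw": -0.65}, {"dx": 0, "dy": 0.1, "dz": 7, "ax": 0, "ay": 0, "az": 0, "claw": -0.65}, {"dx": 0, "dy": 0.1, "dz": 11, "ax": 0, "ay": 0, "az": 0, "claw": -0.7}]}}

```text
clock: 27.43
eef_pos: [664.1, -41.7, 131.7]
tool_rot: [-1.571, 0.002, -0.201]
force: [1.0, -0.2, 0.4]
width: 72.5
```

Emit:
{"name": "servo_tool", "arguments": {"increments": [{"dx": 0, "dy": 0, "dz": 2, "ax": 0, "ay": 0, "az": -0.12, "claw": -0.7}, {"dx": -3, "dy": 2, "dz": 2, "ax": 0, "ay": 0, "az": -0.24, "claw": -0.5}, {"dx": -6, "dy": 4.5, "dz": 2, "ax": 0, "ay": 0, "az": -0.36, "claw": -0.3}, {"dx": -9, "dy": 7, "dz": 2, "ax": 0, "ay": 0, "az": -0.48, "claw": -0.3}, {"dx": -12, "dy": 9.5, "dz": 2, "ax": 0, "ay": 0, "az": -0.6, "claw": -0.3}, {"dx": -14.6, "dy": 11.5, "dz": 2, "ax": 0, "ay": 0, "az": -0.72, "claw": -0.3}, {"dx": -14.6, "dy": 11.5, "dz": 2, "ax": 0, "ay": 0, "az": -0.84, "claw": -0.3}, {"dx": -14.6, "dy": 11.5, "dz": 2, "ax": 0, "ay": 0, "az": -0.96, "claw": -0.3}]}}

```text
clock: 28.1
eef_pos: [517.5, 75.1, 152.1]
tool_rot: [-1.57, -0.0, -1.163]
force: [0.7, -0.7, 0.9]
width: 55.7
```

Emit:
{"name": "servo_tool", "arguments": {"increments": [{"dx": 0, "dy": 0, "dz": 0, "ax": 0, "ay": 0, "az": -0.12, "claw": -0.3}, {"dx": 0, "dy": 0, "dz": 0, "ax": 0, "ay": 0, "az": -0.24, "claw": -0.3}, {"dx": 0, "dy": 0, "dz": 0, "ax": 0, "ay": 0, "az": -0.36, "claw": -0.3}, {"dx": 0, "dy": 0, "dz": 0, "ax": 0, "ay": 0, "az": -0.48, "claw": -0.3}, {"dx": 0, "dy": 0, "dz": 0, "ax": 0, "ay": 0, "az": -0.6, "claw": -0.3}, {"dx": 0, "dy": 0, "dz": 0, "ax": 0, "ay": 0, "az": -0.72, "claw": -0.3}, {"dx": 0, "dy": 0, "dz": 0, "ax": 0, "ay": 0, "az": -0.84, "claw": -0.3}, {"dx": 0, "dy": 0, "dz": 0, "ax": 0, "ay": 0, "az": -0.96, "claw": -0.3}]}}

```text
clock: 28.77
eef_pos: [519.1, 73.5, 151.6]
tool_rot: [-1.57, 0.001, -2.127]
force: [0.1, -0.4, -0.1]
width: 55.6
```

Emit:
{"name": "servo_tool", "arguments": {"increments": [{"dx": 0, "dy": 0, "dz": 0, "ax": 0, "ay": 0, "az": -0.12, "claw": -0.3}, {"dx": 0, "dy": 0, "dz": 0, "ax": 0, "ay": 0, "az": -0.24, "claw": -0.3}, {"dx": 0, "dy": 0, "dz": 0, "ax": 0, "ay": 0, "az": -0.36, "claw": -0.3}, {"dx": 0, "dy": 0, "dz": 0, "ax": 0, "ay": 0, "az": -0.426, "claw": -0.3}, {"dx": 0, "dy": 0, "dz": 0, "ax": 0, "ay": 0, "az": -0.426, "claw": -0.3}, {"dx": 0, "dy": 0, "dz": 0, "ax": 0, "ay": 0, "az": -0.426, "claw": -0.3}]}}

```text
clock: 29.27
eef_pos: [519.1, 73.5, 151.5]
tool_rot: [-1.571, 0.001, -2.545]
force: [-0.1, -0.2, -0.4]
width: 55.6
```

```bash
python3 - <<'E'
from h import *
im=save("wrist","w20.png"); s=st(); print(w2px(im,(519.5,71.5,104)))
save("top","t20.png",(215,120,375,275),4.5)
E
```

```text
{'clock': 29.317, 'eef_pos': [519.001, 73.463, 151.399], 'tool_rot': [-1.571, 0.0, -2.545], 'force': [-0.213, -0.315, -0.615], 'width': 55.116, 'qpos': [-0.063, 0.515, -0.192, 1.913, 0.142, 0.726, -1.31]}
[281.0386689  213.20228577]
```

View pics/w20.png

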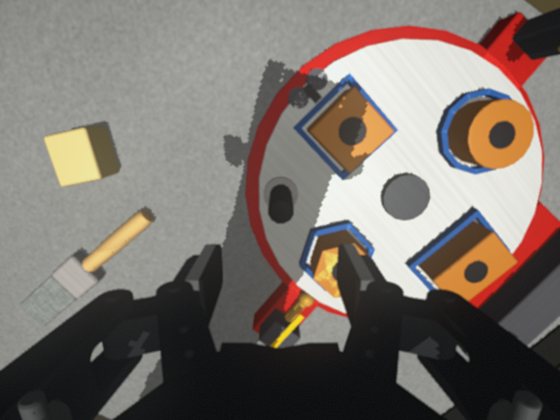

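View pics/t20.png

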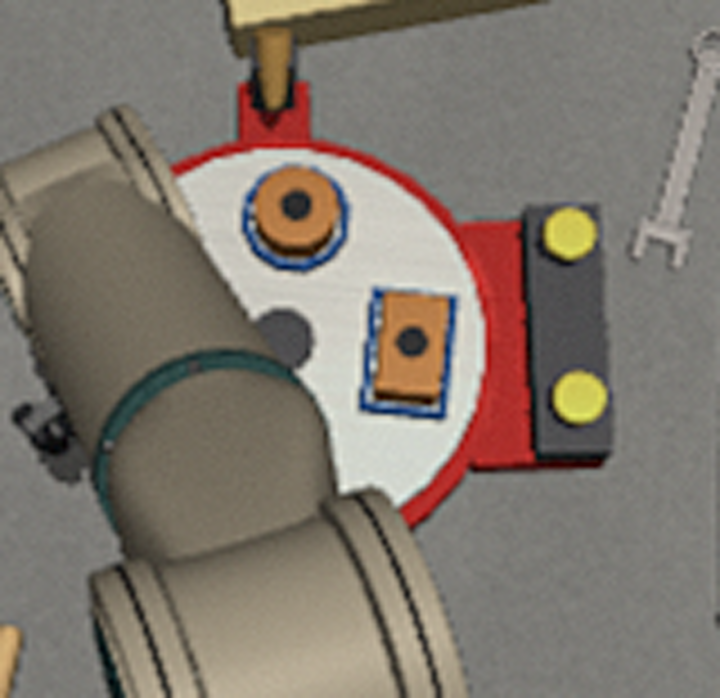

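Emit:
{"name": "servo_tool", "arguments": {"increments": [{"dx": -0.04, "dy": -0.07, "dz": -3.5, "ax": 0, "ay": 0, "az": 0, "claw": -0.3}, {"dx": -0.04, "dy": -0.07, "dz": -6.5, "ax": 0, "ay": 0, "az": 0, "claw": -0.3}, {"dx": -0.04, "dy": -0.07, "dz": -9, "ax": 0, "ay": 0, "az": 0, "claw": -0.3}, {"dx": -0.04, "dy": -0.07, "dz": -10.6, "ax": 0, "ay": 0, "az": 0, "claw": -0.3}, {"dx": -0.04, "dy": -0.07, "dz": -10.6, "ax": 0, "ay": 0, "az": 0, "claw": -0.3}, {"dx": -0.04, "dy": -0.07, "dz": -10.6, "ax": 0, "ay": 0, "az": 0, "claw": 1}, {"dx": -0.04, "dy": -0.07, "dz": -10.6, "ax": 0, "ay": 0, "az": 0, "claw": 1}, {"dx": -0.04, "dy": -0.07, "dz": -10.6, "ax": 0, "ay": 0, "az": 0, "claw": 1}]}}

```text
clock: 30.03
eef_pos: [519.7, 72.7, 46.5]
tool_rot: [-1.57, 0.003, -2.548]
force: [-1.0, 2.1, 2.2]
width: 19.8
```

Emit:
{"name": "servo_tool", "arguments": {"increments": [{"dx": 0, "dy": 0, "dz": 0, "ax": 0, "ay": 0, "az": 0, "claw": 1}, {"dx": 0, "dy": 0, "dz": 0, "ax": 0, "ay": 0, "az": 0, "claw": 1}, {"dx": 0, "dy": 0, "dz": 0, "ax": 0, "ay": 0, "az": 0, "claw": 1}, {"dx": 0, "dy": 0, "dz": 0, "ax": 0, "ay": 0, "az": 0, "claw": 1}]}}

```text
clock: 30.37
eef_pos: [519.7, 72.8, 46.7]
tool_rot: [-1.57, 0.003, -2.548]
force: [0.3, 0.8, 6.4]
width: 17.8
```

```bash
python3 - <<'E'
from h import *
im=save("wrist","w21.png"); s=st(); print(s["torque"])
E
```

```text
{'clock': 30.417, 'eef_pos': [519.742, 72.81, 46.724], 'tool_rot': [-1.57, 0.003, -2.548], 'force': [-0.639, 0.51, 7.314], 'width': 17.413, 'qpos': [-0.098, 0.68, -0.142, 1.993, 0.195, 0.479, -1.359]}
[ 0.08655506  0.19027278 -0.03840487]
```

View pics/w21.png

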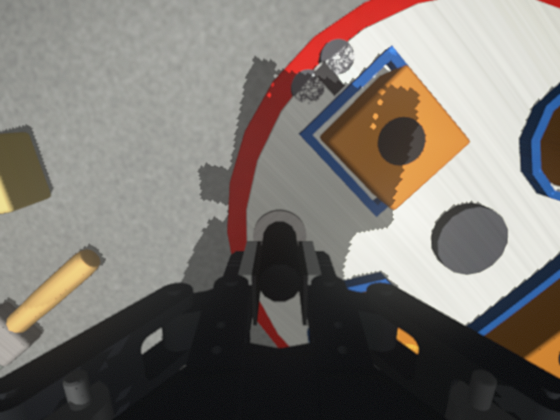

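```bash
cat > arc.py <<'E'
import numpy as np,sys
A=np.array([583,-24.]);P=np.array([519.7,72.8])
cum=float(sys.argv[1]); steps=[float(a) for a in sys.argv[2:]]
R=lambda d:np.array([[np.cos(np.radians(d)),-np.sin(np.radians(d))],[np.sin(np.radians(d)),np.cos(np.radians(d))]])
p0=A+R(cum)@(P-A)
for d in steps:
    p=A+R(cum+d)@(P-A)-p0; print(f'{{"dx": {p[0]/10:.2f}, "dy": {p[1]/10:.2f}, "dz": 0, "ax": 0, "ay": 0, "az": {np.radians(d):.3f}, "claw": 1}}',end=", ")
print()
E
python3 arc.py 0 3 7 11 15 19 23 27 31; python3 arc.py 31 4 8 12 16 20 24 28 32;python3 arc.py 63 4 8 12 16 20 24 28 32
```

```text
{"dx": -0.50, "dy": -0.34, "dz": 0, "ax": 0, "ay": 0, "az": 0.052, "claw": 1}, {"dx": -1.13, "dy": -0.84, "dz": 0, "ax": 0, "ay": 0, "az": 0.122, "claw": 1}, {"dx": -1.73, "dy": -1.39, "dz": 0, "ax": 0, "ay": 0, "az": 0.192, "claw": 1}, {"dx": -2.29, "dy": -1.97, "dz": 0, "ax": 0, "ay": 0, "az": 0.262, "claw": 1}, {"dx": -2.81, "dy": -2.59, "dz": 0, "ax": 0, "ay": 0, "az": 0.332, "claw": 1}, {"dx": -3.28, "dy": -3.24, "dz": 0, "ax": 0, "ay": 0, "az": 0.401, "claw": 1}, {"dx": -3.70, "dy": -3.93, "dz": 0, "ax": 0, "ay": 0, "az": 0.471, "claw": 1}, {"dx": -4.08, "dy": -4.64, "dz": 0, "ax": 0, "ay": 0, "az": 0.541, "claw": 1}, 
{"dx": -0.33, "dy": -0.74, "dz": 0, "ax": 0, "ay": 0, "az": 0.070, "claw": 1}, {"dx": -0.60, "dy": -1.50, "dz": 0, "ax": 0, "ay": 0, "az": 0.140, "claw": 1}, {"dx": -0.82, "dy": -2.27, "dz": 0, "ax": 0, "ay": 0, "az": 0.209, "claw": 1}, {"dx": -0.99, "dy": -3.06, "dz": 0, "ax": 0, "ay": 0, "az": 0.279, "claw": 1}, {"dx": -1.09, "dy": -3.86, "dz": 0, "ax": 0, "ay": 0, "az": 0.349, "claw": 1}, {"dx": -1.15, "dy": -4.67, "dz": 0, "ax": 0, "ay": 0, "az": 0.419, "claw": 1}, {"dx": -1.15, "dy": -5.48, "dz": 0, "ax": 0, "ay": 0, "az": 0.489, "claw": 1}, {"dx": -1.09, "dy": -6.28, "dz": 0, "ax": 0, "ay": 0, "az": 0.559, "claw": 1}, 
{"dx": 0.11, "dy": -0.80, "dz": 0, "ax": 0, "ay": 0, "az": 0.070, "claw": 1}, {"dx": 0.29, "dy": -1.59, "dz": 0, "ax": 0, "ay": 0, "az": 0.140, "claw": 1}, {"dx": 0.51, "dy": -2.36, "dz": 0, "ax": 0, "ay": 0, "az": 0.209, "claw": 1}, {"dx": 0.79, "dy": -3.12, "dz": 0, "ax": 0, "ay": 0, "az": 0.279, "claw": 1}, {"dx": 1.12, "dy": -3.86, "dz": 0, "ax": 0, "ay": 0, "az": 0.349, "claw": 1}, {"dx": 1.50, "dy": -4.57, "dz": 0, "ax": 0, "ay": 0, "az": 0.419, "claw": 1}, {"dx": 1.93, "dy": -5.25, "dz": 0, "ax": 0, "ay": 0, "az": 0.489, "claw": 1}, {"dx": 2.41, "dy": -5.90, "dz": 0, "ax": 0, "ay": 0, "az": 0.559, "claw": 1},
```

Emit:
{"name": "servo_tool", "arguments": {"increments": [{"dx": -0.5, "dy": -0.34, "dz": 0, "ax": 0, "ay": 0, "az": 0.052, "claw": 1}, {"dx": -1.13, "dy": -0.84, "dz": 0, "ax": 0, "ay": 0, "az": 0.122, "claw": 1}, {"dx": -1.73, "dy": -1.39, "dz": 0, "ax": 0, "ay": 0, "az": 0.192, "claw": 1}, {"dx": -2.29, "dy": -1.97, "dz": 0, "ax": 0, "ay": 0, "az": 0.262, "claw": 1}, {"dx": -2.81, "dy": -2.59, "dz": 0, "ax": 0, "ay": 0, "az": 0.332, "claw": 1}, {"dx": -3.28, "dy": -3.24, "dz": 0, "ax": 0, "ay": 0, "az": 0.401, "claw": 1}, {"dx": -3.7, "dy": -3.93, "dz": 0, "ax": 0, "ay": 0, "az": 0.471, "claw": 1}, {"dx": -4.08, "dy": -4.64, "dz": 0, "ax": 0, "ay": 0, "az": 0.541, "claw": 1}]}}

```text
clock: 31.08
eef_pos: [478.7, 27.0, 46.7]
tool_rot: [-1.568, 0.002, -2.002]
force: [-1.8, 2.1, 8.4]
width: 18.0
```

Emit:
{"name": "servo_tool", "arguments": {"increments": [{"dx": -0.33, "dy": -0.74, "dz": 0, "ax": 0, "ay": 0, "az": 0.07, "claw": 1}, {"dx": -0.6, "dy": -1.5, "dz": 0, "ax": 0, "ay": 0, "az": 0.14, "claw": 1}, {"dx": -0.82, "dy": -2.27, "dz": 0, "ax": 0, "ay": 0, "az": 0.209, "claw": 1}, {"dx": -0.99, "dy": -3.06, "dz": 0, "ax": 0, "ay": 0, "az": 0.279, "claw": 1}, {"dx": -1.09, "dy": -3.86, "dz": 0, "ax": 0, "ay": 0, "az": 0.349, "claw": 1}, {"dx": -1.15, "dy": -4.67, "dz": 0, "ax": 0, "ay": 0, "az": 0.419, "claw": 1}, {"dx": -1.15, "dy": -5.48, "dz": 0, "ax": 0, "ay": 0, "az": 0.489, "claw": 1}, {"dx": -1.09, "dy": -6.28, "dz": 0, "ax": 0, "ay": 0, "az": 0.559, "claw": 1}]}}

```text
clock: 31.75
eef_pos: [467.4, -36.3, 46.7]
tool_rot: [-1.569, -0.0, -1.443]
force: [-2.6, 3.3, 10.2]
width: 18.3
```

Emit:
{"name": "servo_tool", "arguments": {"increments": [{"dx": 0.11, "dy": -0.8, "dz": 0, "ax": 0, "ay": 0, "az": 0.07, "claw": 1}, {"dx": 0.29, "dy": -1.59, "dz": 0, "ax": 0, "ay": 0, "az": 0.14, "claw": 1}, {"dx": 0.51, "dy": -2.36, "dz": 0, "ax": 0, "ay": 0, "az": 0.209, "claw": 1}, {"dx": 0.79, "dy": -3.12, "dz": 0, "ax": 0, "ay": 0, "az": 0.279, "claw": 1}, {"dx": 1.12, "dy": -3.86, "dz": 0, "ax": 0, "ay": 0, "az": 0.349, "claw": 1}, {"dx": 1.5, "dy": -4.57, "dz": 0, "ax": 0, "ay": 0, "az": 0.419, "claw": 1}, {"dx": 1.93, "dy": -5.25, "dz": 0, "ax": 0, "ay": 0, "az": 0.489, "claw": 1}, {"dx": 2.41, "dy": -5.9, "dz": 0, "ax": 0, "ay": 0, "az": 0.559, "claw": 1}]}}

```text
clock: 32.42
eef_pos: [490.9, -94.7, 46.7]
tool_rot: [-1.57, -0.0, -0.884]
force: [-1.8, 1.4, 7.3]
width: 17.9
```

```bash
python3 - <<'E'
from h import *
im=save("wrist","w22.png"); s=st(); print(s["torque"])
im=get_image("scene"); save("scene","s22.png",(170,170,340,290),4.6,im=im)
save("top","t22.png",(215,130,375,275),4.8)
E
```

```text
{'clock': 32.467, 'eef_pos': [493.454, -97.808, 46.712], 'tool_rot': [-1.569, -0.004, -0.882], 'force': [1.545, -3.736, 7.213], 'width': 17.944, 'qpos': [0.548, 0.733, -0.622, 2.044, 0.763, 0.602, 0.081]}
[-0.71782284 -0.29582223  0.62075926]
```

View pics/w22.png

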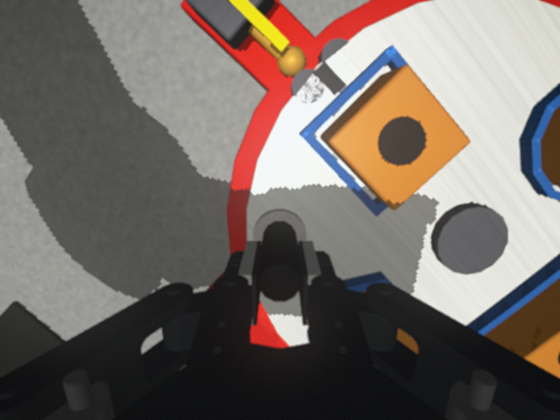

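View pics/s22.png

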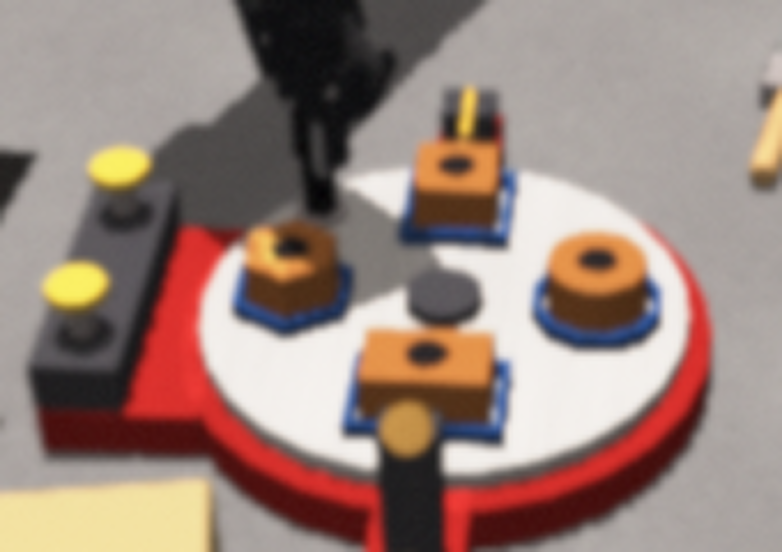

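View pics/t22.png

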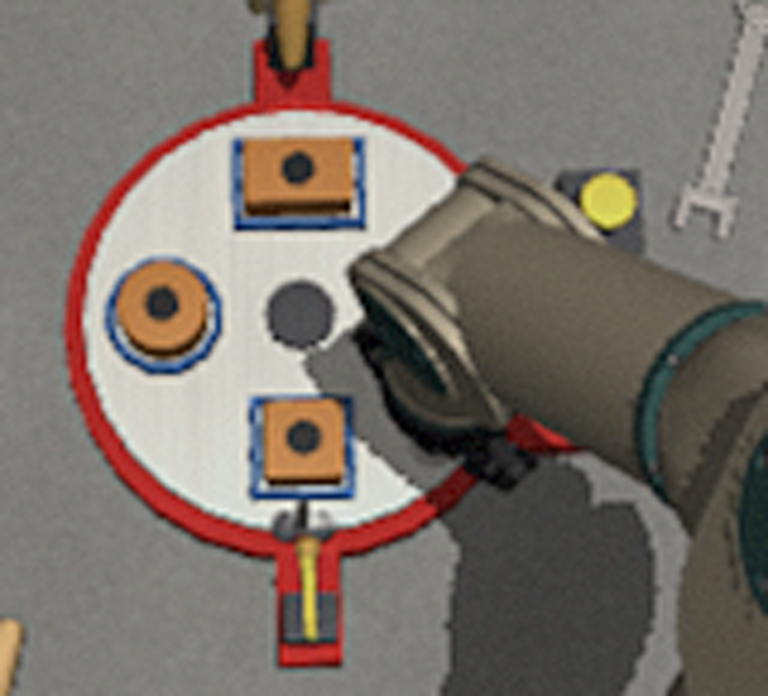

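```bash
python3 arc.py 95 1 2 3.2
```

```text
{"dx": 0.13, "dy": -0.16, "dz": 0, "ax": 0, "ay": 0, "az": 0.017, "claw": 1}, {"dx": 0.26, "dy": -0.31, "dz": 0, "ax": 0, "ay": 0, "az": 0.035, "claw": 1}, {"dx": 0.41, "dy": -0.50, "dz": 0, "ax": 0, "ay": 0, "az": 0.056, "claw": 1},
```

Emit:
{"name": "servo_tool", "arguments": {"increments": [{"dx": 0.13, "dy": -0.16, "dz": 0, "ax": 0, "ay": 0, "az": 0.017, "claw": 1}, {"dx": 0.26, "dy": -0.31, "dz": 0, "ax": 0, "ay": 0, "az": 0.035, "claw": 1}, {"dx": 0.41, "dy": -0.5, "dz": 0, "ax": 0, "ay": 0, "az": 0.056, "claw": 1}, {"dx": 0.41, "dy": -0.5, "dz": 0, "ax": 0, "ay": 0, "az": 0.056, "claw": 1}, {"dx": 0.41, "dy": -0.5, "dz": 0, "ax": 0, "ay": 0, "az": 0.056, "claw": 1}, {"dx": 0.41, "dy": -0.5, "dz": 0, "ax": 0, "ay": 0, "az": 0.056, "claw": 1}]}}

```text
clock: 33.07
eef_pos: [494.8, -99.6, 46.7]
tool_rot: [-1.57, -0.0, -0.832]
force: [-4.1, 3.9, 11.1]
width: 18.0
```

```bash
python3 - <<'E'
from h import *
im=save("wrist","w23.png"); s=st(); print(s["torque"])
save("wrist","w23c.png",(220,0,420,150),4,im=im)
save("top","t23.png",(255,180,305,275),7)
E
```

```text
{'clock': 33.117, 'eef_pos': [494.818, -99.619, 46.695], 'tool_rot': [-1.57, -0.0, -0.832], 'force': [-4.499, 4.01, 12.365], 'width': 17.623, 'qpos': [0.563, 0.741, -0.64, 2.035, 0.769, 0.618, 0.132]}
[ 0.76994556  0.93841634 -0.02031439]
```

View pics/w23c.png

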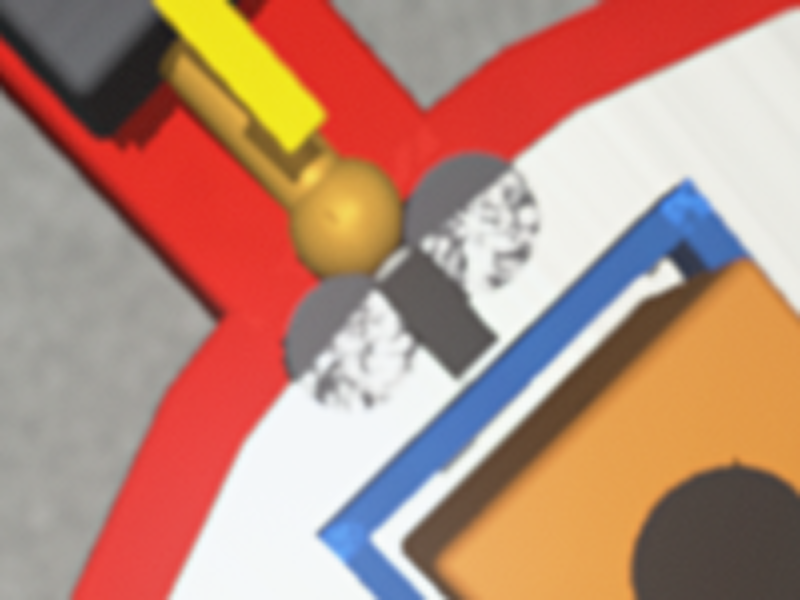

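View pics/t23.png

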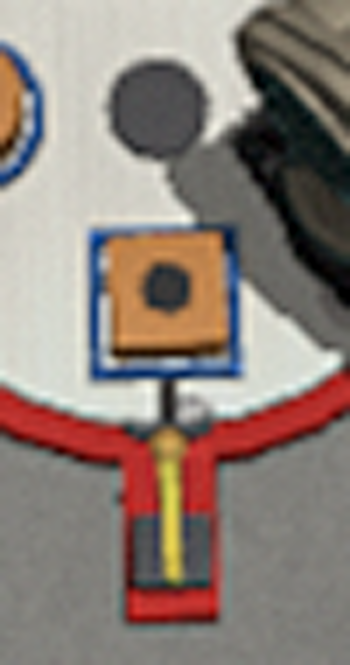

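Emit:
{"name": "servo_tool", "arguments": {"increments": [{"dx": -0.08, "dy": 0.09, "dz": 0, "ax": 0, "ay": 0, "az": -0.01, "claw": 1}, {"dx": -0.08, "dy": 0.09, "dz": 0, "ax": 0, "ay": 0, "az": -0.01, "claw": 1}, {"dx": -0.08, "dy": 0.09, "dz": 0, "ax": 0, "ay": 0, "az": -0.01, "claw": 1}]}}

```text
clock: 33.42
eef_pos: [494.8, -99.5, 46.7]
tool_rot: [-1.57, -0.002, -0.842]
force: [-1.9, 1.5, 9.6]
width: 17.9
```

Nearly force-free. Release and lift.

Emit:
{"name": "servo_tool", "arguments": {"increments": [{"dx": 0, "dy": 0, "dz": 0, "ax": 0, "ay": 0, "az": 0, "claw": -0.2}, {"dx": 0, "dy": 0, "dz": 0, "ax": 0, "ay": 0, "az": 0, "claw": -0.2}, {"dx": 0, "dy": 0, "dz": 0, "ax": 0, "ay": 0, "az": 0, "claw": -0.2}, {"dx": 0, "dy": 0, "dz": 0, "ax": 0, "ay": 0, "az": 0, "claw": -0.2}, {"dx": 0, "dy": 0, "dz": 3, "ax": 0, "ay": 0, "az": 0, "claw": -0.2}, {"dx": 0, "dy": 0, "dz": 7, "ax": 0, "ay": 0, "az": 0, "claw": -0.2}, {"dx": 0, "dy": 0, "dz": 11, "ax": 0, "ay": 0, "az": 0, "claw": -0.2}, {"dx": 0, "dy": 0, "dz": 14, "ax": 0, "ay": 0, "az": 0, "claw": -0.2}]}}

```text
clock: 34.08
eef_pos: [494.8, -99.5, 187.8]
tool_rot: [-1.569, -0.001, -0.842]
force: [0.8, -0.3, -0.7]
width: 51.2
```

```bash
python3 - <<'E'
from h import *
im=save("wrist","w24.png"); s=st()
t=get_image("top"); save("top","t24.png",(370,175,440,270),6,im=t); save("top","t24b.png",(225,130,345,275),5,im=t)
E
```

```text
{'clock': 34.133, 'eef_pos': [498.261, -99.362, 192.358], 'tool_rot': [-1.564, -0.008, -0.842], 'force': [1.764, 0.993, 4.276], 'width': 51.427, 'qpos': [0.71, 0.544, -0.846, 1.908, 0.515, 0.91, 0.34]}
```

View pics/w24.png

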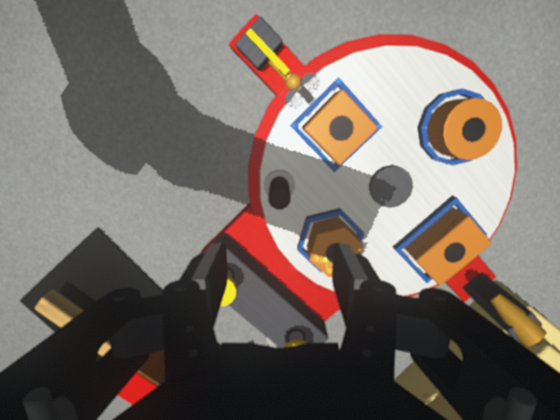

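View pics/t24.png

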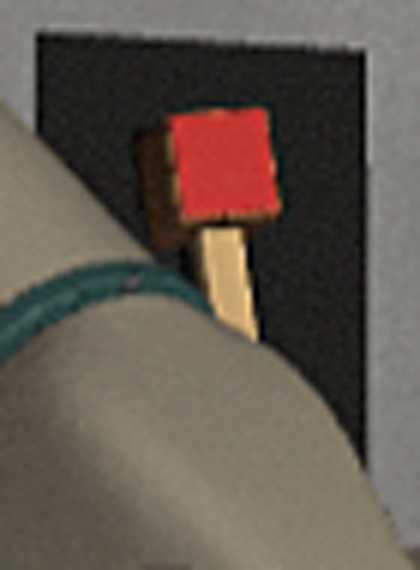

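View pics/t24b.png

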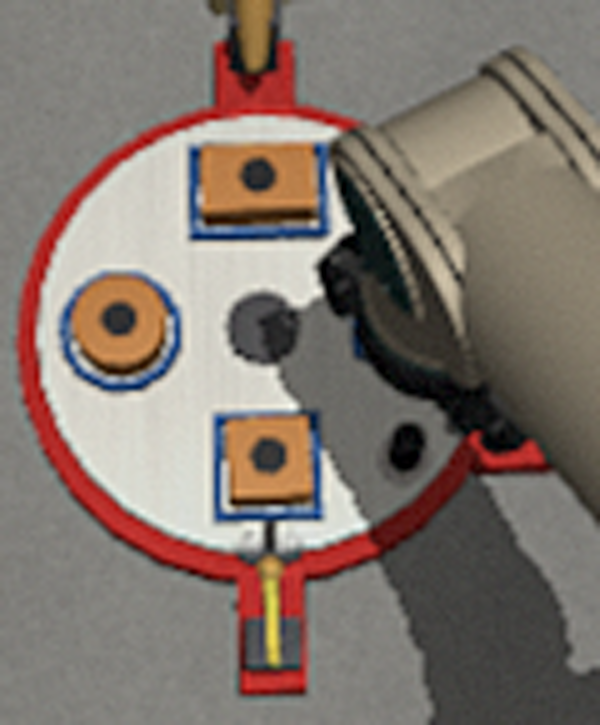

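Emit:
{"name": "servo_tool", "arguments": {"increments": [{"dx": -0.3, "dy": -4, "dz": 0, "ax": 0, "ay": 0, "az": -0.12, "claw": -0.2}, {"dx": -0.6, "dy": -8, "dz": 0, "ax": 0, "ay": 0, "az": -0.24, "claw": -0.2}, {"dx": -1, "dy": -12, "dz": 0, "ax": 0, "ay": 0, "az": -0.36, "claw": -0.2}, {"dx": -1.3, "dy": -16, "dz": 0, "ax": 0, "ay": 0, "az": -0.48, "claw": -0.4}, {"dx": -1.7, "dy": -20, "dz": 0, "ax": 0, "ay": 0, "az": -0.6, "claw": -0.4}, {"dx": -2, "dy": -24, "dz": 0, "ax": 0, "ay": 0, "az": -0.72, "claw": -0.4}, {"dx": -2.3, "dy": -28, "dz": 0, "ax": 0, "ay": 0, "az": -0.84, "claw": -0.4}, {"dx": -2.6, "dy": -30.2, "dz": 0, "ax": 0, "ay": 0, "az": -0.96, "claw": -0.4}]}}

```text
clock: 34.85
eef_pos: [465.7, -407.9, 183.9]
tool_rot: [-1.572, -0.003, -1.814]
force: [-0.4, -0.1, -0.6]
width: 59.4
```

Emit:
{"name": "servo_tool", "arguments": {"increments": [{"dx": 0, "dy": 0, "dz": -1, "ax": 0, "ay": 0, "az": -0.12, "claw": -0.4}, {"dx": 0, "dy": 0, "dz": -2, "ax": 0, "ay": 0, "az": -0.24, "claw": -0.4}, {"dx": 0, "dy": 0, "dz": -3, "ax": 0, "ay": 0, "az": -0.36, "claw": -0.4}, {"dx": 0, "dy": 0, "dz": -4, "ax": 0, "ay": 0, "az": -0.48, "claw": -0.4}, {"dx": 0, "dy": 0, "dz": -5, "ax": 0, "ay": 0, "az": -0.6, "claw": -0.4}, {"dx": 0, "dy": 0, "dz": -5.5, "ax": 0, "ay": 0, "az": -0.72, "claw": -0.4}, {"dx": 0, "dy": 0, "dz": -5.5, "ax": 0, "ay": 0, "az": -0.84, "claw": -0.4}, {"dx": 0, "dy": 0, "dz": -5.5, "ax": 0, "ay": 0, "az": -0.96, "claw": -0.4}]}}

```text
clock: 35.52
eef_pos: [467.2, -401.5, 128.6]
tool_rot: [-1.573, -0.002, -2.769]
force: [0.0, 0.1, -0.5]
width: 60.1
```

Emit:
{"name": "servo_tool", "arguments": {"increments": [{"dx": 0, "dy": 0, "dz": 0, "ax": 0, "ay": 0, "az": -0.12, "claw": -0.4}, {"dx": 0, "dy": 0, "dz": 0, "ax": 0, "ay": 0, "az": -0.24, "claw": -0.4}, {"dx": 0, "dy": 0, "dz": 0, "ax": 0, "ay": 0, "az": -0.36, "claw": -0.4}, {"dx": 0, "dy": 0, "dz": 0, "ax": 0, "ay": 0, "az": -0.41, "claw": -0.4}, {"dx": 0, "dy": 0, "dz": 0, "ax": 0, "ay": 0, "az": -0.41, "claw": -0.4}, {"dx": 0, "dy": 0, "dz": 0, "ax": 0, "ay": 0, "az": -0.41, "claw": -0.4}]}}

```text
clock: 36.02
eef_pos: [467.8, -401.6, 129.5]
tool_rot: [-1.571, -0.001, 3.112]
force: [0.0, -0.1, 0.4]
width: 59.6
```

```bash
python3 - <<'E'
from h import *
im=save("wrist","w25.png"); s=st()
print(w2px(im,(521.4,-404,68)),w2px(im,(469,-402.7,47)))
E
```

```text
{'clock': 36.067, 'eef_pos': [467.907, -401.652, 129.613], 'tool_rot': [-1.571, -0.001, 3.112], 'force': [1.206, -0.02, -0.437], 'width': 59.92, 'qpos': [0.754, 0.66, -0.147, 1.678, 0.124, 0.814, -1.048]}
[280.82042384 137.68335201] [280.79959101 198.63881676]
```

View pics/w25.png

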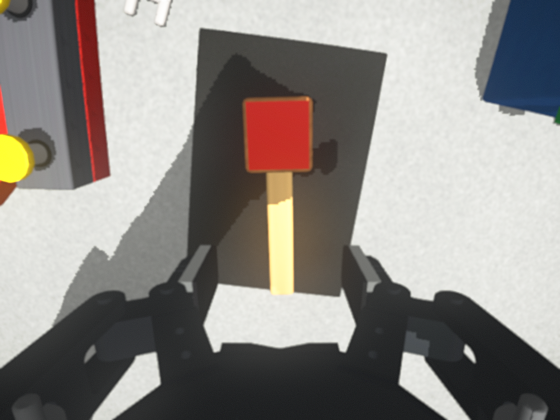

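```bash
python3 - <<'E'
from h import *
im=get_image("wrist"); s=st()
print(px2w(im,279,134.8,68), px2w(im,280.5,198.6,47), px2w(im,282,292,47),px2w(im,280,173,47))
a=px2w(im,245,98,68);b=px2w(im,247,171,68);print(np.linalg.norm(a-b),np.linalg.norm(px2w(im,312,97,68)-a))
E
```

```text
{'clock': 36.117, 'eef_pos': [467.963, -401.713, 129.722], 'tool_rot': [-1.571, -0.001, 3.112], 'force': [0.578, -0.385, -0.181], 'width': 59.77, 'qpos': [0.755, 0.66, -0.148, 1.678, 0.124, 0.814, -1.049]}
[ 523.64569002 -402.7649059    68.        ] [ 469.12448661 -402.49899831   47.        ] [ 379.08181229 -401.48579431   47.        ] [ 491.17946842 -402.67483342   47.        ]
53.36331344366991 48.40068885632116
```

Emit:
{"name": "servo_tool", "arguments": {"increments": [{"dx": 0.1, "dy": 0, "dz": -4, "ax": 0, "ay": 0, "az": 0, "claw": -0.4}, {"dx": 0.1, "dy": 0, "dz": -8, "ax": 0, "ay": 0, "az": 0, "claw": -0.4}, {"dx": 0.1, "dy": 0, "dz": -11.5, "ax": 0, "ay": 0, "az": 0, "claw": -0.4}, {"dx": 0.1, "dy": 0, "dz": -14, "ax": 0, "ay": 0, "az": 0, "claw": -0.4}, {"dx": 0.1, "dy": 0, "dz": -14.8, "ax": 0, "ay": 0, "az": 0, "claw": -0.4}, {"dx": 0.1, "dy": 0, "dz": -14.8, "ax": 0, "ay": 0, "az": 0, "claw": -0.4}, {"dx": 0.1, "dy": 0, "dz": -14.8, "ax": 0, "ay": 0, "az": 0, "claw": 1}, {"dx": 0.1, "dy": 0, "dz": -14.8, "ax": 0, "ay": 0, "az": 0, "claw": 1}]}}

```text
clock: 36.78
eef_pos: [470.6, -402.9, -15.9]
tool_rot: [-1.569, 0.003, 3.11]
force: [-0.1, 0.0, 0.4]
width: 36.6
```

Emit:
{"name": "servo_tool", "arguments": {"increments": [{"dx": 0, "dy": 0, "dz": 0, "ax": 0, "ay": 0, "az": 0, "claw": 1}, {"dx": 0, "dy": 0, "dz": 0, "ax": 0, "ay": 0, "az": 0, "claw": 1}, {"dx": 0, "dy": 0, "dz": 0, "ax": 0, "ay": 0, "az": 0, "claw": 1}, {"dx": 0, "dy": 0, "dz": 0, "ax": 0, "ay": 0, "az": 0, "claw": 1}]}}

```text
clock: 37.12
eef_pos: [470.6, -402.8, -15.6]
tool_rot: [-1.569, 0.003, 3.11]
force: [-0.6, 1.0, 6.9]
width: 21.1
```

```bash
python3 - <<'E'
from h import *
im=save("wrist","w26.png"); s=st()
E
```

```text
{'clock': 37.167, 'eef_pos': [470.56, -402.786, -15.66], 'tool_rot': [-1.569, 0.003, 3.11], 'force': [-0.691, 2.11, 7.717], 'width': 21.262, 'qpos': [0.73, 0.866, -0.11, 1.748, 0.165, 0.533, -1.086]}
```

View pics/w26.png

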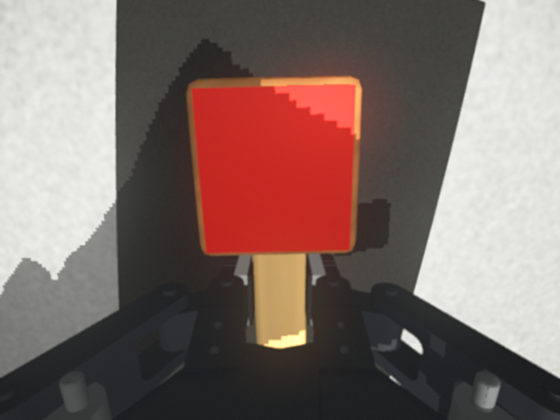

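Emit:
{"name": "servo_tool", "arguments": {"increments": [{"dx": 0, "dy": 0, "dz": 2, "ax": 0, "ay": 0, "az": 0, "claw": 1}, {"dx": 0, "dy": 0, "dz": 5, "ax": 0, "ay": 0, "az": 0, "claw": 1}, {"dx": 0, "dy": 0, "dz": 8, "ax": 0, "ay": 0, "az": 0, "claw": 1}, {"dx": 0, "dy": 0, "dz": 11, "ax": 0, "ay": 0, "az": 0, "claw": 1}, {"dx": 0, "dy": 0, "dz": 13.5, "ax": 0, "ay": 0, "az": 0, "claw": 1}, {"dx": 0, "dy": 0, "dz": 14.5, "ax": 0, "ay": 0, "az": 0, "claw": 1}, {"dx": 0, "dy": 0, "dz": 14.5, "ax": 0, "ay": 0, "az": 0, "claw": 1}, {"dx": 0, "dy": 0, "dz": 14.5, "ax": 0, "ay": 0, "az": 0, "claw": 1}]}}

```text
clock: 37.83
eef_pos: [468.7, -401.7, 126.8]
tool_rot: [-1.571, -0.001, 3.11]
force: [-0.1, 0.1, -3.2]
width: 20.9
```

Emit:
{"name": "servo_tool", "arguments": {"increments": [{"dx": -0.1, "dy": 2, "dz": 0, "ax": 0, "ay": 0, "az": 0, "claw": 1}, {"dx": -0.2, "dy": 5, "dz": 0, "ax": 0, "ay": 0, "az": 0, "claw": 1}, {"dx": -0.3, "dy": 8, "dz": 0, "ax": 0, "ay": 0, "az": 0, "claw": 1}, {"dx": -0.4, "dy": 11, "dz": 0, "ax": 0, "ay": 0, "az": 0, "claw": 1}, {"dx": -0.5, "dy": 14, "dz": 0, "ax": 0, "ay": 0, "az": 0, "claw": 1}, {"dx": -0.6, "dy": 16.5, "dz": 0, "ax": 0, "ay": 0, "az": 0, "claw": 1}, {"dx": -0.7, "dy": 18.5, "dz": 0, "ax": 0, "ay": 0, "az": 0, "claw": 1}, {"dx": -0.75, "dy": 19.2, "dz": 0, "ax": 0, "ay": 0, "az": 0, "claw": 1}]}}

```text
clock: 38.5
eef_pos: [459.9, -205.1, 125.2]
tool_rot: [-1.575, -0.005, 3.115]
force: [0.0, -0.5, -3.6]
width: 21.1
```

Emit:
{"name": "servo_tool", "arguments": {"increments": [{"dx": 0, "dy": 0, "dz": 0, "ax": 0, "ay": 0, "az": 0, "claw": 1}, {"dx": 0, "dy": 0, "dz": 0, "ax": 0, "ay": 0, "az": 0, "claw": 1}, {"dx": 0, "dy": 0, "dz": 0, "ax": 0, "ay": 0, "az": 0, "claw": 1}]}}

```text
clock: 38.75
eef_pos: [461.4, -211.7, 126.6]
tool_rot: [-1.57, -0.001, 3.108]
force: [0.2, -1.0, -3.0]
width: 21.1
```

```bash
python3 - <<'E'
from h import *
im=save("wrist","w27.png"); s=st()
im=get_image("scene"); save("scene","s27.png",(140,160,300,280),4.8,im=im)
E
```

```text
{'clock': 38.8, 'eef_pos': [461.471, -211.737, 126.716], 'tool_rot': [-1.57, -0.0, 3.108], 'force': [-0.433, -0.12, -2.465], 'width': 21.29, 'qpos': [0.468, 0.53, -0.135, 1.98, 0.116, 0.639, -1.347]}
```

View pics/w27.png

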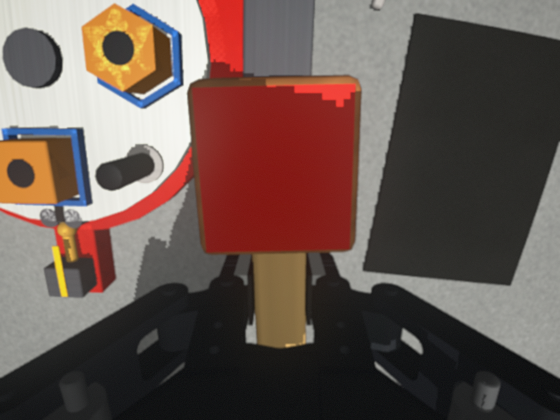

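View pics/s27.png

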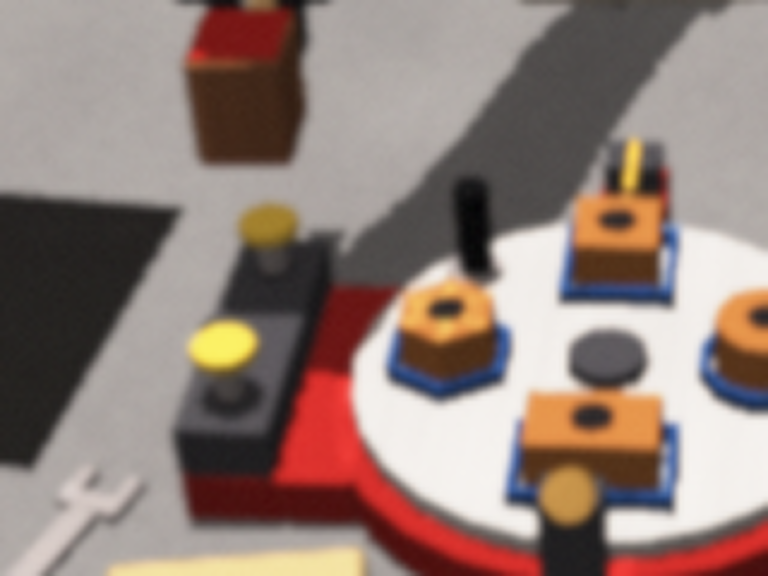

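```bash
python3 - <<'E'
from h import *
im=get_image("scene"); C=lambda u,v:(140+(u+.5)/4.8-.5,160+(v+.5)/4.8-.5)
print("pin a",px2w(im,*C(268,226),95),"pin b",px2w(im,*C(224,344),95))
print("head bottom front L,R",px2w(im,*C(201,162),146.3),px2w(im,*C(293,163),146.3))
w=get_image("wrist")
print("head top (z=210.5) ctr",px2w(w,277,165,126.7+83.6))
print([px2w(w,*p,210.3).round(1) for p in [(190,82),(360,80),(353,252),(203,253)]])
E
```

```text
pin a [ 521.91166736 -208.51559145   95.        ] pin b [ 626.11114079 -215.36320177   95.        ]
head bottom front L,R [ 536.13390232 -236.02226501  146.3       ] [ 537.86729488 -187.01381523  146.3       ]
head top (z=210.5) ctr [ 516.76242778 -212.08378329  210.3       ]
[array([ 541. , -188.5,  210.3]), array([ 540. , -236.1,  210.3]), array([ 487.9, -235.6,  210.3]), array([ 489.1, -187.3,  210.3])]
```

Emit:
{"name": "servo_tool", "arguments": {"increments": [{"dx": 0.25, "dy": 0.1, "dz": -1.5, "ax": 0, "ay": 0, "az": 0, "claw": 1}, {"dx": 0.25, "dy": 0.1, "dz": -3, "ax": 0, "ay": 0, "az": 0, "claw": 1}, {"dx": 0.25, "dy": 0.1, "dz": -4, "ax": 0, "ay": 0, "az": 0, "claw": 1}, {"dx": 0.25, "dy": 0.1, "dz": -4.6, "ax": 0, "ay": 0, "az": 0, "claw": 1}, {"dx": 0.25, "dy": 0.1, "dz": -4.6, "ax": 0, "ay": 0, "az": 0, "claw": 1}, {"dx": 0.25, "dy": 0.1, "dz": -5, "ax": 0, "ay": 0, "az": 0, "claw": 1}, {"dx": 0.25, "dy": 0.1, "dz": -5.5, "ax": 0, "ay": 0, "az": 0, "claw": 1}, {"dx": 0.25, "dy": 0.1, "dz": -6, "ax": 0, "ay": 0, "az": 0, "claw": 1}]}}

```text
clock: 39.62
eef_pos: [465.0, -209.3, 67.9]
tool_rot: [-1.57, 0.002, 3.11]
force: [-1.7, 1.1, 6.4]
width: 20.8
```

```bash
python3 - <<'E'
from h import *
im=save("wrist","w28.png"); s=st()
im=get_image("scene"); save("scene","s28.png",(140,160,300,280),4.8,im=im)
E
```

```text
{'clock': 39.667, 'eef_pos': [464.946, -209.271, 67.128], 'tool_rot': [-1.57, 0.002, 3.11], 'force': [-0.238, 0.384, 0.547], 'width': 21.6, 'qpos': [0.444, 0.63, -0.113, 2.021, 0.141, 0.496, -1.373]}
```

View pics/s28.png

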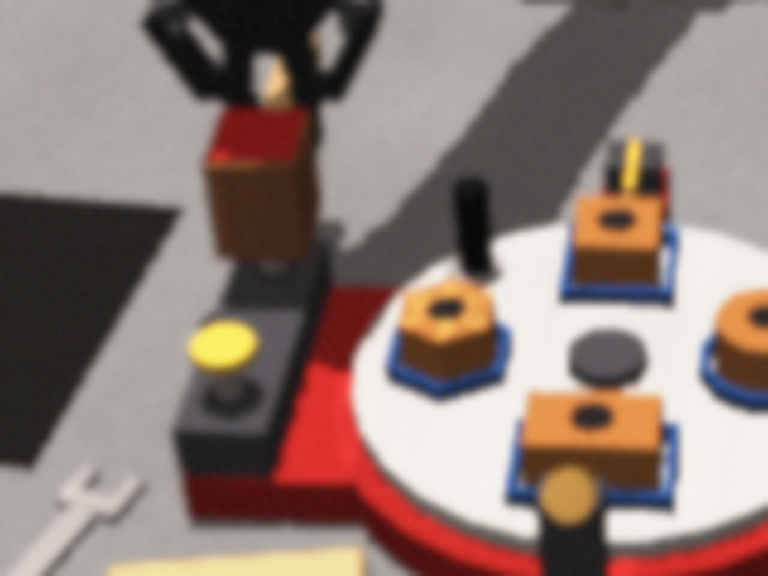

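Emit:
{"name": "servo_tool", "arguments": {"increments": [{"dx": 0, "dy": 0, "dz": -0.4, "ax": 0, "ay": 0, "az": 0, "claw": 1}, {"dx": 0, "dy": 0, "dz": -0.8, "ax": 0, "ay": 0, "az": 0, "claw": 1}, {"dx": 0, "dy": 0, "dz": -1.2, "ax": 0, "ay": 0, "az": 0, "claw": 1}, {"dx": 0, "dy": 0, "dz": -1.5, "ax": 0, "ay": 0, "az": 0, "claw": 1}]}}

```text
clock: 40.05
eef_pos: [465.0, -209.3, 52.7]
tool_rot: [-1.57, 0.002, 3.11]
force: [-1.4, 0.4, 6.6]
width: 21.1
```

```bash
python3 - <<'E'
from h import *
s=st()
im=get_image("scene"); save("scene","s29.png",(140,160,300,280),4.8,im=im)
E
```

```text
{'clock': 40.05, 'eef_pos': [465.009, -209.299, 52.674], 'tool_rot': [-1.57, 0.002, 3.11], 'force': [-1.432, 0.391, 6.632], 'width': 21.149, 'qpos': [0.44, 0.655, -0.107, 2.03, 0.146, 0.462, -1.378]}
```

View pics/s29.png

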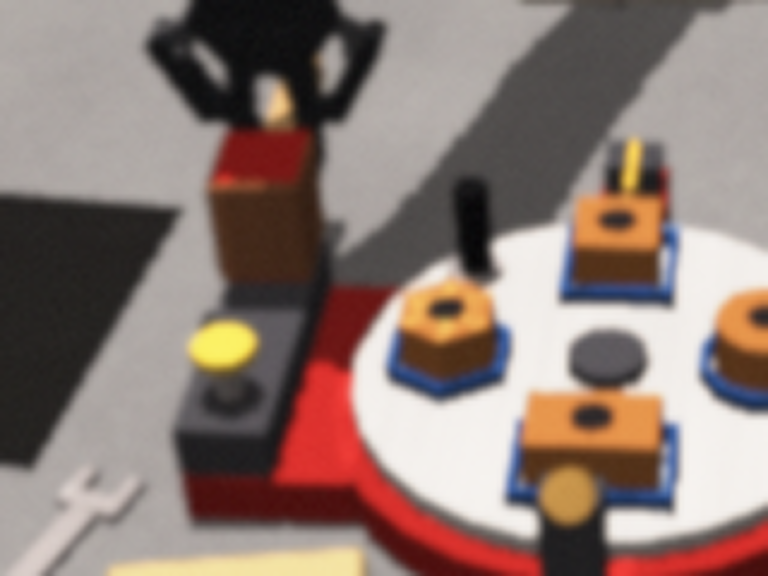

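Emit:
{"name": "servo_tool", "arguments": {"increments": [{"dx": 0, "dy": 0, "dz": -0.2, "ax": 0, "ay": 0, "az": 0, "claw": 1}, {"dx": 0, "dy": 0, "dz": -0.4, "ax": 0, "ay": 0, "az": 0, "claw": 1}, {"dx": 0, "dy": 0, "dz": -0.5, "ax": 0, "ay": 0, "az": 0, "claw": 1}]}}

```text
clock: 40.35
eef_pos: [464.3, -208.9, 48.6]
tool_rot: [-1.57, 0.001, 3.111]
force: [-6.4, 1.2, 23.7]
width: 21.0
```

Emit:
{"name": "servo_tool", "arguments": {"increments": [{"dx": 0, "dy": 0, "dz": 2, "ax": 0, "ay": 0, "az": 0, "claw": 1}, {"dx": 0, "dy": 0, "dz": 5, "ax": 0, "ay": 0, "az": 0, "claw": 1}, {"dx": 0, "dy": 0, "dz": 7.5, "ax": 0, "ay": 0, "az": 0, "claw": 1}, {"dx": 2, "dy": 0, "dz": 8, "ax": 0, "ay": 0, "az": 0, "claw": 1}, {"dx": 5, "dy": -0.3, "dz": 8, "ax": 0, "ay": 0, "az": 0, "claw": 1}, {"dx": 8, "dy": -0.5, "dz": 8, "ax": 0, "ay": 0, "az": 0, "claw": 1}, {"dx": 10, "dy": -0.6, "dz": 8, "ax": 0, "ay": 0, "az": 0, "claw": 1}, {"dx": 10.9, "dy": -0.6, "dz": 8, "ax": 0, "ay": 0, "az": 0, "claw": 1}]}}

```text
clock: 41.02
eef_pos: [576.4, -214.2, 126.8]
tool_rot: [-1.571, 0.003, 3.112]
force: [0.9, 0.1, -4.1]
width: 21.0
```

Emit:
{"name": "servo_tool", "arguments": {"increments": [{"dx": 0, "dy": 0, "dz": 0, "ax": 0, "ay": 0, "az": 0, "claw": 1}, {"dx": 0, "dy": 0, "dz": 0, "ax": 0, "ay": 0, "az": 0, "claw": 1}, {"dx": 0, "dy": 0, "dz": 0, "ax": 0, "ay": 0, "az": 0, "claw": 1}]}}

```text
clock: 41.27
eef_pos: [570.9, -214.9, 126.6]
tool_rot: [-1.571, -0.003, 3.11]
force: [0.3, 0.6, -2.4]
width: 20.8
```

```bash
python3 - <<'E'
from h import *
im=save("wrist","w30.png"); s=st()
im=get_image("scene"); save("scene","s30.png",(140,160,300,280),4.8,im=im)
C=lambda u,v:(140+(u+.5)/4.8-.5,160+(v+.5)/4.8-.5)
E
```

```text
{'clock': 41.317, 'eef_pos': [571.139, -215.045, 126.802], 'tool_rot': [-1.571, -0.002, 3.11], 'force': [-0.876, 0.169, -3.034], 'width': 20.888, 'qpos': [0.395, 0.655, -0.131, 1.698, 0.112, 0.798, -1.39]}
```

View pics/s30.png

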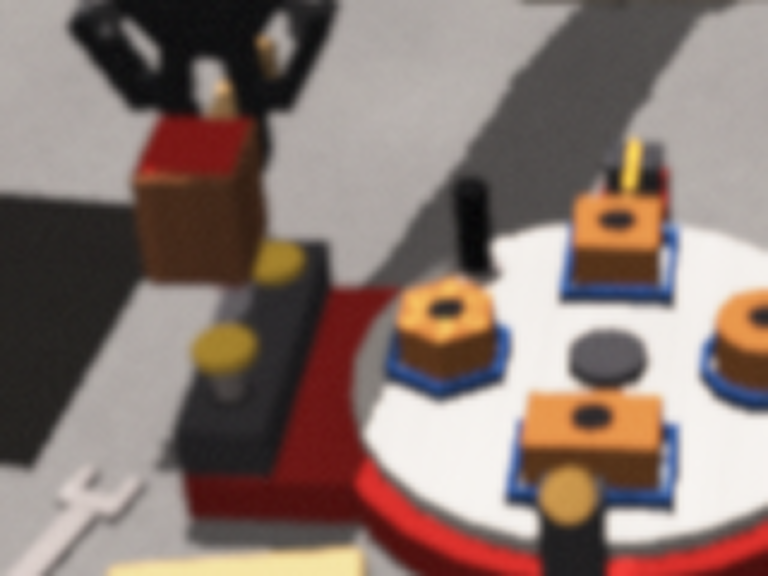

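View pics/w30.png

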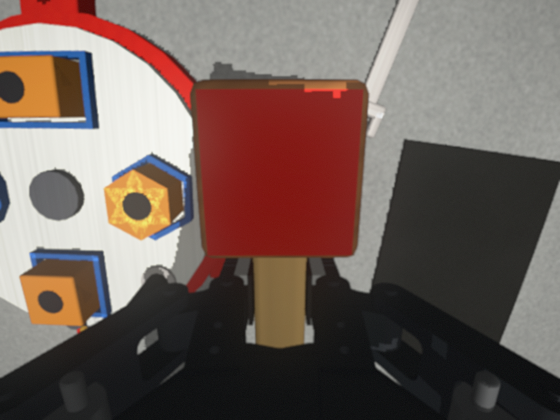

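Emit:
{"name": "servo_tool", "arguments": {"increments": [{"dx": 0.35, "dy": 0, "dz": -1.5, "ax": 0, "ay": 0, "az": 0, "claw": 1}, {"dx": 0.35, "dy": 0, "dz": -3, "ax": 0, "ay": 0, "az": 0, "claw": 1}, {"dx": 0.35, "dy": 0, "dz": -4, "ax": 0, "ay": 0, "az": 0, "claw": 1}, {"dx": 0.35, "dy": 0, "dz": -4.6, "ax": 0, "ay": 0, "az": 0, "claw": 1}, {"dx": 0.35, "dy": 0, "dz": -4.9, "ax": 0, "ay": 0, "az": 0, "claw": 1}, {"dx": 0.35, "dy": 0, "dz": -5.3, "ax": 0, "ay": 0, "az": 0, "claw": 1}, {"dx": 0.35, "dy": 0, "dz": -5.7, "ax": 0, "ay": 0, "az": 0, "claw": 1}, {"dx": 0.35, "dy": 0, "dz": -6.1, "ax": 0, "ay": 0, "az": 0, "claw": 1}]}}

```text
clock: 42.03
eef_pos: [576.7, -215.1, 67.1]
tool_rot: [-1.57, 0.0, 3.11]
force: [-3.6, 1.0, 5.1]
width: 20.8
```

Emit:
{"name": "servo_tool", "arguments": {"increments": [{"dx": 0, "dy": 0, "dz": -0.4, "ax": 0, "ay": 0, "az": 0, "claw": 1}, {"dx": 0, "dy": 0, "dz": -0.8, "ax": 0, "ay": 0, "az": 0, "claw": 1}, {"dx": 0, "dy": 0, "dz": -1.2, "ax": 0, "ay": 0, "az": 0, "claw": 1}]}}

```text
clock: 42.28
eef_pos: [576.7, -215.1, 55.2]
tool_rot: [-1.57, 0.0, 3.11]
force: [-3.9, 0.7, 5.9]
width: 20.9
```

```bash
python3 - <<'E'
from h import *
s=st()
im=get_image("scene"); save("scene","s31.png",(140,160,300,280),4.8,im=im)
E
```

```text
{'clock': 42.283, 'eef_pos': [576.736, -215.115, 55.192], 'tool_rot': [-1.57, 0.0, 3.11], 'force': [-3.882, 0.689, 5.88], 'width': 20.915, 'qpos': [0.382, 0.757, -0.116, 1.733, 0.131, 0.658, -1.408]}
```

View pics/s31.png

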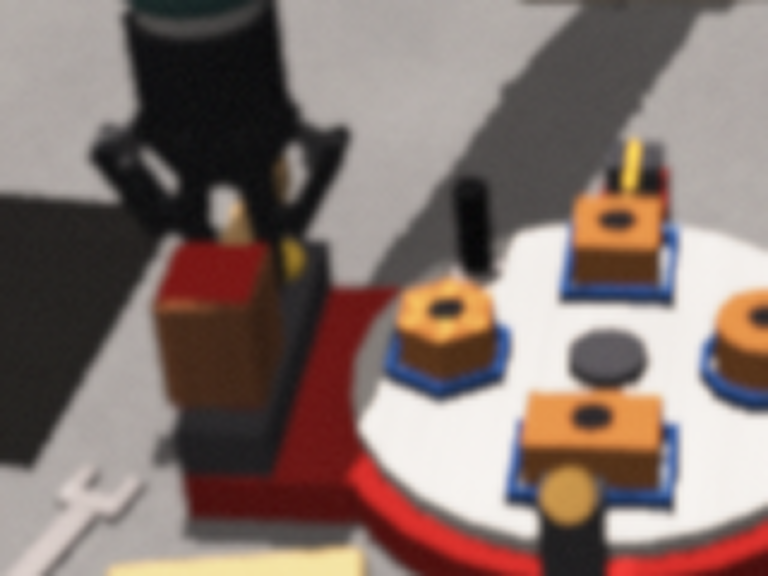

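Emit:
{"name": "servo_tool", "arguments": {"increments": [{"dx": 0, "dy": 0, "dz": -0.3, "ax": 0, "ay": 0, "az": 0, "claw": 1}, {"dx": 0, "dy": 0, "dz": -0.5, "ax": 0, "ay": 0, "az": 0, "claw": 1}, {"dx": 0, "dy": 0, "dz": -0.6, "ax": 0, "ay": 0, "az": 0, "claw": 1}]}}

```text
clock: 42.58
eef_pos: [576.8, -215.1, 49.1]
tool_rot: [-1.57, 0.001, 3.11]
force: [-5.6, 1.4, 10.9]
width: 20.7
```

Emit:
{"name": "servo_tool", "arguments": {"increments": [{"dx": 0, "dy": 0, "dz": -0.15, "ax": 0, "ay": 0, "az": 0, "claw": 1}, {"dx": 0, "dy": 0, "dz": -0.25, "ax": 0, "ay": 0, "az": 0, "claw": 1}, {"dx": 0, "dy": 0, "dz": -0.25, "ax": 0, "ay": 0, "az": 0, "claw": 1}]}}

```text
clock: 42.83
eef_pos: [576.7, -215.2, 48.7]
tool_rot: [-1.57, 0.001, 3.11]
force: [-8.5, 1.3, 19.9]
width: 21.3
```

Emit:
{"name": "servo_tool", "arguments": {"increments": [{"dx": 0, "dy": 0, "dz": 3, "ax": 0, "ay": 0, "az": 0, "claw": 1}, {"dx": 0, "dy": 0, "dz": 6, "ax": 0, "ay": 0, "az": 0, "claw": 1}, {"dx": 0, "dy": 0, "dz": 9, "ax": 0, "ay": 0, "az": 0, "claw": 1}, {"dx": -1.5, "dy": -2.5, "dz": 9, "ax": 0, "ay": 0, "az": 0, "claw": 1}, {"dx": -3.5, "dy": -6, "dz": 9, "ax": 0, "ay": 0, "az": 0, "claw": 1}, {"dx": -5.5, "dy": -9.5, "dz": 9, "ax": 0, "ay": 0, "az": 0, "claw": 1}, {"dx": -7.5, "dy": -13, "dz": 9, "ax": 0, "ay": 0, "az": 0, "claw": 1}, {"dx": -9.5, "dy": -16.5, "dz": 9, "ax": 0, "ay": 0, "az": 0, "claw": 1}]}}

```text
clock: 43.5
eef_pos: [481.0, -381.5, 135.9]
tool_rot: [-1.57, 0.001, 3.111]
force: [1.2, -0.9, -3.6]
width: 21.5
```

Emit:
{"name": "servo_tool", "arguments": {"increments": [{"dx": -1.1, "dy": -2.2, "dz": 0, "ax": 0, "ay": 0, "az": 0, "claw": 1}, {"dx": -1.1, "dy": -2.2, "dz": 0, "ax": 0, "ay": 0, "az": 0, "claw": 1}, {"dx": -1.1, "dy": -2.2, "dz": 0, "ax": 0, "ay": 0, "az": 0, "claw": 1}, {"dx": -1.1, "dy": -2.2, "dz": 0, "ax": 0, "ay": 0, "az": 0, "claw": 1}]}}

```text
clock: 43.83
eef_pos: [471.6, -400.9, 135.6]
tool_rot: [-1.572, 0.001, 3.111]
force: [1.4, -0.7, -2.4]
width: 21.0
```

```bash
python3 - <<'E'
from h import *
s=st()
im=get_image("scene"); save("scene","s32.png",(90,160,250,280),4.8,im=im)
save("wrist","w32.png")
save("top","t32.png",(225,130,445,275),3.6)
E
```

```text
{'clock': 43.833, 'eef_pos': [471.565, -400.913, 135.582], 'tool_rot': [-1.572, 0.001, 3.111], 'force': [1.43, -0.673, -2.427], 'width': 21.038, 'qpos': [0.753, 0.655, -0.151, 1.668, 0.123, 0.828, -1.052]}
```

View pics/s32.png

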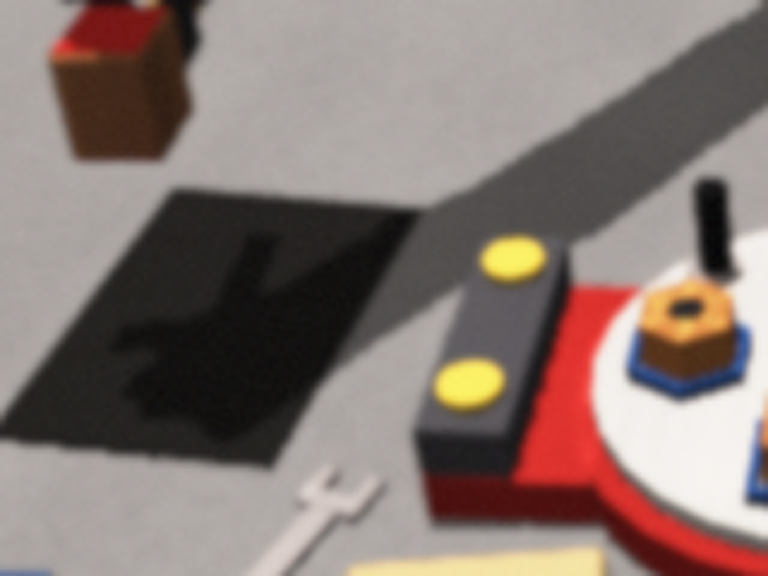

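View pics/w32.png

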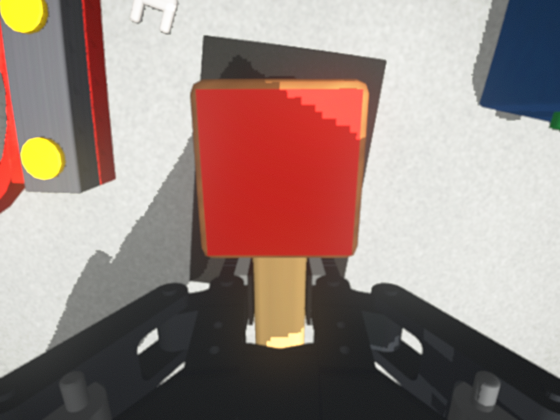

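View pics/t32.png

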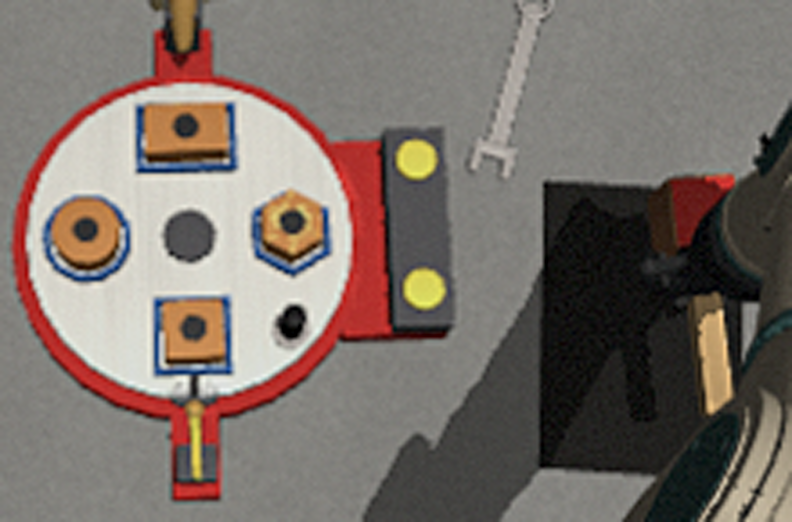

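Emit:
{"name": "servo_tool", "arguments": {"increments": [{"dx": 0, "dy": 0, "dz": -3.5, "ax": 0, "ay": 0, "az": 0, "claw": 1}, {"dx": 0, "dy": 0, "dz": -7, "ax": 0, "ay": 0, "az": 0, "claw": 1}, {"dx": 0, "dy": 0, "dz": -10.5, "ax": 0, "ay": 0, "az": 0, "claw": 1}, {"dx": 0, "dy": 0, "dz": -13, "ax": 0, "ay": 0, "az": 0, "claw": 1}, {"dx": 0, "dy": 0, "dz": -14.4, "ax": 0, "ay": 0, "az": 0, "claw": 1}, {"dx": 0, "dy": 0, "dz": -14.9, "ax": 0, "ay": 0, "az": 0, "claw": 1}, {"dx": 0, "dy": 0, "dz": -14.9, "ax": 0, "ay": 0, "az": 0, "claw": 1}, {"dx": 0, "dy": 0, "dz": -14.9, "ax": 0, "ay": 0, "az": 0, "claw": 1}]}}

```text
clock: 44.65
eef_pos: [472.1, -402.3, -12.1]
tool_rot: [-1.57, 0.002, 3.111]
force: [0.2, 0.3, -2.9]
width: 21.4
```

Emit:
{"name": "servo_tool", "arguments": {"increments": [{"dx": 0, "dy": 0, "dz": -0.1, "ax": 0, "ay": 0, "az": 0, "claw": 1}, {"dx": 0, "dy": 0, "dz": -0.2, "ax": 0, "ay": 0, "az": 0, "claw": 1}, {"dx": 0, "dy": 0, "dz": -0.2, "ax": 0, "ay": 0, "az": 0, "claw": 1}]}}

```text
clock: 44.9
eef_pos: [471.4, -402.4, -14.1]
tool_rot: [-1.57, 0.002, 3.11]
force: [0.1, 1.0, -3.1]
width: 21.0
```

Emit:
{"name": "servo_tool", "arguments": {"increments": [{"dx": 0, "dy": 0, "dz": -0.1, "ax": 0, "ay": 0, "az": 0, "claw": 1}, {"dx": 0, "dy": 0, "dz": -0.2, "ax": 0, "ay": 0, "az": 0, "claw": 1}, {"dx": 0, "dy": 0, "dz": -0.3, "ax": 0, "ay": 0, "az": 0, "claw": 1}, {"dx": 0, "dy": 0, "dz": -0.3, "ax": 0, "ay": 0, "az": 0, "claw": 1}]}}

```text
clock: 45.23
eef_pos: [471.0, -402.2, -16.5]
tool_rot: [-1.57, 0.001, 3.11]
force: [-2.9, 2.6, 9.4]
width: 21.1
```

Emit:
{"name": "servo_tool", "arguments": {"increments": [{"dx": 0, "dy": 0, "dz": 0.05, "ax": 0, "ay": 0, "az": 0, "claw": 0.3}, {"dx": 0, "dy": 0, "dz": 0.05, "ax": 0, "ay": 0, "az": 0, "claw": -0.2}, {"dx": 0, "dy": 0, "dz": 0.05, "ax": 0, "ay": 0, "az": 0, "claw": -0.4}, {"dx": 0, "dy": 0, "dz": 0.05, "ax": 0, "ay": 0, "az": 0, "claw": -0.4}, {"dx": 0, "dy": 0, "dz": 0.05, "ax": 0, "ay": 0, "az": 0, "claw": -0.4}, {"dx": 0, "dy": 0, "dz": 0.05, "ax": 0, "ay": 0, "az": 0, "claw": -0.4}]}}

```text
clock: 45.73
eef_pos: [470.7, -401.8, -18.0]
tool_rot: [-1.571, -0.0, 3.11]
force: [0.1, 0.3, -0.0]
width: 59.5
```

Emit:
{"name": "servo_tool", "arguments": {"increments": [{"dx": 0, "dy": 0, "dz": 2, "ax": 0, "ay": 0, "az": 0, "claw": -0.4}, {"dx": 0, "dy": 0, "dz": 5, "ax": 0, "ay": 0, "az": 0, "claw": -0.4}, {"dx": 0, "dy": 0, "dz": 9, "ax": 0, "ay": 0, "az": 0, "claw": -0.4}, {"dx": 0, "dy": 0, "dz": 13, "ax": 0, "ay": 0, "az": 0, "claw": -0.4}, {"dx": 0, "dy": 0, "dz": 17, "ax": 0, "ay": 0, "az": 0, "claw": -0.4}, {"dx": 0, "dy": 0, "dz": 21, "ax": 0, "ay": 0, "az": 0, "claw": -0.4}, {"dx": 0, "dy": 0, "dz": 24, "ax": 0, "ay": 0, "az": 0, "claw": -0.4}, {"dx": 0, "dy": 0, "dz": 25, "ax": 0, "ay": 0, "az": 0, "claw": -0.4}]}}

```text
clock: 46.4
eef_pos: [473.1, -403.6, 237.9]
tool_rot: [-1.565, 0.008, 3.11]
force: [0.7, -0.9, -0.6]
width: 59.7
```

```bash
python3 - <<'E'
from h import *
s=st()
im=get_image("scene"); save("scene","s33.png",(70,150,250,285),4.4,im=im)
save("wrist","w33.png")
E
```

```text
{'clock': 46.4, 'eef_pos': [473.13, -403.596, 237.931], 'tool_rot': [-1.565, 0.008, 3.11], 'force': [0.744, -0.858, -0.639], 'width': 59.691, 'qpos': [0.763, 0.545, -0.166, 1.557, 0.1, 1.039, -1.031]}
```

View pics/s33.png

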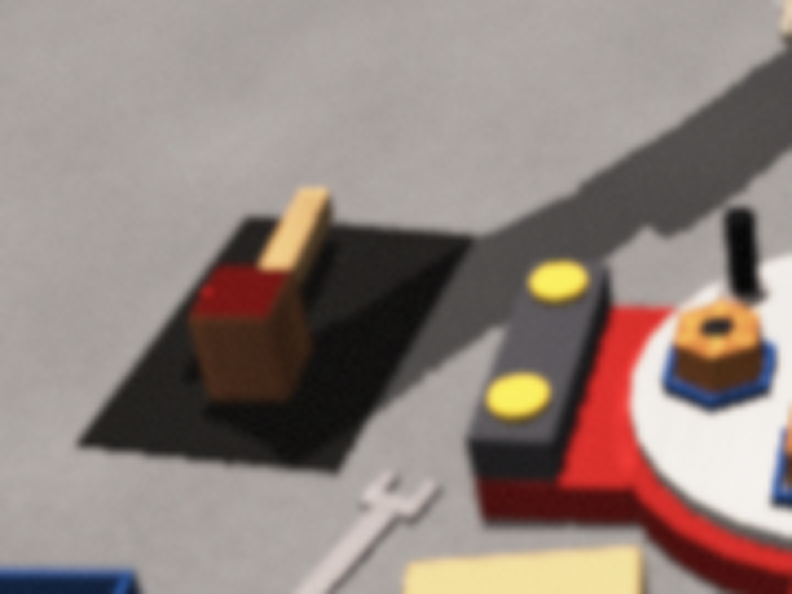

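View pics/w33.png

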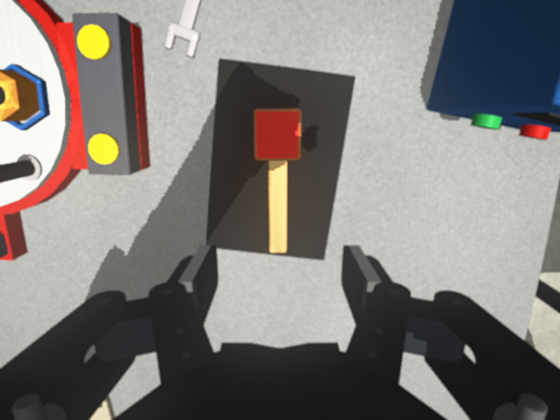

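Emit:
{"name": "servo_tool", "arguments": {"increments": [{"dx": 0, "dy": 0, "dz": 0, "ax": 0, "ay": 0, "az": 0, "claw": -0.4}, {"dx": 0, "dy": 0, "dz": 0, "ax": 0, "ay": 0, "az": 0, "claw": -0.4}, {"dx": 0, "dy": 0, "dz": 0, "ax": 0, "ay": 0, "az": 0, "claw": -0.4}, {"dx": 0, "dy": 0, "dz": 0, "ax": 0, "ay": 0, "az": 0, "claw": -0.4}]}}

```text
clock: 46.83
eef_pos: [469.9, -401.3, 230.3]
tool_rot: [-1.573, -0.003, 3.11]
force: [0.1, -0.6, 0.6]
width: 59.6
```

```bash
python3 - <<'E'
from h import *
t=get_image("top"); save("top","t34.png",(225,130,385,275),4.8,im=t); save("top","t34f.png",im=t)
s=get_image("scene"); save("scene","s34.png",(160,170,340,290),4.4,im=s)
def cen(im,box):
    hsv=cv2.cvtColor(im["color"],cv2.COLOR_RGB2HSV); m=cv2.inRange(hsv,(22,120,110),(35,255,255)); x0,y0,x1,y1=box; m=m[y0:y1,x0:x1]
    n,l,st_,c=cv2.connectedComponentsWithStats(m); return [(c[i]+[x0,y0],st_[i][4]) for i in range(1,n) if st_[i][4]>40]
T=cen(t,(325,150,375,230)); S=cen(s,(165,190,225,260)); print(T,S)
for z in (70,95): print(z,[px2w(t,*c,z).round(1) for c,_ in T],[px2w(s,*c,z).round(1) for c,_ in S])
E
```

```text
[(array([340.05882353, 173.88235294]), np.int32(102)), (array([342.24299065, 209.82242991]), np.int32(107))] [(array([196.35643564, 213.46534653]), np.int32(101)), (array([187.41176471, 239.65546218]), np.int32(119))]
70 [array([ 623.6, -217.6,   70. ]), array([ 513.9, -210.8,   70. ])] [array([ 517.5, -209.6,   70. ]), array([ 627.6, -215.5,   70. ])]
95 [array([ 616.5, -213.7,   95. ]), array([ 508.6, -207.1,   95. ])] [array([ 552.3, -201.6,   95. ]), array([ 658.4, -207.3,   95. ])]
```

View pics/t34.png

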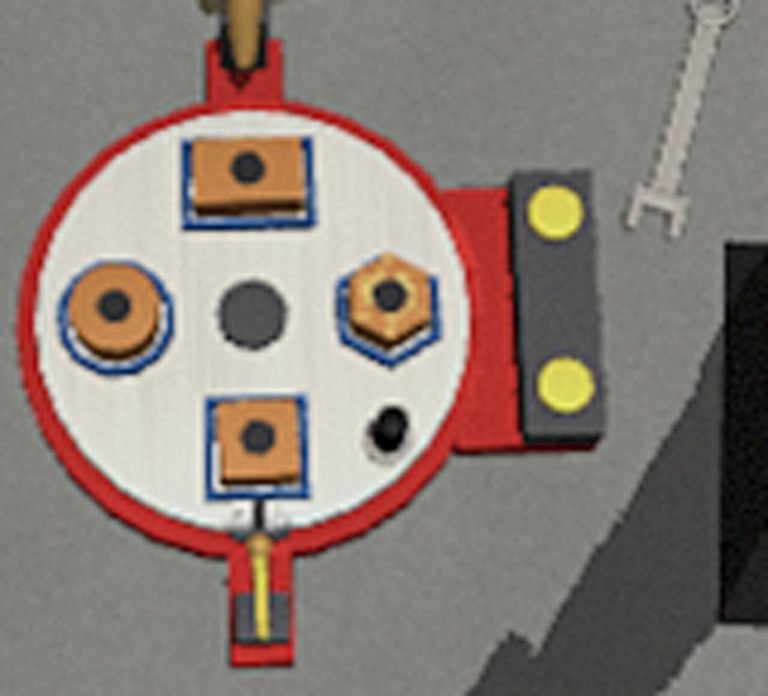

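View pics/s34.png

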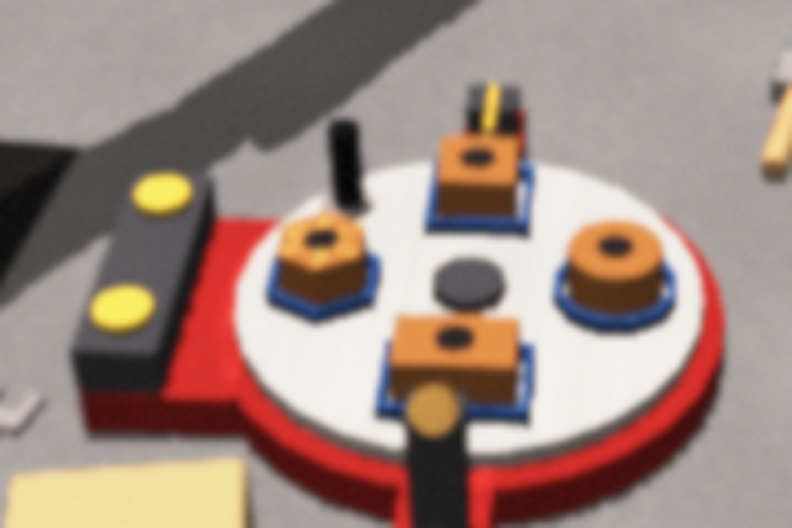

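View pics/t34f.png

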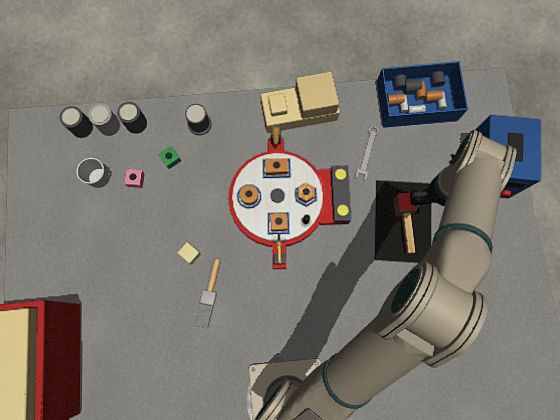

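```bash
python3 -c "
from h import *
st(); print(finish_job())"
```

```text
{'clock': 46.933, 'eef_pos': [470.378, -401.521, 231.027], 'tool_rot': [-1.572, -0.001, 3.11], 'force': [-0.095, -1.285, -0.136], 'width': 59.426, 'qpos': [0.763, 0.553, -0.165, 1.563, 0.1, 1.036, -1.031]}
the job is handed in; nothing more can be done
None
```

The job is done and handed in at about 47 s of the 192 s allowed; no verdict was reported.

- **Castings:** all four were present, and the last pictures show each one flat in its own nest. The round one was knocked about 40 mm aside during the run. I found it again in the wrist picture before picking it up.
- **Turntable:** I turned it by the post about 97° counter-clockwise. After release the black mark lines up with the yellow mark, and the detent ball sits between its two knobs.
- **Lock pins:** I pressed both home with the mallet. The pressing force rose from about 9 N while each pin moved to 27 N (pin a) and 23 N (pin b). The heads sit on the block. The top and scene cameras place them within about 4 mm of each other if the heads are at 70 mm, and about 40 mm apart if they are at 95 mm.
- **Mallet:** it lies flat and fully on its mat, with the gripper open and clear above it.
- **Other things on the bench:** they appear unmoved.

Some things went wrong or disagreed:
- **Finger length:** the fingertips end about 34 mm short of the reported TCP. The first grasp closed empty above the square casting, and I then touched its top lightly (about 7 N) to find the offset. All later moves used it.
- **Wrist camera scale:** sizes in the wrist pictures came out 2 to 7% small, so I set each casting by its position relative to its nest in the same picture.
- **Mallet tilt:** the mallet tipped by an estimated 4° in the grip while pressing the pins, and settled flat when released.

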